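Put the check cassette away and load the analyser

TASK

The analyser's morning check is finished: raise its cover fully and push the folding stay's knee past straight until it locks, press the ejector slide so that the check cassette comes out of its slot, and lay the cassette flat in its open case. With the cover still locked open, stand every capped specimen cup waiting on the bench upright in the analyser's sample tray. When all that is done, break the stay's knee and lower the cover, without letting it drop, until it is fully shut; leave the other things on the bench where they are.

Things in the scene. Friction and masses are not known exactly. Their poses are not given: they have to be found in the camera images.
- analyser: white benchtop analyser, fixed, 343 mm deep, 350 wide: open compartment under a hinged cover, 125 high housing behind the hinge. Origin on the bench; x points to its rear, y to the left for someone facing its front, z up. Outside of front wall at x -128; walls' tops 87 above the bench; compartment inside y -165 to 165; hinge line along y at x 110, z 87
- hinge (a point): middle of the cover's hinge line (analyser x 110, y 0, z 87 mm); axes as the analyser's
- cover (a joint): angle of the cover, rad: 0 shut, grows as its front edge rises, about 1.48 with the stay straight (no farther). 0.6 kg, stiff hinge: about 4 N at the tab lifts it; left alone it stays put above about 1.1 rad and falls from lower down
- tab (a point): middle of the grey pull tab on the cover's front edge: a plate 24 mm wide (along y), 10 thick, sticking out 42 straight ahead in the cover's plane; 260 from the hinge line, 5 above the cover's underside plane. Pinched across its 24 mm width it can pivot between the pads as the cover swings
- stay_knee (a joint): knee of the folding stay (two steel links at analyser y -150, from a pivot on the side wall to the cover), rad: 0 folded, cover shut; 2.79 straight; stop at 2.91, just past straight: locked, holds the cover up. Opening the cover unfolds it; at cover 1.41 rad it is some 25 deg short of straight: push the knee to the rear (to the hinge) to its stop, a few N. Pull it to the front to break it
- knob (a point): grip point of the black knob at the stay's knee: a round bar 16 mm thick along analyser y, 41 long, standing out from the links towards the compartment's middle (its free end is 13 from this point). Moves on a 101 mm circle about foot_pivot; locked, it is 67 in front of the hinge line, 142 above the bench: reach it from the front and above, tool leaning
- foot_pivot (a point): point on the axis of the stay's foot pivot, in the knob's plane (analyser x -12, y -118, z 57 mm); fixed to the analyser
- cassette: white check cassette 80 x 40 x 20 mm, 70 g, lying flat; origin at the centre of its underside, x along its length (rear end +x in the slot). At the start it is fully in its slot, left in the compartment, under a roof, its front end 3 mm inside the mouth where it cannot be gripped
- slot_mouth (a point): middle of the slot's mouth, on its floor, 36 mm above the bench (analyser x -14, y 115); axes as the analyser's. Slot 43 wide, its roof's top 28 above the floor. The cassette comes out to the front (-x) on to a level apron at floor height; the compartment's front wall stands 104 before the mouth, its left side wall 50 from the slot's middle line
- eject (a joint): travel of the spring ejector slide, m: 0 at rest, 0.022 fully pressed; it springs back when let go. Pressed to the rear (analyser +x) it pushes the cassette out to the front twice as far, 44 mm at full travel; full travel takes about 7 N. Released, the cassette stays out
- eject_face (a point): middle of the front face (the one to press) of the ejector's upright grey thumb piece, 32 mm wide, 20 mm tall, 12 mm thick, standing on the slot's roof; this point is 12 mm above the roof, 76 mm above the bench
- tray (a point): centre of the floor of the black sample tray in the middle of the compartment, 34 mm above the bench (analyser x -55, y -15.5): inside 120 mm along x, 155 mm along y, rims 24 mm high (set cups down by their caps, fingertips above the rims); axes as the analyser's. Room for the four cups two by two. With the cover shut there are 53 mm over this floor
- case: open grey plastic case of the check cassette, fixed to the bench: outside 152 (x) x 112 (y) x 24 mm, walls and floor 5 mm; origin at the centre of its underside
- cup0: squat specimen cup, 46 mm tall: clear body 48 mm wide, ribbed screw cap 52 mm wide over the top 12 mm, 75 g (give or take); origin at the centre of its underside, z up. Waiting on the bench at the start; two to four of the four cups are present (None while absent)
- cup1: squat specimen cup, 46 mm tall: clear body 48 mm wide, ribbed screw cap 52 mm wide over the top 12 mm, 75 g (give or take); origin at the centre of its underside, z up. Waiting on the bench at the start; two to four of the four cups are present (None while absent)
- cup2: squat specimen cup, 46 mm tall: clear body 48 mm wide, ribbed screw cap 52 mm wide over the top 12 mm, 75 g (give or take); origin at the centre of its underside, z up. Waiting on the bench at the start; two to four of the four cups are present (None while absent)
- cup3: squat specimen cup, 46 mm tall: clear body 48 mm wide, ribbed screw cap 52 mm wide over the top 12 mm, 75 g (give or take); origin at the centre of its underside, z up. Waiting on the bench at the start; two to four of the four cups are present (None while absent)
- wash_bottle: white squeeze wash bottle, 60 mm wide, 165 mm tall, a bystander; origin at the centre of its underside
- reagent_bottle: amber reagent bottle, 60 mm wide, 140 mm tall, a bystander; origin at the centre of its underside
- dishes: stack of three culture dishes, 61 mm wide, 40 mm tall, a bystander; origin at the centre of its underside
- timer: grey bench timer, 62 x 75 x 22 mm, a bystander; origin at the centre of its underside
- beaker: small open glass beaker, 60 mm wide, 75 mm tall, a bystander; origin at the centre of its underside
Mind the look-alikes: they are no part of the job. What is shaped like the cup0 but turquoise or yellow is not meant.

How it is judged:
On the way, in this order (a step that is already met when the one before it is completed fails the run):
1. the cover is up and its stay locked past straight (value of joint stay_knee above 2.84 rad and value of joint cover above 1.42 rad), for 0.5 s.
2. the ejector slide is pressed and has pushed the cassette out of its slot (value of joint eject above 0.015 m and x of cassette in the frame of slot_mouth below 0.016 m), for 0.05 s.
3. with the cover still locked open, the cassette lies in its case and every cup stands in the sample tray (all of step 1 and horizontal distance between cassette and case below 0.05 m and z of cassette in the frame of case below 0.011 m and angle between each of cassette, cup0, cup1, cup2, cup3's own z axis and vertical below 0.12 rad and linear speed of each of cassette, cup0, cup1, cup2, cup3 below 0.03 m/s and x of cup0 in the frame of tray between -0.044 and 0.044 m and y of cup0 in the frame of tray between -0.062 and 0.062 m and z of cup0 in the frame of tray between -0.008 and 0.008 m and x of cup1 in the frame of tray between -0.044 and 0.044 m and y of cup1 in the frame of tray between -0.062 and 0.062 m and z of cup1 in the frame of tray between -0.008 and 0.008 m and x of cup2 in the frame of tray between -0.044 and 0.044 m and y of cup2 in the frame of tray between -0.062 and 0.062 m and z of cup2 in the frame of tray between -0.008 and 0.008 m and x of cup3 in the frame of tray between -0.044 and 0.044 m and y of cup3 in the frame of tray between -0.062 and 0.062 m and z of cup3 in the frame of tray between -0.008 and 0.008 m), for 0.3 s.
At the end, for the whole second after the job is handed in: The cover is shut (within 0.03 rad) with its stay folded; the cassette lies flat in its case (centre within 50 mm of the case's centre); every cup present stands upright (within 0.12 rad) on the sample tray's floor; everything is at rest (value of joint cover below 0.03 rad and value of joint stay_knee below 0.12 rad and horizontal distance between cassette and case below 0.05 m and z of cassette in the frame of case below 0.011 m and angle between each of cassette, cup0, cup1, cup2, cup3's own z axis and vertical below 0.12 rad and linear speed of each of cassette, cup0, cup1, cup2, cup3 below 0.03 m/s and x of cup0 in the frame of tray between -0.044 and 0.044 m and y of cup0 in the frame of tray between -0.062 and 0.062 m and z of cup0 in the frame of tray between -0.008 and 0.008 m and x of cup1 in the frame of tray between -0.044 and 0.044 m and y of cup1 in the frame of tray between -0.062 and 0.062 m and z of cup1 in the frame of tray between -0.008 and 0.008 m and x of cup2 in the frame of tray between -0.044 and 0.044 m and y of cup2 in the frame of tray between -0.062 and 0.062 m and z of cup2 in the frame of tray between -0.008 and 0.008 m and x of cup3 in the frame of tray between -0.044 and 0.044 m and y of cup3 in the frame of tray between -0.062 and 0.062 m and z of cup3 in the frame of tray between -0.008 and 0.008 m); the robot touches nothing.
It fails at once if the cover is dropped (it falls faster than 2.5 rad/s) (velocity of joint cover below -2.5 rad/s).
It fails at once if a bystander is pushed more than 30 mm away or knocked over (distance of any of wash_bottle, reagent_bottle, dishes, timer, beaker from where it was at the start of the episode above 0.03 m or angle between any of wash_bottle, reagent_bottle, dishes, timer, beaker's own z axis and vertical above 0.5 rad).
Of cup0, cup1, cup2, cup3 only 2 to 4 are there at a start; the rules pass over those that are not, and their reading is None.
At some moment in a run one of cup0, cup1, cup2, cup3 may be knocked a few centimetres aside while the robot is not near it.
It also fails if it takes over 210 s, if anything falls off the work surface, if the arm or the gripper's body presses on something with over 40 N, if the wrist force passes 120 N, or if a joint passes its speed limit or range.

ROBOT

A 6-joint arm with a two-finger parallel gripper is mounted at the origin on the work surface. World frame = base frame: x ahead of the robot, y to its left, z up, the work surface at z = 0. Lengths are in m, angles in rad, forces in N, time in s.
With the tool pointing down it reaches from about 0.3 to 0.75 m from the base axis. Payload 8.5 kg.
Tool frame: the origin (TCP) lies between the finger pads; the fingertips stand 25 mm ahead of it and the grasp point (between the pads) lies 6 mm ahead of it; y points along the fingers, x is the direction in which the jaws open and shut, and the axes are right-handed (so a half turn about y gives the same grasp; the last joint's range is limited). The gripper opens to 88 mm and grips with 3 to 60 N. Pads are 18 mm wide; open, the fingers measure 123 mm over their backs; the gripper's body (75 mm by 187 mm) begins 45 mm behind the grasp point.
Start: joints at [0.995, 0.381, 1.297, -0, 1.464, -0.215], TCP at [0.194, 0.515, 0.264] pointing down, gripper open.
Joint ranges: [-3.11, 3.11], [-0.89, 2.33], [0.22, 2.48], [-1.42, 4.56], [0.17, 2.85], [-2.88, 2.88]. Speed limits (rad/s): [2.39, 2.39, 3.14, 3.14, 3.14, 3.14].

INTERFACE

Orientations are given as a rotation vector (axis times angle).
In Python, from bench import manip, optics, find_in, place_of gives the robot as it stands.
- The arm moves only by the shell command python3 -m handwheel 'ROWS' [FORCE]. ROWS is JSON, a list of rows, each a list of 3 entries, a list of its own where there are three numbers: the shift along the tool's x, y, z in cm, then the turn, a rotation vector about the tool's x, y, z in degrees, then the closure, from 0 (fully open) to 1 (shut). In form: [[[x, y, z], [ax, ay, az], hand], ...]. A call has 1 to 5 rows; each row shifts and turns the pose as measured when the row begins, along the tool's axes as they then stand; what a row does not reach is not made up. A row lasts 1/12 s, in which the tool goes at most 41.7 mm and 7.16 degrees, less where a joint would pass 70% of its speed; a pose out of reach is approached as far as the arm can. A call with a gripper value outside its range is refused whole. The fingers move at their own pace and stop on an object; FORCE is the grip in N (left out, the last holds). Time passes only in rows, so rows that do not move let the fingers close. It gives the time, the measured TCP pose, the force and the opening at its end, in the units of the state.
- manip.get_obs(): the state, without advancing time (a new reading comes with each control period).
- optics.read_camera(name): name is "side" or "top" or "wrist"; returns a dict with "img" (480x640x3 uint8, red, green, blue), "mtx" (3x3 intrinsics, pixels), "k1" (the pictures are not rectified: a ray, as slopes to the right and down, at radius r is drawn at 1 + k1 r^2 times it, then the intrinsics apply), "R" (3x3) and "t" (3): a world point X has camera coordinates R X + t. Camera axes: x right, y down, z forward; pixel columns grow to the right and rows downward; lengths in m; the calibration is good to about 2 mm. A picture is of the moment at which its call begins. There is no depth.
- manip.close_job(): hands the job in, once; it reports no verdict.
Trained networks look in a picture, given as the dict that the camera call returned (one of the last four; its "shot" number tells which), for a name from the list of things; names that differ only in an ending like _2 or _b are one class to them, and where a whole thing is asked for, a point or a joint stands for the part that bears it (a point fixed in the world has none). Each returns a list of dicts, best first, with "score" (0 to 1); they miss things now and then, are a little off and sometimes report something else, mostly with a low value. They report only what shows in the picture. A call takes as long as a camera call. They do not tell look-alikes from the thing itself.
- find_in(picture, name): "rect" ([left, top, width, height] in pixels, round what is visible of it).
- place_of(picture, name): "centre" ([column, row] in pixels: a listed point, or the origin of a listed thing).
The state is a dict: "clock": time; "joint_positions": joint angles; "qvel": joint speeds; "effort": joint torques, N m; "eef_pos": TCP position; "eef_rot": TCP orientation; "ft_force": force on the tool from outside, world axes, zero at the start; "wrist_torque": the same for the moment, N m; "grip_width": opening from 0.0 (shut) to 1.0 (fully open).
Only numpy, scipy, OpenCV 4.12 (cv2) and the standard library are available. Lean on these libraries where they do the work, as an engineer would, in place of code of your own. Each camera call takes 0.05 s, during which the arm holds its last target.

## Working session

There is one attempt and no reset: what is moved stays moved. The work goes in short steps, Python scripts to look and compute and a shell command to move; the robot and the scene stay as the last step left them, time stands still between calls to the robot, and variables do not carry over. Pictures are saved under pics/ and viewed, and the job is handed in when it is done.

I'll start by looking at the state and the camera pictures.

```bash
ls -la; mkdir -p pics; cat > h.py <<'E'
import numpy as np, cv2
from scipy.spatial.transform import Rotation as Rt
from bench import manip, optics, find_in, place_of
def shot(name, fn=None):
    p=optics.read_camera(name)
    if fn: cv2.imwrite('pics/'+fn, cv2.cvtColor(p['img'],cv2.COLOR_RGB2BGR))
    return p
def ray(p,uv):
    K=np.array(p['mtx']); k=float(p['k1'])
    xd=(uv[0]-K[0,2])/K[0,0]; yd=(uv[1]-K[1,2])/K[1,1]
    x,y=xd,yd
    for _ in range(20):
        r2=x*x+y*y; x=xd/(1+k*r2); y=yd/(1+k*r2)
    R=np.array(p['R']); t=np.array(p['t'])
    o=-R.T@t; d=R.T@np.array([x,y,1.]); return o,d/np.linalg.norm(d)
def atz(p,uv,z):
    o,d=ray(p,uv); return o+d*(z-o[2])/d[2]
def tri(obs):
    A=np.zeros((3,3)); b=np.zeros(3)
    for p,uv in obs:
        o,d=ray(p,uv); M=np.eye(3)-np.outer(d,d); A+=M; b+=M@o
    X=np.linalg.solve(A,b)
    return X,[float(np.linalg.norm((np.eye(3)-np.outer(d,d))@(X-o))) for o,d in [ray(p,uv) for p,uv in obs]]
def proj(p,X):
    K=np.array(p['mtx']); c=np.array(p['R'])@np.array(X)+np.array(p['t'])
    x,y=c[:2]/c[2]; s=1+float(p['k1'])*(x*x+y*y)
    return np.array([K[0,0]*x*s+K[0,2],K[1,1]*y*s+K[1,2]])
def delta(target_pos=None,target_R=None):
    "remaining shift in tool axes cm, rotation deg"
    o=manip.get_obs(); R=Rt.from_rotvec(o['eef_rot'])
    if target_pos is not None: print('shift cm',np.round(R.inv().apply(np.array(target_pos)-np.array(o['eef_pos']))*100,2))
    if target_R is not None: print('turn deg',np.round((R.inv()*target_R).as_rotvec(degrees=True),1))
def st():
    o=manip.get_obs()
    for k in o: print(k,np.round(o[k],3))
    print(np.round(Rt.from_rotvec(o['eef_rot']).as_matrix(),3))
E
python3 - <<'E'
from h import *
st()
for n in ['side','top','wrist']:
    p=shot(n,n+'0.png'); print(n,p['shot'],'cam at',np.round(-np.array(p['R']).T@p['t'],3))
E
```

```text
total 12
drwxr-xr-x  3 agent agent 4096 Dec  6 03:40 .
drwxr-xr-x 23 root  root  4096 Dec  6 03:40 ..
drwxr-xr-x  2 agent agent 4096 Dec  6 03:40 pics
clock 0.0
joint_positions [ 0.995  0.381  1.298 -0.     1.464 -0.215]
qvel [-0.002  0.    -0.     0.     0.001  0.   ]
effort [ 0.0000e+00 -4.3792e+01 -2.2455e+01  7.1000e-02  3.5000e-02 -0.0000e+00]
eef_pos [0.194 0.514 0.263]
eef_rot [-1.359 -0.938  0.941]
ft_force [-0.78  -0.464 -0.004]
wrist_torque [ 0.054 -0.007  0.008]
grip_width 0.998
[[ 0.353 -0.001 -0.936]
 [ 0.936 -0.001  0.353]
 [-0.001 -1.     0.   ]]
side 1 cam at [ 0.564 -1.085  0.889]
top 2 cam at [ 0.442 -0.051  1.156]
wrist 3 cam at [0.124 0.539 0.383]
```

View pics/side0.png

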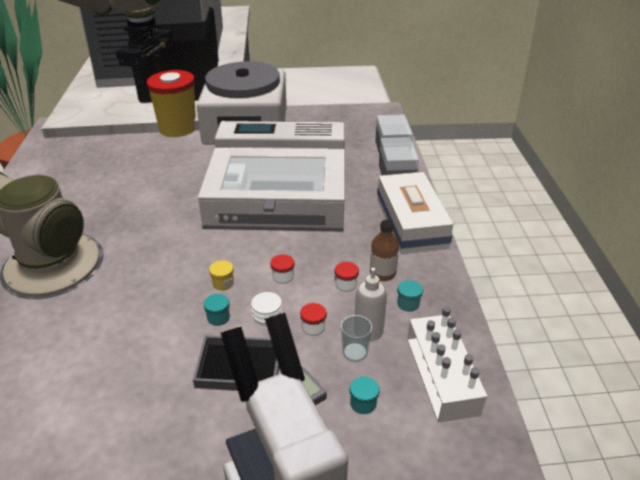

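View pics/top0.png

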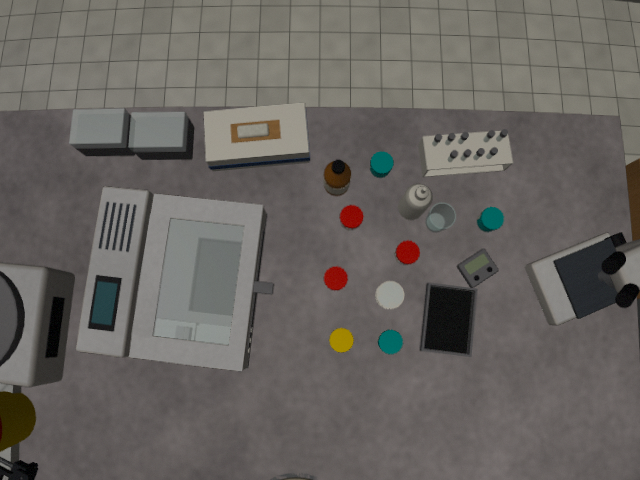

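View pics/wrist0.png

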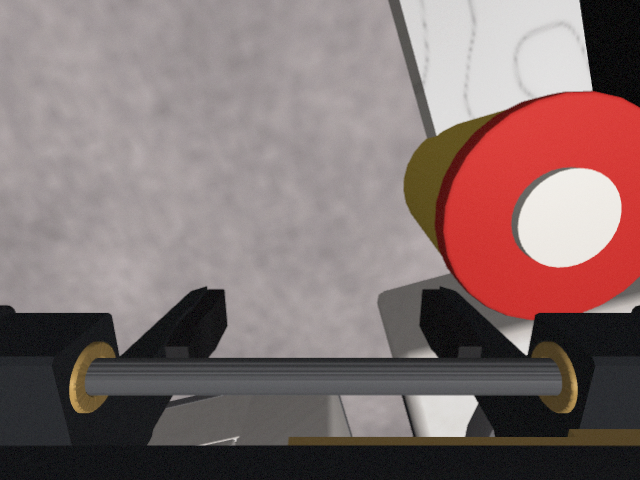

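```bash
python3 - <<'E'
from h import *
s=shot('side'); t=shot('top')
for n,p in (('side',s),('top',t)):
    print(n,'mtx',np.round(p['mtx'],1).tolist(),p['k1'])
    for X in ([0,0,0],[.194,.514,.263],[.5,0,0],[.5,.2,0],[.7,0,0]): print(X,np.round(proj(p,X)))
names=['analyser','cover','tab','hinge','stay_knee','knob','cassette','slot_mouth','eject','eject_face','tray','case','cup0','wash_bottle','reagent_bottle','dishes','timer','beaker','foot_pivot']
for n in names:
    for c,p in (('side',s),('top',t)):
        f=find_in(p,n)[:6]; q=place_of(p,n)[:6]
        print(n,c,'F',[(np.round(x['rect']).astype(int).tolist(),round(x['score'],2)) for x in f],'P',[(np.round(x['centre'],1).tolist(),round(x['score'],2)) for x in q])
E
```

```text
side mtx [[598.7, 0.0, 308.7], [0.0, 598.7, 241.9], [0.0, 0.0, 1.0]] -0.12252612409187304
[0, 0, 0] [ 51. 263.]
[0.194, 0.514, 0.263] [148.  68.]
[0.5, 0, 0] [262. 254.]
[0.5, 0.2, 0] [262. 206.]
[0.7, 0, 0] [347. 251.]
top mtx [[512.7, 0.0, 323.8], [0.0, 512.7, 247.0], [0.0, 0.0, 1.0]] -0.11834003420161136
[0, 0, 0] [295. 527.]
[0.194, 0.514, 0.263] [  2. 458.]
[0.5, 0, 0] [298. 299.]
[0.5, 0.2, 0] [210. 298.]
[0.7, 0, 0] [299. 212.]
analyser side F [([198, 120, 147, 116], 0.72)] P [([278.3, 197.2], 0.78)]
analyser top F [([75, 187, 198, 185], 0.59)] P [([199.3, 284.1], 0.59)]Traceback (most recent call last):
  File "<stdin>", line 9, in <module>
ValueError: it knows: analyser, beaker, case, cassette, cup, dishes, eject_face, foot_pivot, hinge, knob, reagent_bottle, slot_mouth, tab, timer, tray, wash_bottle
```

```bash
cat > det.py <<'E'
from h import *
import sys
def dets(views,names,k=6,th=0.15):
    P={}
    for v in views: P[v]=shot(v)
    for n in names:
        for c,p in P.items():
            f=[x for x in find_in(p,n) if x['score']>th][:k]; q=[x for x in place_of(p,n) if x['score']>th][:k]
            print(n,c,'F',[(np.round(x['rect']).astype(int).tolist(),round(x['score'],2)) for x in f],'P',[(np.round(x['centre'],1).tolist(),round(x['score'],2)) for x in q])
    return P
E
python3 - <<'E'
from det import *
dets(['side','top'],['analyser','beaker','case','cassette','cup','dishes','eject_face','foot_pivot','hinge','knob','reagent_bottle','slot_mouth','tab','timer','tray','wash_bottle'],8)
E
```

```text
analyser side F [] P [([277.5, 198.3], 0.76)]
analyser top F [([420, 281, 57, 75], 0.28)] P [([201.4, 285.6], 0.63)]
beaker side F [([337, 315, 35, 46], 0.59)] P [([354.6, 350.9], 0.63)]
beaker top F [([429, 204, 26, 27], 0.83)] P [([437.4, 222.5], 0.9)]
case side F [([193, 335, 87, 57], 0.9)] P [([240.0, 366.9], 0.67)]
case top F [([418, 281, 60, 74], 0.78), ([429, 202, 27, 29], 0.5)] P [([447.3, 318.1], 0.78), ([406.6, 258.0], 0.38)]
cassette side F [] P [([269.2, 316.7], 0.26)]
cassette top F [] P []
cup side F [([335, 260, 23, 35], 0.85), ([395, 277, 26, 34], 0.8), ([300, 305, 26, 29], 0.77), ([210, 262, 22, 26], 0.72), ([192, 336, 88, 53], 0.71), ([352, 377, 28, 36], 0.66), ([204, 293, 30, 33], 0.66), ([270, 256, 24, 28], 0.6)] P [([219.4, 316.1], 0.96), ([405.1, 304.3], 0.94), ([281.8, 276.8], 0.93), ([223.0, 285.5], 0.9), ([347.5, 280.2], 0.87), ([311.1, 328.0], 0.63)]
cup top F [([377, 326, 24, 29], 0.92), ([370, 149, 21, 34], 0.82), ([477, 208, 27, 24], 0.7), ([331, 329, 23, 23], 0.68), ([325, 267, 21, 22], 0.67), ([395, 240, 26, 25], 0.66), ([340, 204, 25, 28], 0.56)] P [([
[... 1239 characters left out ...]
 0.58)] P [([347.8, 219.3], 0.31)]
tab side F [([198, 148, 147, 64], 0.75)] P [([368.8, 332.4], 0.57), ([267.3, 203.8], 0.55), ([353.0, 351.0], 0.18)]
tab top F [([128, 191, 147, 180], 0.96)] P [([262.9, 287.4], 0.57), ([334.7, 279.4], 0.4)]
timer side F [([304, 370, 22, 33], 0.65)] P [([302.4, 393.0], 0.79), ([280.6, 154.5], 0.7)]
timer top F [([458, 248, 40, 37], 0.92)] P []
tray side F [([198, 121, 148, 111], 0.85), ([302, 305, 24, 32], 0.61)] P [([313.4, 329.1], 0.33)]
tray top F [([75, 186, 200, 185], 0.83)] P []
wash_bottle side F [([355, 269, 32, 74], 0.76), ([335, 260, 24, 35], 0.69)] P [([370.1, 330.3], 0.81)]
wash_bottle top F [([399, 185, 34, 35], 0.91)] P [([411.9, 209.4], 0.96)]
```

```bash
python3 - <<'E'
import cv2
t=cv2.imread('pics/top0.png'); s=cv2.imread('pics/side0.png')
cv2.imwrite('pics/t_an.png',cv2.resize(t[175:385,65:285],None,fx=2.8,fy=2.8,interpolation=cv2.INTER_CUBIC))
cv2.imwrite('pics/s_an.png',cv2.resize(s[110:240,190:360],None,fx=4.4,fy=4.4,interpolation=cv2.INTER_CUBIC))
E
```

```text
(no output)
```

View pics/t_an.png

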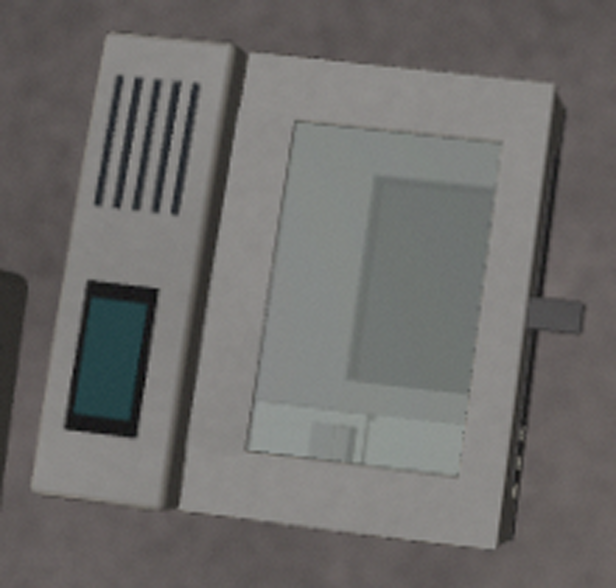

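View pics/s_an.png

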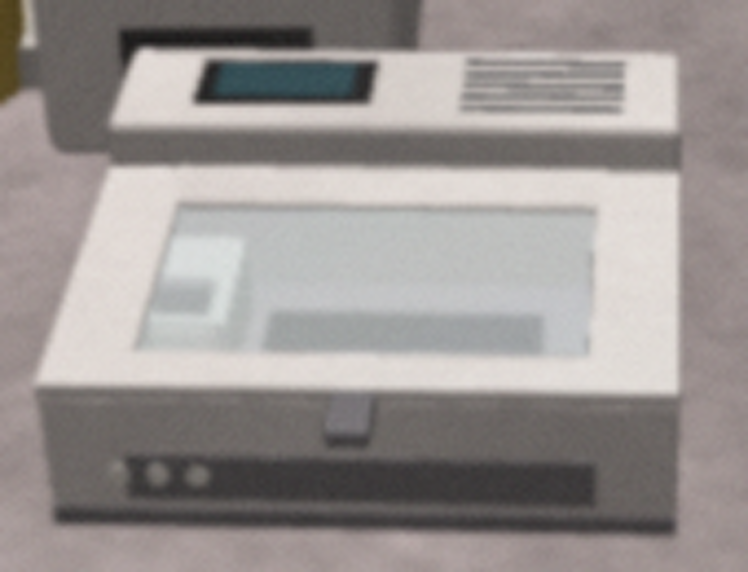

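```bash
python3 - <<'E'
from h import *
from scipy.optimize import least_squares
s=shot('side'); t=shot('top')
O=[(t,(103.6,186.8),(.215,-.175,.125)),(t,(76.4,350.7),(.215,.175,.125)),(s,(221.8,121.4),(.215,.175,.125)),(s,(344.1,122.7),(.215,-.175,.125)),
(s,(202.5,228.6),(-.128,.175,0)),(s,(343.6,230.5),(-.128,-.175,0))]
def W(q,a): 
    c,sn=np.cos(q[2]),np.sin(q[2]); return np.array([q[0]+c*a[0]-sn*a[1],q[1]+sn*a[0]+c*a[1],a[2]])
f=lambda q:np.concatenate([proj(p,W(q,a))-uv for p,uv,a in O])
r=least_squares(f,[.53,.22,1.57]); print(r.x,np.round(r.fun.reshape(-1,2),1))
q=r.x; np.save('an.npy',q)
for n,a in dict(tabtip=(-.150-.0,0,.092),hinge=(.110,0,.087),eject=(.0,.115,.076),knobL=(.043,-.118,.142),trayc=(-.055,-.0155,.034),mouth=(-.014,.115,.036)).items():
    w=W(q,a); print(n,np.round(w,3),'side',np.round(proj(s,w)),'top',np.round(proj(t,w)))
print('tab tri',tri([(t,(263.6,287.9)),(s,(190+347/4.4,110+420/4.4))]))
E
```

```text
[0.53702858 0.21607207 1.47722971] [[-0.9 -2.8]
 [-0.5 -0.4]
 [-2.9 -0.5]
 [-0.3 -1.1]
 [-0.6  1.5]
 [-0.1  1.7]]
tabtip [0.523 0.067 0.092] side [269. 205.] top [264. 286.]
hinge [0.547 0.326 0.087] side [278. 152.] top [143. 273.]
eject [0.423 0.227 0.076] side [230. 177.] top [188. 333.]
knobL [0.659 0.248 0.142] side [322. 146.] top [175. 216.]
trayc [0.547 0.16  0.034] side [280. 203.] top [225. 276.]
mouth [0.421 0.213 0.036] side [231. 193.] top [199. 334.]
tab tri (array([0.5201025 , 0.06796807, 0.09096159]), [0.0016914917881091266, 0.0016914917881091496])
```

Top view: the three red‑capped cups are at (351,217), (336,279) and (408,252), which match the side view at (347,270), (283,265) and (313,315). The turquoise cups at (382,164), (490,219), (391,342) and the yellow one at (341,340) are look‑alikes. The case is at (447,318) and the tab at (263,288). Next I'll write a planner that only prints the rows to type.

```bash
cat >> h.py <<'E'
q=None
try: q=np.load('an.npy')
except Exception: pass
def W(a):
    c,s=np.cos(q[2]),np.sin(q[2]); return np.array([q[0]+c*a[0]-s*a[1],q[1]+s*a[0]+c*a[1],a[2]])
def A(w):
    c,s=np.cos(q[2]),np.sin(q[2]); d=np.array(w)-[q[0],q[1],0]; return np.array([c*d[0]+s*d[1],-s*d[0]+c*d[1],d[2]])
def Ran(lean=0,yawdeg=0):
    "tool: x=analyser -y, y=down, z=analyser +x ; lean deg >0 makes tool point to rear; yaw about down"
    c,s=np.cos(q[2]),np.sin(q[2]); X=np.array([s,-c,0]);Y=np.array([0,0,-1.]);Z=np.array([c,s,0])
    R=Rt.from_matrix(np.column_stack([X,Y,Z]))
    return R*Rt.from_euler('y',yawdeg,degrees=True)*Rt.from_euler('x',lean,degrees=True)
def Rdown(az):
    a=np.radians(az);X=np.array([np.cos(a),np.sin(a),0]);Y=np.array([0,0,-1.])
    return Rt.from_matrix(np.column_stack([X,Y,np.cross(X,Y)]))
def tcp_for(grasp,R,ahead=.006):
    return np.array(grasp)-R.apply([0,ahead,0])
def plan(pos,R=None,step=4.0,rstep=7.0):
    o=manip.get_obs(); R0=Rt.from_rotvec(o['eef_rot']); p0=np.array(o['eef_pos'])
    if R is None: R=R0
    dv=(R0.inv()*R).as_rotvec(degrees=True); D=np.array(pos)-p0
    n=max(1,int(np.ceil(max(np.linalg.norm(D)*100/step,np.linalg.norm(dv)/rstep))))
    print('n',n,'at',np.round(p0,4),'an',np.round(A(p0)*1000,1),'D',np.round(D*100,1),'dv',np.round(dv,1),'az',np.round(np.degrees(np.arctan2(*R0.as_matrix()[1::-1,0])),1))
    for i in range(n):
        Ri=R0*Rt.from_rotvec(dv*i/n,degrees=True)
        print(' ',np.round(Ri.inv().apply(D)*100/n,2).tolist(),np.round(dv/n,2).tolist())
E
python3 - <<'E'
from h import *
plan(W((-.152,0,.22)),Ran())
E
```

```text
n 14 at [0.1942 0.5146 0.2637] an [265.2 369.3 263.7] D [ 32.9 -45.   -4.4] dv [-0.  74.7 -0. ] az 69.3
  [-2.18, 0.31, -3.33] [-0.0, 5.33, -0.0]
  [-1.86, 0.31, -3.52] [-0.0, 5.33, -0.0]
  [-1.52, 0.31, -3.68] [-0.0, 5.33, -0.0]
  [-1.17, 0.31, -3.8] [-0.0, 5.33, -0.0]
  [-0.82, 0.31, -3.89] [-0.0, 5.33, -0.0]
  [-0.45, 0.31, -3.95] [-0.0, 5.33, -0.0]
  [-0.08, 0.31, -3.98] [-0.0, 5.33, -0.0]
  [0.29, 0.31, -3.97] [-0.0, 5.33, -0.0]
  [0.66, 0.31, -3.92] [-0.0, 5.33, -0.0]
  [1.02, 0.31, -3.85] [-0.0, 5.33, -0.0]
  [1.37, 0.31, -3.74] [-0.0, 5.33, -0.0]
  [1.71, 0.31, -3.59] [-0.0, 5.33, -0.0]
  [2.04, 0.31, -3.42] [-0.0, 5.33, -0.0]
  [2.35, 0.31, -3.21] [-0.0, 5.33, -0.0]
```

```bash
python3 -m handwheel '[[[-2.2,0,-3.3],[0,5.3,0],0],[[-1.9,0,-3.5],[0,5.3,0],0],[[-1.5,0,-3.7],[0,5.3,0],0],[[-1.2,0,-3.8],[0,5.3,0],0],[[-0.8,0,-3.9],[0,5.3,0],0]]'; python3 -m handwheel '[[[-0.4,0.3,-3.9],[0,5.3,0],0],[[-0.1,0.3,-4],[0,5.3,0],0],[[0.3,0.3,-4],[0,5.3,0],0],[[0.7,0.3,-3.9],[0,5.3,0],0],[[1,0.3,-3.8],[0,5.3,0],0]]'; python3 -c "
from h import *
plan(W((-.152,0,.22)),Ran())"
```

```text
clock: 4.32
eef_pos: [0.3105, 0.3523, 0.2629]
eef_rot: [-1.49, -0.581, 0.58]
ft_force: [1.1, -0.2, 0.7]
grip_width: 1.001
clock: 4.73
eef_pos: [0.4301, 0.1832, 0.2488]
eef_rot: [-1.558, -0.205, 0.198]
ft_force: [0.9, 0.4, 0.7]
grip_width: 0.996
n 4 at [0.4301 0.1832 0.2488] an [-42.7 103.4 248.8] D [  9.3 -11.8  -2.9] dv [-0.2 20.1  0.2] az 14.7
  [1.49, 0.72, -3.45] [-0.05, 5.01, 0.06]
  [1.78, 0.72, -3.31] [-0.05, 5.01, 0.06]
  [2.07, 0.72, -3.14] [-0.05, 5.01, 0.06]
  [2.34, 0.72, -2.95] [-0.05, 5.01, 0.06]
```

```bash
python3 -m handwheel '[[[1.5,0.7,-3.5],[0,5,0],0],[[1.8,0.7,-3.3],[0,5,0],0],[[2.1,0.7,-3.1],[0,5,0],0],[[2.3,0.7,-2.9],[0,5,0],0],[[0,0,0],[0,0,0],0]]'; python3 -c "
from h import *
plan(W((-.152,0,.22)),Ran())
w=shot('wrist','w1.png'); t=shot('top','t1.png')
for p in (w,t):
    for n in ('tab','hinge','foot_pivot','eject_face'): print(n,[(np.round(x['centre'],1).tolist(),round(x['score'],2)) for x in place_of(p,n)][:3])
print('proj tab',proj(w,W((-.150,0,.092))), proj(w,W((-.171,0.012,.097))))
"
```

```text
clock: 5.15
eef_pos: [0.5291, 0.052, 0.2197]
eef_rot: [-1.565, 0.09, -0.102]
ft_force: [-0.7, -0.2, -1.2]
grip_width: 0.999
n 1 at [0.5291 0.052  0.2197] an [-164.1   -7.4  219.7] D [-0.6  1.3  0. ] dv [-0.2 -1.7  0.4] az -7.0
  [-0.77, -0.03, 1.19] [-0.2, -1.65, 0.41]
tab [([306.8, 217.9], 0.9)]
hinge []
foot_pivot []
eject_face []
tab []
hinge [([142.2, 272.8], 0.62)]
foot_pivot []
eject_face []
proj tab [312.27775109 222.37043631] [296.4764695  252.97908975]
```

View pics/w1.png

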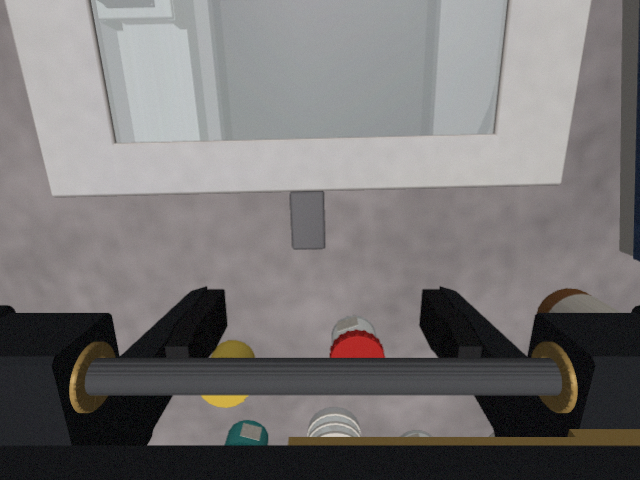

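The wrist picture shows the tab at (308,220) and the cover's front corners at (53,195) and (563,184). I'll refine the analyser's pose from these.

```bash
python3 - <<'E'
from h import *
from scipy.optimize import least_squares
w=shot('wrist');s=shot('side');t=shot('top')
z=.097
P=atz(w,(308,220),z); print('tab w',P,A(P))
for uv in ((291,191),(324,191),(292,249),(325,248)): print(uv,np.round(A(atz(w,uv,z))*1000,1))
for zc in (.097,.1,.105):
    print(zc,[np.round(A(atz(w,uv,zc))*1000,1) for uv in ((53,195),(563,184))])
print('tri tab', [ (x:=tri([(w,(308,220)),(s,(190+347/4.4,110+420/4.4)),(t,(263.6,287.9))]))[0],x[1],A(x[0])])
E
```

```text
tab w [0.51719265 0.07503974 0.097     ] [-0.14226871  0.00657249  0.097     ]
(291, 191) [-121.7   17.7   97. ]
(324, 191) [-122.1   -5.    97. ]
(292, 249) [-163.4   18.7   97. ]
(325, 248) [-163.1   -5.1   97. ]
0.097 [array([-121.5,  180.8,   97. ]), array([-120.3, -169.2,   97. ])]
0.1 [array([-121.1,  178.6,  100. ]), array([-119.9, -167.1,  100. ])]
0.105 [array([-120.4,  174.8,  105. ]), array([-119.2, -163.8,  105. ])]
tri tab [array([0.51897841, 0.07086363, 0.08816088]), [0.0032062420173684793, 0.002818024129070242, 0.0027585886006048135], array([-0.1462597 ,  0.00440437,  0.08816088])]
```

```bash
python3 - <<'E'
from h import *
q2=q.copy(); q2[:2]+= W((.005,.0045,0))[:2]-W((0,0,0))[:2]; np.save('an.npy',q2); print(q2)
import h; h.q=q2
plan(W((-.152,0,.150)),Ran())
E
```

```text
[0.53301542 0.22147064 1.47722971]
n 2 at [0.5261 0.0571 0.2215] an [-164.3   -8.5  221.5] D [-0.7  1.3 -7.1] dv [-0.3 -1.1  0.4] az -6.4
  [-0.46, 3.57, 0.59] [-0.13, -0.53, 0.22]
  [-0.44, 3.57, 0.6] [-0.13, -0.53, 0.22]
```

```bash
python3 -m handwheel '[[[-0.4,3.6,0.6],[0,-0.5,0],0],[[-0.4,3.6,0.6],[0,-0.5,0],0],[[0,0,0],[0,0,0],0],[[0,0,0],[0,0,0],0],[[0,0,0],[0,0,0],0]]'; python3 -c "
from h import *
import pickle
w=shot('wrist','w2.png'); pickle.dump(w,open('w2.pkl','wb'))
plan(W((-.152,0,.150)),Ran())
print(place_of(w,'tab')[:2])
"
```

```text
clock: 6.22
eef_pos: [0.5215, 0.0704, 0.1506]
eef_rot: [-1.566, 0.063, -0.084]
ft_force: [-0.3, 0.8, 0.5]
grip_width: 0.999
n 1 at [0.522  0.0703 0.1513] an [-151.6   -3.1  151.3] D [-0.3 -0.  -0.1] dv [-0.2 -0.   0.9] az -5.4
  [-0.31, 0.12, -0.04] [-0.24, -0.02, 0.87]
[{'centre': [319.6, 277.3], 'score': 0.95}]
```

View pics/w2.png

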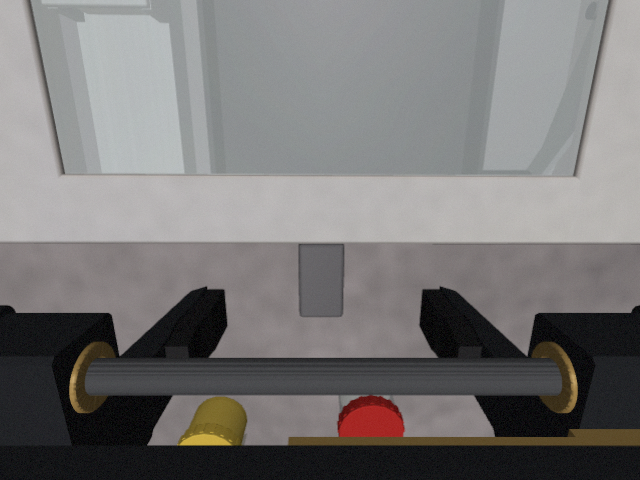

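```bash
python3 - <<'E'
from h import *
import pickle
w=pickle.load(open('w2.pkl','rb'))
for uv in ((299,243),(343,243),(300,317),(343,317)):
    P=atz(w,uv,.097); print(uv,np.round(A(P)*1000,1),np.round(P,4))
plan(W((-.152,0,.098)),Ran())
E
```

```text
(299, 243) [-131.     9.9   97. ] [0.5109 0.0919 0.097 ]
(343, 243) [-131.1  -12.6   97. ] [0.5333 0.0898 0.097 ]
(300, 317) [-172.9   10.1   97. ] [0.5068 0.0503 0.097 ]
(343, 317) [-173.   -13.2   97. ] [0.53  0.048 0.097]
n 2 at [0.5221 0.0702 0.1515] an [-151.6   -3.3  151.5] D [-0.3 -0.  -5.3] dv [-0.2 -0.   0.9] az -5.4
  [-0.21, 2.67, -0.03] [-0.12, -0.01, 0.46]
  [-0.18, 2.67, -0.02] [-0.12, -0.01, 0.46]
```

```bash
python3 - <<'E'
from h import *
q2=q.copy(); q2[:2]+= W((-.002,-.0014,0))[:2]-W((0,0,0))[:2]; np.save('an.npy',q2); print(q2)
E
python3 -m handwheel '[[[-0.2,2.7,0],[0,0,0.4],0],[[0,2.7,0],[0,0,0.4],0],[[0,0,0],[0,0,0],0.5],[[0,0,0],[0,0,0],1],[[0,0,0],[0,0,0],1]]' 12; python3 -m handwheel '[[[0,0,0],[0,0,0],1],[[0,0,0],[0,0,0],1],[[0,0,0],[0,0,0],1]]';  python3 -c "
from h import *
shot('wrist','w3.png')
plan(W((-.150,0,.098)),Ran())"
```

```text
[0.53422243 0.21934858 1.47722971]
clock: 6.73
eef_pos: [0.5255, 0.0692, 0.1042]
eef_rot: [-1.566, 0.061, -0.088]
ft_force: [-0.5, -0.2, -1.2]
grip_width: 0.797
clock: 6.98
eef_pos: [0.5272, 0.069, 0.1083]
eef_rot: [-1.566, 0.056, -0.094]
ft_force: [-0.0, 0.5, 0.4]
grip_width: 0.567
n 1 at [0.5272 0.069  0.1083] an [-150.3   -7.1  108.3] D [-0.7  0.1 -1. ] dv [-0.2 -0.1  1.4] az -5.5
  [-0.73, 1.02, 0.03] [-0.24, -0.11, 1.37]
```

View pics/w3.png

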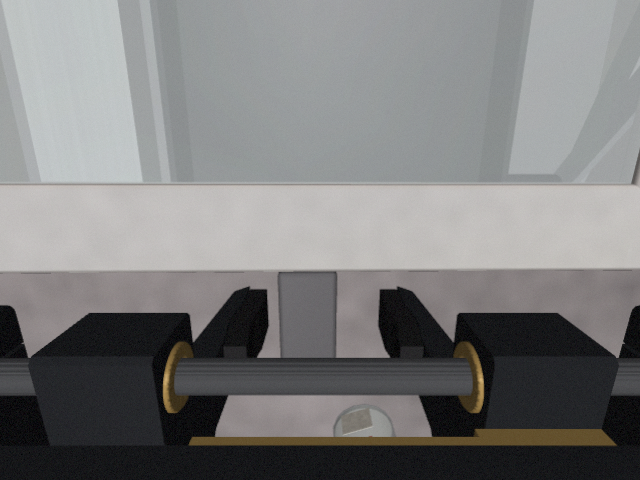

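```bash
python3 -m handwheel '[[[-0.5,0.6,0],[0,0,0.7],0.55],[[-0.3,0.6,0],[0,0,0.7],0.55],[[-0.1,0.1,0],[0,0,0.2],1],[[-0.05,0.1,0],[0,0,0.1],1],[[-0.05,0.1,0],[0,0,0.1],1]]' 12; python3 -m handwheel '[[[-0.05,0.1,0],[0,0,0.1],1],[[-0.05,0.1,0],[0,0,0.1],1],[[-0.05,0.1,0],[0,0,0],1]]';  python3 -c "
from h import *
shot('wrist','w4.png')
plan(W((-.150,0,.098)),Ran())"
```

```text
clock: 7.45
eef_pos: [0.5209, 0.0697, 0.0942]
eef_rot: [-1.565, 0.073, -0.078]
ft_force: [4.8, -0.5, 9.3]
grip_width: 0.261
clock: 7.7
eef_pos: [0.5211, 0.0697, 0.094]
eef_rot: [-1.565, 0.071, -0.079]
ft_force: [-2.5, -0.2, 12.0]
grip_width: 0.259
n 1 at [0.521  0.0697 0.094 ] an [-150.2   -0.9   94. ] D [-0.1  0.   0.4] dv [-0.3 -0.1  0.3] az -5.5
  [-0.08, -0.4, 0.02] [-0.25, -0.11, 0.27]
```

View pics/w4.png

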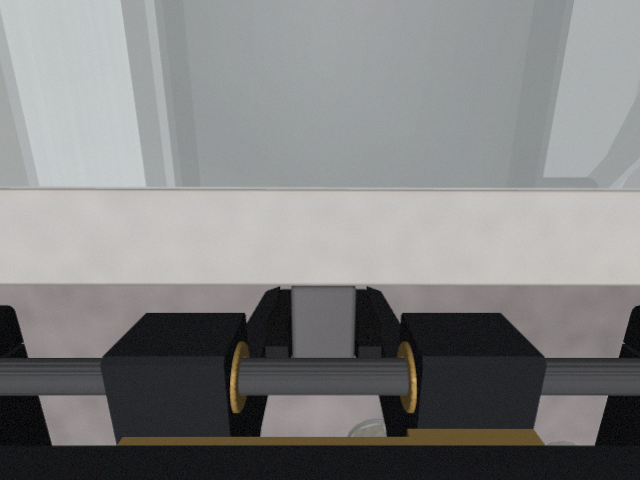

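```bash
cat >> h.py <<'E'
def arc(centre,th_to,step=2.5,lean_to=None,sgn=-1,rstep=5):
    "move grasp point on circle in analyser xz about centre=(x,z); angle: point = c + r*(sgn*cos, sin)"
    o=manip.get_obs(); R0=Rt.from_rotvec(o['eef_rot']); p0=np.array(o['eef_pos'])
    g=A(p0+R0.apply([0,.006,0])); d=np.array([g[0]-centre[0],g[2]-centre[1]]); r=np.hypot(*d); th=np.arctan2(d[1],sgn*d[0])
    ey=R0.apply([0,1,0]); ax=np.array([np.cos(q[2]),np.sin(q[2]),0]); lean=np.degrees(np.arctan2(ey@ax,-ey[2]))
    lt=lean if lean_to is None else lean_to
    n=max(1,int(np.ceil(max(abs(th_to-th)*r*100/step,abs(lt-lean)/rstep))))
    print('th',round(th,3),'r mm',round(r*1e3,1),'y mm',round(g[1]*1e3,1),'z',round(g[2],4),'lean',round(lean,1),'n',n,'F',np.round(o['ft_force'],1),'grip',round(o['grip_width'],3))
    P=[];Rs=[]
    for i in range(n+1):
        a=th+(th_to-th)*i/n
        l=lean+(lt-lean)*i/n; Ri=Ran(l) if i else R0
        P.append(tcp_for(W((centre[0]+sgn*r*np.cos(a),g[1],centre[1]+r*np.sin(a))),Ri)); Rs.append(Ri)
    for i in range(n):
        print(' ',np.round(Rs[i].inv().apply(P[i+1]-P[i])*100,2).tolist(),np.round((Rs[i].inv()*Rs[i+1]).as_rotvec(degrees=True),1).tolist())
def cov(th,lean=None,step=2.5): arc((.110,.087),th,step,lean)
E
python3 -c "
from h import *
cov(1.41,20)"
```

```text
th 0.004 r mm 260.2 y mm -0.9 z 0.088 lean 0.3 n 15 F [-1.9  0.3 10.5] grip 0.26
  [0.01, -2.43, 0.12] [1.3, -0.1, 0.3]
  [-0.0, -2.4, 0.4] [1.3, 0.0, 0.0]
  [-0.0, -2.34, 0.68] [1.3, 0.0, 0.0]
  [0.0, -2.24, 0.95] [1.3, 0.0, -0.0]
  [0.0, -2.11, 1.2] [1.3, -0.0, -0.0]
  [0.0, -1.96, 1.44] [1.3, 0.0, 0.0]
  [0.0, -1.77, 1.66] [1.3, 0.0, 0.0]
  [-0.0, -1.57, 1.85] [1.3, 0.0, 0.0]
  [-0.0, -1.34, 2.02] [1.3, 0.0, -0.0]
  [0.0, -1.09, 2.17] [1.3, -0.0, 0.0]
  [-0.0, -0.83, 2.28] [1.3, 0.0, -0.0]
  [0.0, -0.56, 2.36] [1.3, -0.0, 0.0]
  [0.0, -0.28, 2.41] [1.3, 0.0, 0.0]
  [-0.0, 0.0, 2.42] [1.3, 0.0, -0.0]
  [-0.0, 0.29, 2.41] [1.3, 0.0, 0.0]
```

```bash
python3 -m handwheel '[[[0,-2.4,0.1],[1.3,0,0.3],1],[[0,-2.4,0.4],[1.3,0,0],1],[[0,-2.3,0.7],[1.3,0,0],1],[[0,-2.2,1],[1.3,0,0],1]]' 16;  python3 -c "
from h import *
cov(1.41,20)"
```

```text
clock: 8.08
eef_pos: [0.5227, 0.0869, 0.1861]
eef_rot: [-1.474, 0.077, -0.073]
ft_force: [4.0, 0.2, -5.6]
grip_width: 0.259
th 0.367 r mm 259.6 y mm -0.9 z 0.1802 lean 5.5 n 11 F [ 4.   0.2 -5.6] grip 0.259
  [-0.02, -2.15, 1.19] [1.3, -0.2, -0.4]
  [0.0, -1.99, 1.43] [1.3, -0.0, -0.0]
  [0.0, -1.81, 1.66] [1.3, 0.0, 0.0]
  [-0.0, -1.6, 1.86] [1.3, -0.0, 0.0]
  [0.0, -1.37, 2.03] [1.3, 0.0, 0.0]
  [-0.0, -1.12, 2.18] [1.3, 0.0, 0.0]
  [0.0, -0.85, 2.29] [1.3, 0.0, -0.0]
  [0.0, -0.57, 2.38] [1.3, -0.0, -0.0]
  [-0.0, -0.29, 2.43] [1.3, 0.0, -0.0]
  [-0.0, 0.0, 2.45] [1.3, 0.0, 0.0]
  [0.0, 0.29, 2.43] [1.3, 0.0, 0.0]
```

Tracking well.

```bash
python3 -m handwheel '[[[0,-2.1,1.2],[1.3,0,-0.3],1],[[0,-2,1.4],[1.3,0,0],1],[[0,-1.8,1.7],[1.3,0,0],1],[[0,-1.6,1.9],[1.3,0,0],1]]';  python3 -c "
from h import *
cov(1.41,20)"
```

```text
clock: 8.42
eef_pos: [0.5279, 0.139, 0.27]
eef_rot: [-1.38, 0.074, -0.078]
ft_force: [6.8, 3.8, -11.4]
grip_width: 0.262
th 0.752 r mm 259.4 y mm -1.2 z 0.2641 lean 10.9 n 7 F [  6.8   3.8 -11.4] grip 0.262
  [-0.02, -1.34, 2.02] [1.3, -0.4, -0.3]
  [0.0, -1.09, 2.17] [1.3, 0.0, 0.0]
  [-0.0, -0.83, 2.28] [1.3, -0.0, 0.0]
  [0.0, -0.56, 2.36] [1.3, 0.0, 0.0]
  [0.0, -0.28, 2.41] [1.3, 0.0, -0.0]
  [-0.0, 0.0, 2.42] [1.3, -0.0, -0.0]
  [0.0, 0.29, 2.41] [1.3, 0.0, 0.0]
```

```bash
python3 -m handwheel '[[[0,-1.3,2],[1.3,0,-0.3],1],[[0,-1.1,2.2],[1.3,0,0],1],[[0,-0.8,2.3],[1.3,0,0],1],[[0,-0.6,2.4],[1.3,0,0],1],[[0,-0.3,2.2],[1.3,0,0],1]]';  python3 -c "
from h import *
cov(1.41,20)
shot('side','s5.png'); shot('top','t5.png')"
```

```text
clock: 8.83
eef_pos: [0.5377, 0.2374, 0.3357]
eef_rot: [-1.273, 0.073, -0.084]
ft_force: [2.8, -0.6, -7.7]
grip_width: 0.264
th 1.216 r mm 259.0 y mm -1.7 z 0.3299 lean 17.0 n 3 F [ 2.8 -0.6 -7.7] grip 0.264
  [-0.02, -0.04, 1.66] [1.0, -0.7, -0.3]
  [-0.0, 0.09, 1.66] [1.0, 0.0, -0.0]
  [-0.0, 0.23, 1.65] [1.0, 0.0, 0.0]
```

View pics/s5.png

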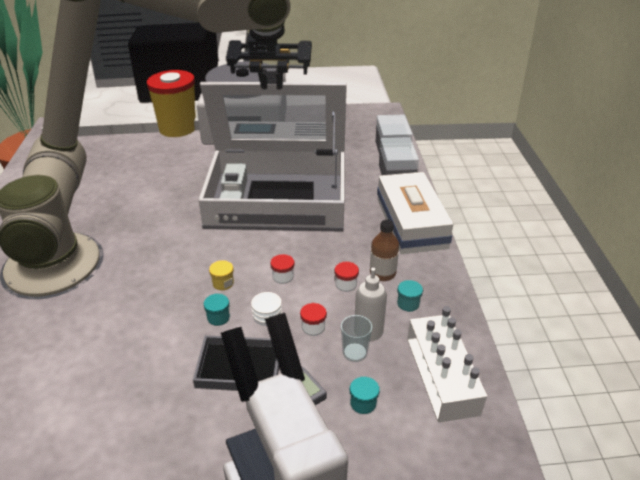

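```bash
python3 -m handwheel '[[[0,0,1.7],[1,-0.6,-0.3],1],[[0,0.1,1.7],[1,0,0],1],[[0,0.2,1.8],[1,0,0],1],[[0,0.2,0.6],[0,0,0],1]]';  python3 -c "
from h import *
cov(1.43,20)"
```

```text
clock: 9.27
eef_pos: [0.5434, 0.2938, 0.3479]
eef_rot: [-1.223, 0.061, -0.083]
ft_force: [-3.2, -4.6, 10.9]
grip_width: 0.267
th 1.442 r mm 257.3 y mm -2.2 z 0.3422 lean 19.9 n 1 F [-3.2 -4.6 10.9] grip 0.267
  [0.0, -0.07, -0.31] [0.1, -0.2, -0.1]
```

```bash
python3 -m handwheel '[[[0,-0.1,-0.2],[0,0,0],0.5],[[0,0,-0.1],[0,0,0],0.5],[[0,0,0],[0,0,0],0.4],[[0,0,0],[0,0,0],0.3]]'; python3 -m handwheel '[[[0,-3,-1],[0,0,0],0.3],[[0,-4,-1],[0,0,0],0.3],[[0,-2,-3],[0,0,0],0.3],[[0,0,-4],[0,0,0],0.3],[[0,0,-4],[0,0,0],0.3]]'; python3 -c "
from h import *
import pickle
s=shot('side','s6.png');t=shot('top','t6.png');w=shot('wrist','w6.png')
pickle.dump((s,t,w),open('p6.pkl','wb'))
for p in (s,t,w):
    for n in ('tab','knob','foot_pivot','eject_face','slot_mouth','tray','cassette'): print(n,[(np.round(x['centre'],1).tolist(),round(x['score'],2)) for x in place_of(p,n)][:2])
"
```

```text
clock: 9.6
eef_pos: [0.5429, 0.2909, 0.3471]
eef_rot: [-1.223, 0.061, -0.081]
ft_force: [0.0, -0.5, 1.1]
grip_width: 0.538
clock: 10.02
eef_pos: [0.5275, 0.1377, 0.3899]
eef_rot: [-1.224, 0.055, -0.074]
ft_force: [0.2, -1.2, -0.5]
grip_width: 0.702
tab [([276.8, 62.0], 0.67)]
knob [([323.5, 148.2], 0.57)]
foot_pivot [([319.2, 186.3], 0.57)]
eject_face [([228.8, 180.3], 0.43)]
slot_mouth [([232.4, 192.1], 0.83)]
tray [([278.9, 204.7], 0.94)]
cassette [([232.0, 180.8], 0.62)]
tab [([100.5, 255.7], 0.64), ([409.7, 209.8], 0.22)]
knob [([177.5, 216.1], 0.5)]
foot_pivot []
eject_face []
slot_mouth []
tray []
cassette []
tab [([336.6, 256.6], 0.67)]
knob [([439.5, 175.6], 0.86)]
foot_pivot [([411.5, 228.8], 0.95)]
eject_face [([234.8, 221.6], 0.82)]
slot_mouth [([244.1, 227.4], 0.86)]
tray [([337.4, 257.1], 0.77), ([440.1, 178.0], 0.15)]
cassette []
```

View pics/s6.png

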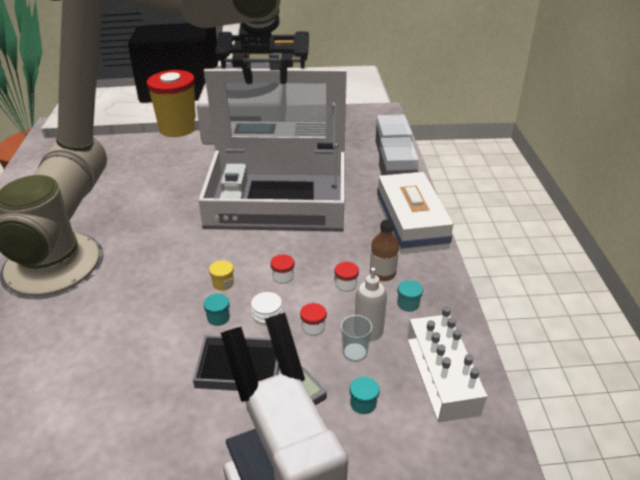

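View pics/t6.png

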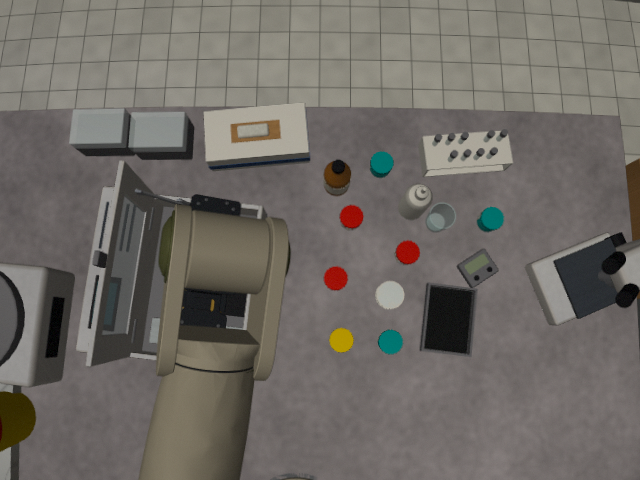

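View pics/w6.png

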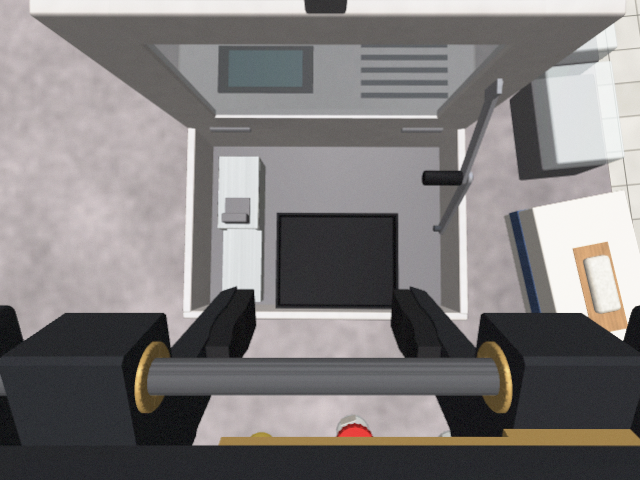

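The wrist view shows the inside: knob at (440,178), foot pivot (411,229), ejector (235,217), slot mouth (243,230) and tray (337,258). The cover is up.

```bash
python3 - <<'E'
from h import *
import pickle
s,t,w=pickle.load(open('p6.pkl','rb'))
for n,uv,z in (('foot',(411.5,228.8),.057),('eject',(234.8,221.6),.076),('mouth',(244.1,227.4),.036),('tray',(337.4,257.1),.034)):
    print(n,np.round(A(atz(w,uv,z))*1000,1))
# knob on circle about foot, y=-118
for nm,p,uv in (('w',w,(439.5,175.6)),('s',s,(323.5,148.2)),('t',t,(177.5,216.1))):
    best=min((np.linalg.norm(proj(p,W((-.012+.101*np.cos(a),-.118,.057+.101*np.sin(a))))-uv),a) for a in np.linspace(0,3.1,800))
    a=best[1]; print(nm,best,np.round([-12+101*np.cos(a),57+101*np.sin(a)],1))
X=tri([(w,(439.5,175.6)),(s,(323.5,148.2)),(t,(177.5,216.1))]); print(np.round(A(X[0])*1e3,1),X[1])
print('locked ang',np.arctan2(85,55))
E
```

```text
foot [ -13.6 -114.1   57. ]
eject [ -6.2 114.7  76. ]
mouth [ -9.7 112.   36. ]
tray [-50.6 -17.1  34. ]
w (np.float64(5.0161066806352945), np.float64(1.0941176470588236)) [ 34.3 146.7]
s (np.float64(2.6002295722954623), np.float64(0.6983729662077597)) [ 65.4 121.9]
t (np.float64(1.3280424872966865), np.float64(1.1173967459324154)) [ 32.2 147.8]
[  36.4 -124.5  138.6] [0.0015287222288203068, 0.0007638509548567367, 0.0022041346013733257]
locked ang 0.9964914966201949
```

```bash
python3 -c "
from h import *
print(np.round(manip.get_obs()['joint_positions'],2))
plan(W((.000,-.113,.26)),Ran(0))"
```

```text
[-0.11  0.28  1.13  0.35  1.73  0.04]
n 5 at [0.5279 0.1391 0.3893] an [-80.5  -1.2 389.3] D [ 11.9   7.  -12.9] dv [-19.8   0.3  -0.4] az -5.0
  [2.26, 2.96, 0.63] [-3.96, 0.06, -0.07]
  [2.25, 2.91, 0.84] [-3.96, 0.06, -0.07]
  [2.25, 2.85, 1.04] [-3.96, 0.06, -0.07]
  [2.25, 2.78, 1.23] [-3.96, 0.06, -0.07]
  [2.24, 2.69, 1.43] [-3.96, 0.06, -0.07]
```

```bash
python3 -m handwheel '[[[2.2,2.9,0.6],[-4,0,0],1],[[2.2,2.9,0.8],[-4,0,0],1],[[2.2,2.8,1],[-4,0,0],1],[[2.2,2.8,1.2],[-4,0,0],1],[[2.2,2.7,1.4],[-4,0,0],1]]';python3 -m handwheel '[[[0,0.1,0],[0,0,0],1],[[0,0.1,0],[0,0,0],1]]'; python3 -c "
from h import *
plan(W((.004,-.113,.155)),Ran(0))
w=shot('wrist','w7.png'); print([(np.round(x['centre'],1).tolist(),round(x['score'],2)) for x in place_of(w,'knob')][:2]); print(proj(w,W((.034,-.118,.147))))"
```

```text
clock: 11.63
eef_pos: [0.6485, 0.2049, 0.2654]
eef_rot: [-1.585, 0.064, -0.085]
ft_force: [-0.1, 0.3, 0.3]
grip_width: 0.35
clock: 11.8
eef_pos: [0.6503, 0.2088, 0.2529]
eef_rot: [-1.591, 0.071, -0.071]
ft_force: [-1.1, -0.2, 0.2]
grip_width: 0.195
n 3 at [0.6503 0.2088 0.2529] an [   0.4 -116.5  252.9] D [-0.3  0.4 -9.8] dv [1.2 0.2 0.1] az -5.2
  [-0.12, 3.26, 0.19] [0.4, 0.07, 0.02]
  [-0.12, 3.26, 0.17] [0.4, 0.07, 0.02]
  [-0.12, 3.26, 0.14] [0.4, 0.07, 0.02]
[([329.1, 196.0], 0.91)]
[327.04634545 196.25217134]
```

View pics/w7.png

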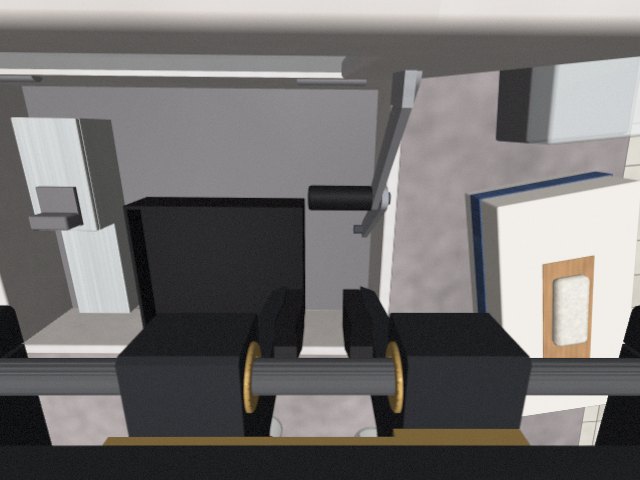

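```bash
python3 -m handwheel '[[[-0.1,3.3,0],[0.4,0,0],1],[[-0.1,3.3,0],[0.4,0,0],1],[[-0.1,3.3,0],[0.4,0,0],1],[[0,0.1,0.5],[0,0,0],1],[[0,0.1,0.3],[0,0,0],1]]';python3 -c "
from h import *
plan(W((.026,-.113,.153)),Ran(0))
w=shot('wrist','w8.png'); print([(np.round(x['centre'],1).tolist(),round(x['score'],2)) for x in place_of(w,'knob')][:2]); print(proj(w,W((.034,-.118,.147))))"
```

```text
clock: 12.32
eef_pos: [0.6485, 0.2111, 0.163]
eef_rot: [-1.562, 0.06, -0.093]
ft_force: [0.1, 0.4, 1.2]
grip_width: 0.006
n 1 at [0.6485 0.2111 0.163 ] an [   2.4 -114.6  163. ] D [ 0.1  2.4 -1. ] dv [-0.5 -0.2  1.2] az -5.6
  [-0.19, 1.01, 2.35] [-0.48, -0.23, 1.16]
[([336.3, 244.7], 0.68)]
[332.91979617 242.81703837]
```

View pics/w8.png

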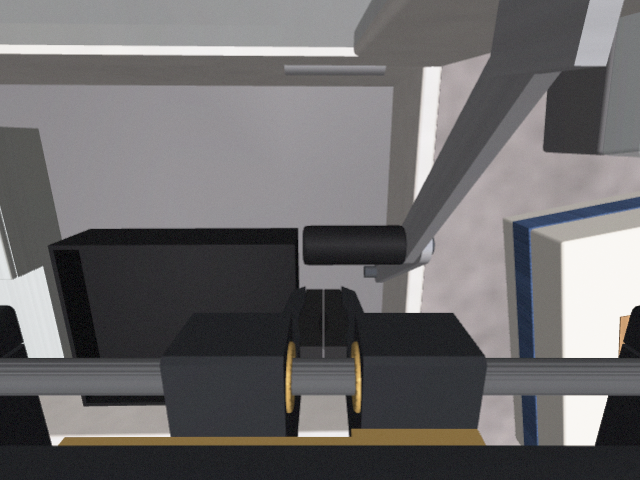

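```bash
python3 -m handwheel '[[[0.2,0.8,0.3],[0,0,0.5],1],[[0,0.2,1],[0,0,0],1],[[0,0.1,1],[0,0,0],1]]';python3 -m handwheel '[[[0,0.1,0.6],[0,0,0],1],[[0,0.1,0.5],[0,0,0],1]]';python3 -c "
from h import *
plan(W((.028,-.116,.153)),Ran(0))"
```

```text
clock: 12.67
eef_pos: [0.6552, 0.2339, 0.1577]
eef_rot: [-1.561, 0.062, -0.093]
ft_force: [-1.0, -2.8, -2.6]
grip_width: 0.007
clock: 12.83
eef_pos: [0.6561, 0.2405, 0.1568]
eef_rot: [-1.577, 0.065, -0.093]
ft_force: [-14.5, -44.3, 15.4]
grip_width: 0.002
n 1 at [0.6561 0.2405 0.1568] an [  32.5 -119.4  156.8] D [-0.4 -0.4 -0.4] dv [ 0.4 -0.4  1. ] az -5.8
  [-0.34, 0.38, -0.45] [0.41, -0.4, 1.01]
```

```bash
python3 -m handwheel '[[[0,0.1,-0.3],[0,0,0],1],[[0,0.1,-0.6],[0,0,0],1],[[0,0,-1.5],[0,0,0],1]]';python3 -c "
from h import *
import pickle
plan(W((-.01,-.116,.25)),Ran(0))
w=shot('wrist','w9.png');s=shot('side','s9.png');t=shot('top','t9.png'); 
for p in (w,s,t): print([(np.round(x['centre'],1).tolist(),round(x['score'],2)) for x in place_of(p,'knob')][:2],proj(p,W((.034,-.118,.147))),proj(p,W((.043,-.118,.142))))"
```

```text
clock: 13.08
eef_pos: [0.6541, 0.2179, 0.1568]
eef_rot: [-1.58, 0.062, -0.093]
ft_force: [0.3, 0.1, -0.7]
grip_width: 0.009
n 3 at [0.6541 0.2179 0.1568] an [   9.7 -119.5  156.8] D [-0.5 -1.9  9.3] dv [ 0.6 -0.3  1.2] az -5.6
  [-0.05, -3.1, -0.69] [0.19, -0.09, 0.39]
  [-0.07, -3.1, -0.68] [0.19, -0.09, 0.39]
  [-0.09, -3.1, -0.67] [0.19, -0.09, 0.39]
[([327.0, 225.9], 0.7)] [320.85980713 265.35677651] [320.55943242 239.39723418]
[([320.3, 148.1], 0.64)] [320.59727147 145.73719833] [320.68598166 145.73132513]
[] [176.73674418 217.42518949] [173.11711395 217.50746573]
```

View pics/w9.png

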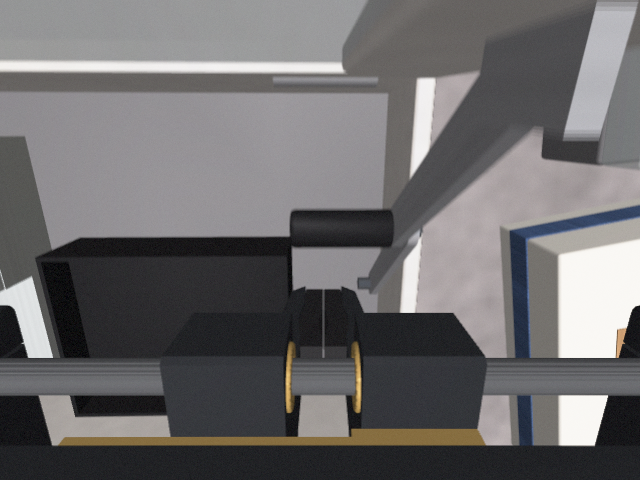

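View pics/s9.png

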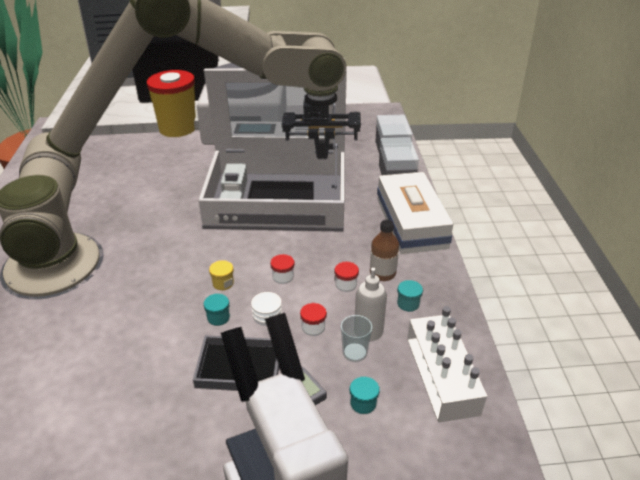

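```bash
python3 -m handwheel '[[[0,-3.2,-1],[0.2,0,0.4],1],[[0,-3.2,-1],[0.2,0,0.4],1],[[0,-2,-1],[0.2,0,0.4],1]]';python3 -c "
from h import *
plan(W((-.035,.115,.20)),Ran(0))"
```

```text
clock: 13.63
eef_pos: [0.648, 0.1901, 0.2374]
eef_rot: [-1.57, 0.086, -0.064]
ft_force: [0.6, 0.4, -0.2]
grip_width: 0.011
n 6 at [0.648  0.1901 0.2374] an [ -18.4 -116.   237.4] D [-23.2   0.5  -3.7] dv [ 0.1 -0.1 -0.8] az -5.5
  [-3.84, 0.68, -0.28] [0.01, -0.02, -0.13]
  [-3.84, 0.67, -0.28] [0.01, -0.02, -0.13]
  [-3.84, 0.66, -0.28] [0.01, -0.02, -0.13]
  [-3.85, 0.65, -0.28] [0.01, -0.02, -0.13]
  [-3.85, 0.64, -0.28] [0.01, -0.02, -0.13]
  [-3.85, 0.63, -0.28] [0.01, -0.02, -0.13]
```

```bash
python3 -m handwheel '[[[-3.9,0.6,-0.3],[0,0,0],1],[[-3.9,0.6,-0.3],[0,0,0],1],[[-3.9,0.6,-0.3],[0,0,0],1],[[-3.9,0.6,-0.3],[0,0,0],1],[[-3.8,0.6,-0.3],[0,0,0],1]]';python3 -m handwheel '[[[-3.2,0.6,-0.3],[0,0,0],1],[[0,0.1,0],[0,0,0],1],[[0,0.1,0],[0,0,0],1]]';python3 -c "
from h import *
plan(W((-.035,.115,.093)),Ran(0))
w=shot('wrist','w10.png')
for n,z in (('eject_face',.076),('slot_mouth',.036),('cassette',.036)):
  for x in place_of(w,n)[:2]: print(n,x['score'],np.round(x['centre'],1),np.round(A(atz(w,x['centre'],z))*1e3,1))
for uv in ((0,0),): pass
import pickle; pickle.dump(w,open('w10.pkl','wb'))"
```

```text
clock: 14.05
eef_pos: [0.4555, 0.1933, 0.2134]
eef_rot: [-1.565, 0.072, -0.084]
ft_force: [0.9, 0.6, 0.9]
grip_width: 0.009
clock: 14.3
eef_pos: [0.4143, 0.1948, 0.2048]
eef_rot: [-1.565, 0.071, -0.079]
ft_force: [1.1, -0.1, 0.4]
grip_width: 0.008
n 3 at [0.4143 0.1948 0.2048] an [-35.7 117.1 204.8] D [  0.2   0.  -11.2] dv [-0.3 -0.1  0.3] az -5.5
  [0.05, 3.73, 0.0] [-0.09, -0.04, 0.08]
  [0.06, 3.73, 0.01] [-0.09, -0.04, 0.08]
  [0.07, 3.73, 0.02] [-0.09, -0.04, 0.08]
eject_face 0.64 [328.7 200.7] [ -6.2 113.6  76. ]
slot_mouth 0.82 [325.6 200.9] [-13.1 115.3  36. ]
```

View pics/w10.png

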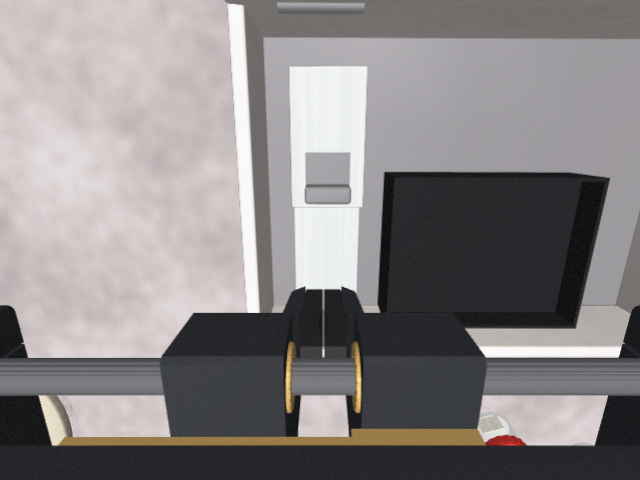

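```bash
python3 -m handwheel '[[[0.1,3.7,0],[0,0,0],1],[[0.1,3.7,0],[0,0,0],1],[[0.1,3.4,0],[0,0,0],1],[[0,0.3,0.3],[0,0,0],1]]';python3 -c "
from h import *
plan(W((.007,.115,.093)),Ran(0))"
```

```text
clock: 14.83
eef_pos: [0.4282, 0.198, 0.0924]
eef_rot: [-1.562, 0.064, -0.091]
ft_force: [-0.4, 0.5, -1.2]
grip_width: 0.006
n 1 at [0.4282 0.198  0.0924] an [-31.2 103.6  92.4] D [-0.8  3.9  0.1] dv [-0.5 -0.3  1. ] az -5.7
  [-1.16, -0.05, 3.81] [-0.46, -0.31, 0.97]
```

```bash
python3 -m handwheel '[[[-1.2,0,0.5],[0,0,0.5],1],[[-0.2,0.05,1.2],[0,0,0.3],1],[[-0.1,0.05,1.2],[0,0,0.3],1]]';python3 -c "
from h import *
plan(W((.007,.115,.093)),Ran(0)); print(manip.get_obs()['ft_force'])"
```

```text
clock: 15.08
eef_pos: [0.417, 0.2284, 0.0921]
eef_rot: [-1.563, 0.084, -0.076]
ft_force: [4.4, -7.4, -1.9]
grip_width: 0.006
n 1 at [0.417  0.2284 0.0921] an [ -1.9 117.6  92.1] D [0.3 0.9 0.1] dv [-0.3 -0.5 -0.3] az -5.8
  [0.25, -0.09, 0.9] [-0.33, -0.48, -0.34]
[ 4.42524415 -7.41347244 -1.86307247]
```

```bash
python3 -m handwheel '[[[0.2,0,0.7],[0,-0.5,0],1],[[0,0,0.6],[0,0,0],1],[[0,0,0.4],[0,0,0],1]]';python3 -c "
from h import *
plan(W((.007,.115,.093)),Ran(0)); print(manip.get_obs()['ft_force'])
w=shot('wrist','w11.png')
print([(x['score'],np.round(x['centre'],1)) for x in place_of(w,'cassette')[:2]])"
```

```text
clock: 15.33
eef_pos: [0.4188, 0.2373, 0.0934]
eef_rot: [-1.593, 0.076, -0.056]
ft_force: [4.9, -40.3, -10.5]
grip_width: 0.002
n 1 at [0.4188 0.2373 0.0934] an [  7.1 116.6  93.4] D [ 0.2 -0.  -0. ] dv [ 1.3  0.6 -0.7] az -4.8
  [0.16, 0.04, -0.01] [1.34, 0.57, -0.67]
[  4.93424661 -40.34111942 -10.54906558]
[]
```

View pics/w11.png

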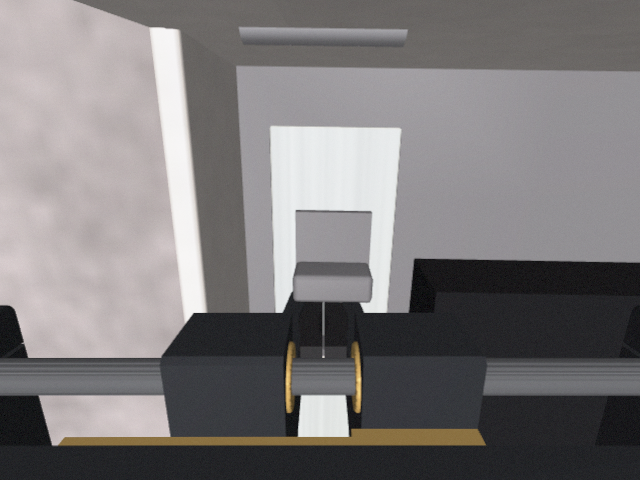

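```bash
python3 -m handwheel '[[[0,0,-0.7],[0.6,0.3,0],1],[[0,0,-2],[0.6,0.3,0],1],[[0,-2,-2],[0,0,0],1],[[0,-4,-1],[0,0,0],0.3],[[0,-3,0],[0,0,0],0.3]]';python3 -c "
from h import *
plan(W((-.035,.115,.20)),Ran(0)); print(manip.get_obs()['ft_force'])
w=shot('wrist','w12.png')
print([(x['score'],np.round(x['centre'],1),A(atz(w,x['centre'],.036))) for x in place_of(w,'cassette')[:2]])
import pickle; pickle.dump(w,open('w12.pkl','wb'))"
```

```text
clock: 15.85
eef_pos: [0.4131, 0.1789, 0.1882]
eef_rot: [-1.574, 0.089, -0.058]
ft_force: [0.5, 0.7, -0.9]
grip_width: 0.129
n 1 at [0.4131 0.1789 0.1882] an [-51.6 116.8 188.2] D [0.3 1.6 1.2] dv [ 0.3  0.  -1.1] az -5.4
  [0.15, -1.19, 1.65] [0.33, 0.01, -1.1]
[ 0.52921572  0.73793815 -0.86962204]
[(0.95, array([329.8, 186.5]), array([-0.01669304,  0.11562041,  0.036     ]))]
```

View pics/w12.png

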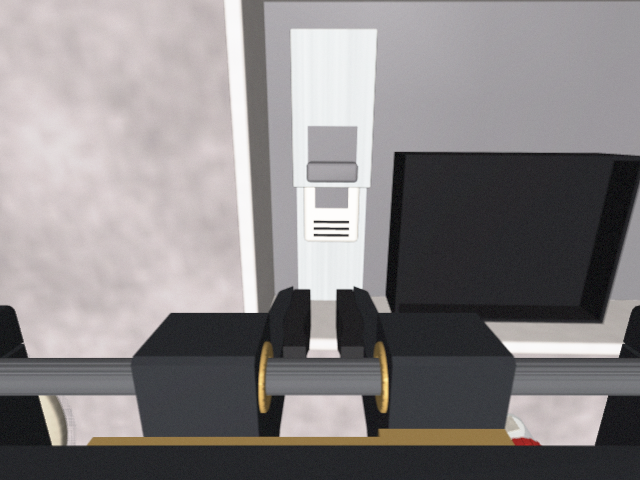

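```bash
python3 -c "
from h import *
import pickle
w=pickle.load(open('w12.pkl','rb'))
for uv in ((305,240),(357,241),(331,241)): print(np.round(A(atz(w,uv,.056))*1e3,1))
for uv in ((298,190),(363,298),(397,154),(388,318)): print(uv,np.round(A(atz(w,uv,.036 if uv[0]<370 else .058))*1e3,1))
plan(W((-.037,.1155,.085)),Ran(0))"
```

```text
[-53.4 133.7  56. ]
[-53.9  95.3  56. ]
[-54.  114.5  56. ]
(298, 190) [-19.4 139.9  36. ]
(363, 298) [-109.5   87.3   36. ]
(397, 154) [ 8.5 70.1 58. ]
(388, 318) [-115.9   69.5   58. ]
n 3 at [0.4151 0.1802 0.1903] an [-50.1 115.  190.3] D [  0.1   1.3 -10.5] dv [ 0.2  0.1 -0.6] az -5.3
  [0.02, 3.51, 0.45] [0.06, 0.02, -0.2]
  [0.01, 3.51, 0.44] [0.06, 0.02, -0.2]
  [-0.0, 3.51, 0.44] [0.06, 0.02, -0.2]
```

```bash
python3 -m handwheel '[[[-0.2,3,0.5],[0,0,0],0.46],[[-0.2,3,0.4],[0,0,0],0.46],[[-0.2,2.8,0.4],[0,0,0],0.46],[[-0.1,0.1,0],[0,0,0],0.46]]';python3 -c "
from h import *
plan(W((-.037,.115,.063)),Ran(0))
w=shot('wrist','w13.png');print(manip.get_obs()['grip_width'])"
```

```text
clock: 16.28
eef_pos: [0.4115, 0.1971, 0.1054]
eef_rot: [-1.567, 0.067, -0.077]
ft_force: [-0.4, -0.1, 0.3]
grip_width: 0.52
n 2 at [0.4115 0.1971 0.1054] an [-33.6 120.1 105.4] D [ 0.5 -0.4 -4.2] dv [-0.1  0.1  0.4] az -5.2
  [0.24, 2.12, -0.17] [-0.07, 0.06, 0.19]
  [0.25, 2.12, -0.17] [-0.07, 0.06, 0.19]
0.5372096223013155
```

View pics/w13.png

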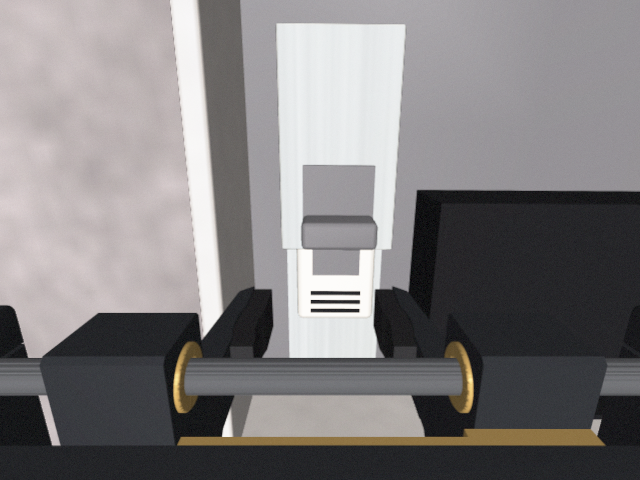

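```bash
python3 -m handwheel '[[[0.5,0.8,-0.2],[0,0,0.2],0.46],[[0,0.5,-0.1],[0,0,0],0.46]]';python3 -c "
from h import *
plan(W((-.037,.115,.063)),Ran(0))
w=shot('wrist','w14.png');print(manip.get_obs()['grip_width'])"
```

```text
clock: 16.5
eef_pos: [0.4187, 0.1945, 0.0965]
eef_rot: [-1.566, 0.063, -0.078]
ft_force: [0.0, 0.8, 0.2]
grip_width: 0.544
n 1 at [0.4187 0.1945 0.0965] an [-35.6 112.7  96.5] D [-0.2 -0.1 -3.4] dv [-0.3  0.2  0.5] az -5.1
  [-0.26, 3.35, -0.16] [-0.26, 0.23, 0.52]
0.5421702986772368
```

View pics/w14.png

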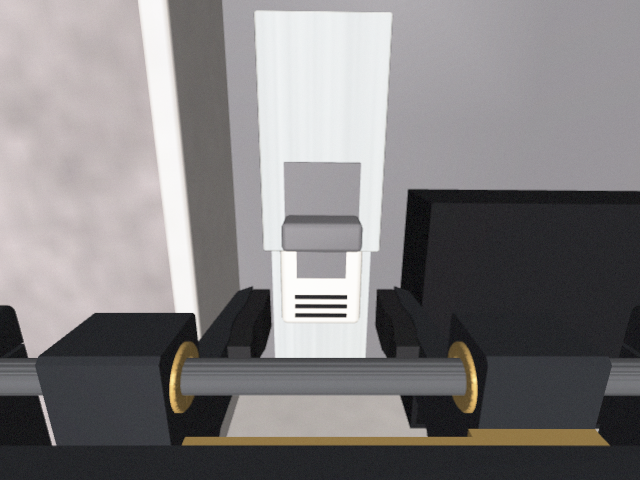

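```bash
python3 -m handwheel '[[[-0.1,1.2,-0.1],[0,0,0.2],0.46],[[-0.1,1.1,-0.1],[0,0,0.2],0.46],[[-0.1,0.8,0],[0,0,0.1],0.46]]';python3 -c "
from h import *
plan(W((-.037,.115,.063)),Ran(0))
w=shot('wrist','w15.png');print(manip.get_obs()['ft_force'])"
```

```text
clock: 16.8
eef_pos: [0.4178, 0.1926, 0.0675]
eef_rot: [-1.564, 0.065, -0.077]
ft_force: [0.3, -0.2, 0.1]
grip_width: 0.541
n 1 at [0.4178 0.1926 0.0675] an [-37.5 113.4  67.5] D [-0.2  0.1 -0.4] dv [-0.4  0.2  0.4] az -5.2
  [-0.16, 0.45, 0.05] [-0.37, 0.17, 0.41]
[-0.91442364  0.59841025 -1.05414509]
```

View pics/w15.png

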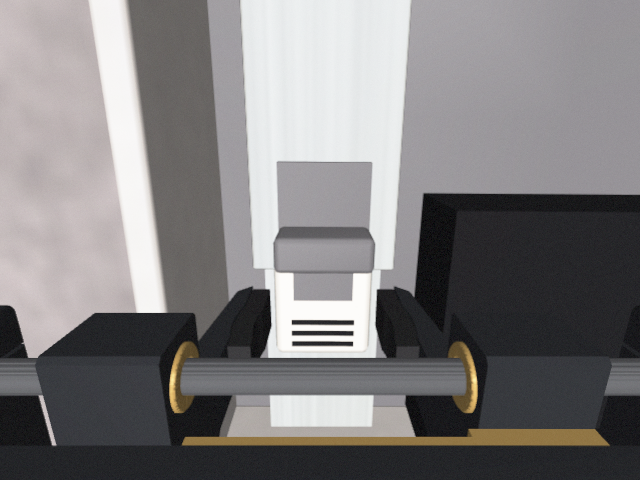

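```bash
python3 -m handwheel '[[[-0.1,0.4,0],[0,0,0.1],0.46],[[-0.05,0.1,0],[0,0,0],1],[[-0.05,0.1,0],[0,0,0],1],[[-0.05,0.1,0],[0,0,0],1],[[-0.05,0.1,0],[0,0,0],1]]' 20;python3 -m handwheel '[[[0,0.05,0],[0,0,0],1],[[0,0.05,0],[0,0,0],1]]'; python3 -c "
from h import *
plan(W((-.085,.115,.066)),Ran(0))"
```

```text
clock: 17.27
eef_pos: [0.416, 0.1928, 0.0616]
eef_rot: [-1.563, 0.064, -0.078]
ft_force: [-0.6, -2.1, 8.7]
grip_width: 0.456
clock: 17.43
eef_pos: [0.4163, 0.1928, 0.0617]
eef_rot: [-1.563, 0.062, -0.08]
ft_force: [0.8, -0.9, -0.3]
grip_width: 0.453
n 2 at [0.4163 0.1928 0.0617] an [-37.4 114.9  61.7] D [-0.5 -4.7  0.4] dv [-0.4  0.2  0.6] az -5.2
  [-0.01, -0.23, -2.38] [-0.2, 0.08, 0.31]
  [-0.01, -0.22, -2.38] [-0.2, 0.08, 0.31]
```

Width is 0.453 × 88 = 40 mm, so the cassette is gripped. I'll pull it to the front and then lift.

```bash
python3 -m handwheel '[[[0,-0.1,-1.6],[0,0,0.2],1],[[0,-0.1,-1.7],[0,0,0.2],1],[[0,-0.1,-1.6],[0,0,0],1]]';python3 -m handwheel '[[[0,-2,-0.2],[0,0,0],1],[[0,-3,0],[0,0,0],1],[[0,-3,0],[0,0,0],1],[[0,-3,0],[0,0,0],1]]'; python3 -c "
from h import *
plan(W((-.085,.115,.2)),Ran(0)); import pickle
w=shot('wrist','w16.png');s=shot('side');t=shot('top','t16.png'); pickle.dump((s,t),open('p16.pkl','wb'))
for n in ('case','cup','timer'):
  for p in (s,t): print(n,[(round(x['score'],2),np.round(x['centre'],1).tolist()) for x in place_of(p,n)[:8]])"
```

```text
clock: 17.68
eef_pos: [0.412, 0.1448, 0.0647]
eef_rot: [-1.562, 0.063, -0.072]
ft_force: [0.8, -0.0, -0.7]
grip_width: 0.454
clock: 18.02
eef_pos: [0.4088, 0.139, 0.1742]
eef_rot: [-1.563, 0.077, -0.065]
ft_force: [0.2, -0.0, 0.0]
grip_width: 0.451
n 1 at [0.4088 0.139  0.1742] an [-91.7 117.3 174.2] D [0.3 0.6 2.6] dv [-0.3  0.2 -0.5] az -5.2
  [0.22, -2.58, 0.69] [-0.33, 0.18, -0.46]
case [(0.93, [238.3, 364.8])]
case [(0.65, [445.8, 315.2])]
cup [(0.83, [295.8, 269.7]), (0.81, [346.5, 282.0]), (0.79, [360.9, 404.6]), (0.74, [314.7, 330.8]), (0.73, [405.6, 299.6]), (0.58, [223.5, 280.8])]
cup [(0.82, [402.9, 255.1]), (0.82, [386.7, 338.8]), (0.79, [338.7, 340.9]), (0.78, [375.4, 165.9]), (0.72, [325.7, 266.2]), (0.7, [485.9, 222.8]), (0.57, [352.3, 220.7])]
timer [(0.83, [300.1, 392.0])]
timer [(0.6, [143.4, 272.4])]
```

View pics/w16.png

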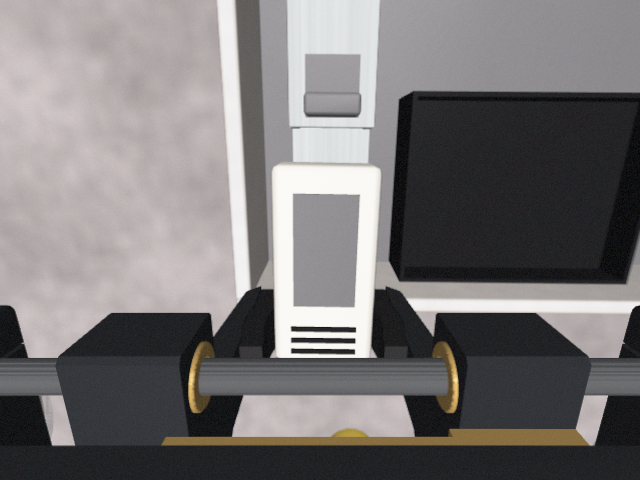

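View pics/t16.png

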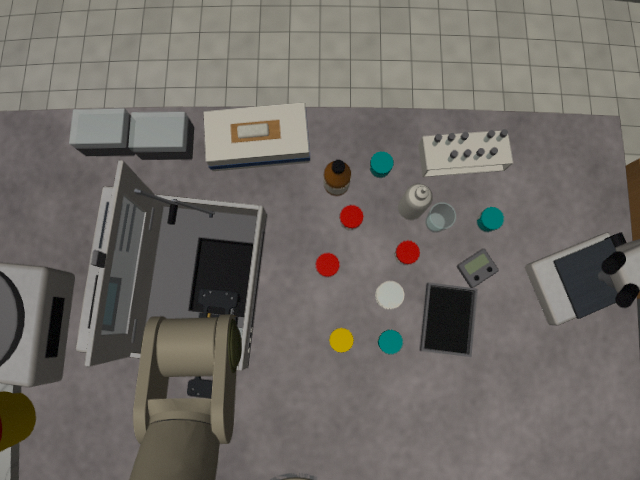

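The cup formerly at (336,279) was knocked to (328,265), the announced disturbance. Next I'll measure the case.

```bash
python3 -c "
import cv2
t=cv2.imread('pics/t16.png'); cv2.imwrite('pics/case.png',cv2.resize(t[270:370,400:500],None,fx=6,fy=6,interpolation=cv2.INTER_CUBIC))"
```

```text
(no output)
```

View pics/case.png

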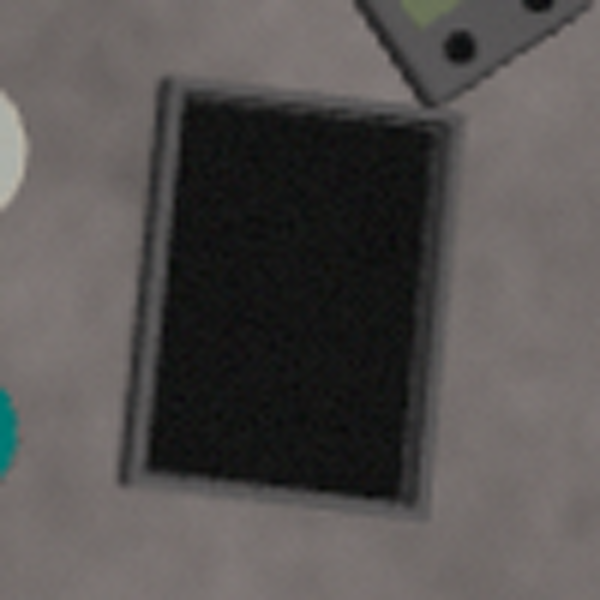

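```bash
python3 -c "
from h import *
import pickle
s,t=pickle.load(open('p16.pkl','rb'))
C=[atz(t,(400+u/6,270+v/6),.024) for u,v in ((170,80),(465,115),(430,520),(133,487))]
for c in C: print(np.round(c,4))
c=np.mean(C,0); print('centre',c); print('lens',[np.linalg.norm(C[i]-C[(i+1)%4]) for i in range(4)])
d=C[0]-C[3]+C[1]-C[2]; print('long az',np.degrees(np.arctan2(d[1],d[0])))
print('tri',tri([(s,(238.3,364.8)),(t,(445.8,315.2))]))
for z,uvs in ((.046,((351,216),(328,265),(408,252),(390,295),(341,340),(391,342),(338,178))),):
  for uv in uvs: print(uv,np.round(atz(t,uv,z),3))
print('joints',manip.get_obs()['joint_positions'])
"
```

```text
[ 0.5364 -0.2904  0.024 ]
[ 0.5238 -0.4016  0.024 ]
[ 0.3749 -0.3845  0.024 ]
[ 0.3873 -0.2744  0.024 ]
centre [ 0.45557869 -0.33772831  0.024     ]
lens [np.float64(0.11195810867854401), np.float64(0.14992006219164833), np.float64(0.1108796968278684), np.float64(0.14994760154382458)]
long az -6.336062980706431
tri (array([ 0.46225981, -0.3335663 ,  0.00442518]), [0.004060320276983285, 0.0040603202769834285])
(351, 216) [ 0.683 -0.117  0.046]
(328, 265) [ 0.573 -0.066  0.046]
(408, 252) [ 0.603 -0.242  0.046]
(390, 295) [ 0.509 -0.201  0.046]
(341, 340) [ 0.412 -0.095  0.046]
(391, 342) [ 0.408 -0.203  0.046]
(338, 178) [ 0.769 -0.087  0.046]
joints [0.04890912 0.28176327 1.7524736  0.00764197 1.11560565 0.13535011]
```

```bash
python3 -c "
from h import *
plan((.453,-.361,.15),Rdown(-6.3))"
```

```text
n 13 at [0.4089 0.1392 0.172 ] an [-91.5 117.3 172. ] D [  4.4 -50.   -2.2] dv [-0.3  1.2 -0.5] az -5.1
  [0.68, 0.14, -3.8] [-0.02, 0.09, -0.04]
  [0.69, 0.14, -3.8] [-0.02, 0.09, -0.04]
  [0.7, 0.15, -3.8] [-0.02, 0.09, -0.04]
  [0.7, 0.15, -3.8] [-0.02, 0.09, -0.04]
  [0.71, 0.15, -3.8] [-0.02, 0.09, -0.04]
  [0.71, 0.15, -3.8] [-0.02, 0.09, -0.04]
  [0.72, 0.15, -3.8] [-0.02, 0.09, -0.04]
  [0.72, 0.16, -3.79] [-0.02, 0.09, -0.04]
  [0.73, 0.16, -3.79] [-0.02, 0.09, -0.04]
  [0.74, 0.16, -3.79] [-0.02, 0.09, -0.04]
  [0.74, 0.16, -3.79] [-0.02, 0.09, -0.04]
  [0.75, 0.16, -3.79] [-0.02, 0.09, -0.04]
  [0.75, 0.17, -3.79] [-0.02, 0.09, -0.04]
```

```bash
python3 -m handwheel '[[[0.6,0,-2],[0,0,0],1],[[0.7,0,-3.8],[0,0,0],1],[[0.7,0,-3.8],[0,0,0],1],[[0.7,0,-3.8],[0,0,0],1],[[0.7,0,-3.8],[0,0,0],1]]';python3 -m handwheel '[[[0.7,0.1,-3.8],[0,0.1,0],1],[[0.7,0.1,-3.8],[0,0.1,0],1],[[0.7,0.1,-3.8],[0,0.1,0],1],[[0.7,0.1,-3.8],[0,0.1,0],1],[[0.7,0.1,-3.8],[0,0.1,0],1]]'; python3 -c "
from h import *
plan((.453,-.361,.15),Rdown(-6.3))"
```

```text
clock: 18.88
eef_pos: [0.4266, -0.0357, 0.1673]
eef_rot: [-1.561, 0.073, -0.049]
ft_force: [2.0, -0.5, -0.1]
grip_width: 0.452
clock: 19.3
eef_pos: [0.4441, -0.2375, 0.1565]
eef_rot: [-1.558, 0.084, -0.053]
ft_force: [0.7, 0.2, -1.2]
grip_width: 0.457
n 4 at [ 0.4441 -0.2375  0.1565] an [-463.3   47.1  156.5] D [  0.9 -12.4  -0.6] dv [-0.6  1.3 -1.2] az -5.0
  [0.49, 0.12, -3.06] [-0.16, 0.32, -0.3]
  [0.51, 0.13, -3.05] [-0.16, 0.32, -0.3]
  [0.53, 0.14, -3.05] [-0.16, 0.32, -0.3]
  [0.54, 0.15, -3.05] [-0.16, 0.32, -0.3]
```

```bash
python3 -m handwheel '[[[0.5,0.1,-3.1],[-0.1,0.3,-0.3],1],[[0.5,0.1,-3.1],[-0.1,0.3,-0.3],1],[[0.5,0.1,-3],[-0.2,0.3,-0.3],1],[[0.5,0.1,-2.6],[-0.2,0.3,-0.3],1],[[0,0,0],[0,0,0],1]]'; python3 -c "
from h import *
plan((.453,-.361,.036),Rdown(-6.3))
shot('wrist','w17.png')
p=shot('side','s17.png');print([(x['score'],x['centre']) for x in place_of(p,'cassette')[:2]]); p=shot('top','t17.png');print([(x['score'],x['centre']) for x in place_of(p,'cassette')[:2]]);"
```

```text
clock: 19.72
eef_pos: [0.4508, -0.3699, 0.1452]
eef_rot: [-1.566, 0.094, -0.089]
ft_force: [-0.8, 0.5, -0.7]
grip_width: 0.455
n 3 at [ 0.4508 -0.3699  0.1452] an [-594.5   28.   145.2] D [  0.2   0.9 -10.9] dv [-0.2 -0.4 -0.2] az -6.7
  [0.05, 3.64, 0.29] [-0.06, -0.12, -0.07]
  [0.05, 3.64, 0.3] [-0.06, -0.12, -0.07]
  [0.04, 3.64, 0.3] [-0.06, -0.12, -0.07]
[(0.58, [230.5, 325.1])]
[(0.71, [462.8, 321.0]), (0.64, [188.8, 335.3])]
```

View pics/w17.png

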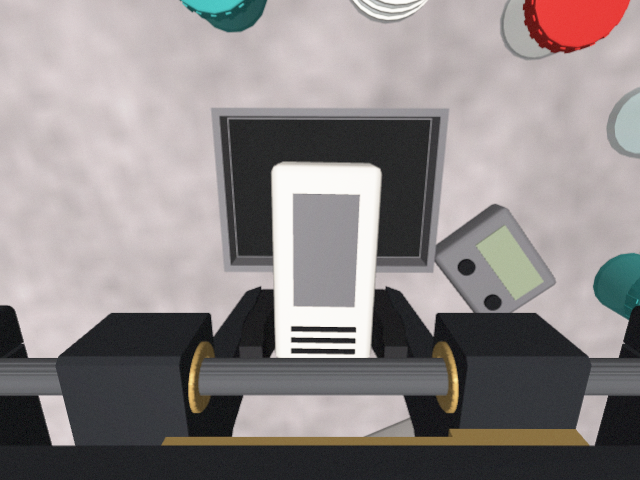

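View pics/s17.png

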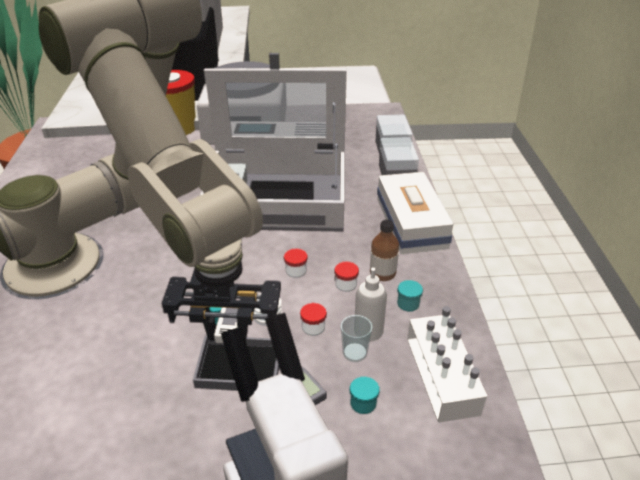

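```bash
python3 -c "
from h import *
w=shot('wrist','w18.png')
C=np.array([atz(w,uv,.024) for uv in ((212,108),(448,108),(434,271),(224,271))]); print(np.round(C,4),C.mean(0))
print('obs',manip.get_obs()['eef_pos'])
R=Rt.from_rotvec(manip.get_obs()['eef_rot']); c=manip.get_obs()['eef_pos']
for L in (63,-17): 
  P=c+R.apply([0,.0057,L/1000]); print(L,proj(w,P))
"
```

```text
[[ 0.3891 -0.2666  0.024 ]
 [ 0.539  -0.2834  0.024 ]
 [ 0.5276 -0.3938  0.024 ]
 [ 0.3756 -0.3772  0.024 ]] [ 0.45781627 -0.3302717   0.024     ]
obs [ 0.45136064 -0.3643588   0.1467456 ]
63 [326.00123148 164.27384669]
-17 [325.44312873 363.79186522]
```

View pics/w18.png

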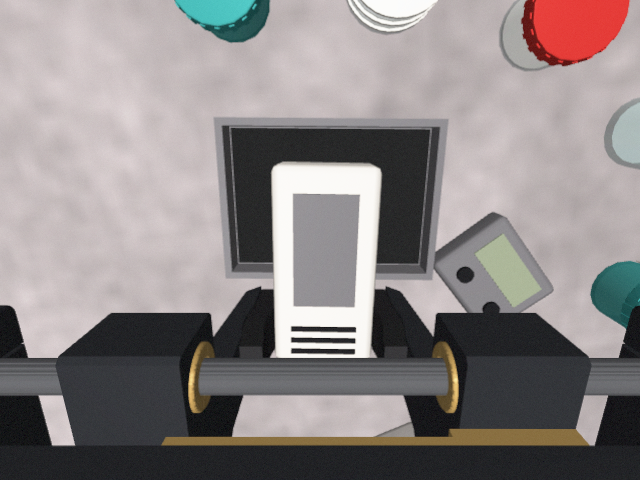

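```bash
python3 -m handwheel '[[[0.2,3,0.3],[0,0,0],1],[[0.1,3,0.1],[0,0,0],1],[[0,2.5,0],[0,0,0],1]]'; python3 -c "
from h import *
plan((.454,-.360,.035),Rdown(-6.3))
shot('wrist','w19.png')"
```

```text
clock: 20.27
eef_pos: [0.4577, -0.3598, 0.0661]
eef_rot: [-1.575, 0.08, -0.089]
ft_force: [0.2, -1.2, -0.8]
grip_width: 0.455
n 1 at [ 0.4577 -0.3598  0.0661] an [-583.7   22.1   66.1] D [-0.4 -0.  -3.1] dv [0.3 0.1 0.4] az -6.2
  [-0.38, 3.11, -0.04] [0.31, 0.13, 0.37]
```

View pics/w19.png

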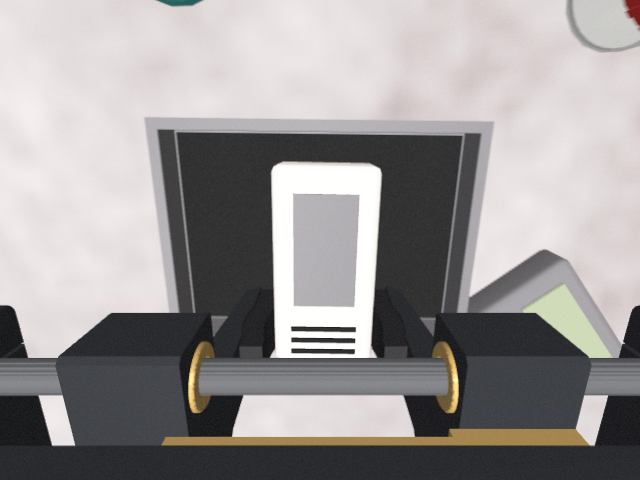

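```bash
python3 -m handwheel '[[[-0.3,1.3,0],[0.2,0,0.3],1],[[-0.1,1.2,0],[0,0,0],1],[[0,0.7,0],[0,0,0],1]]'; python3 -c "
from h import *
plan((.454,-.360,.033),Rdown(-6.3)); print(manip.get_obs()['ft_force'])"
```

```text
clock: 20.57
eef_pos: [0.4528, -0.3552, 0.0302]
eef_rot: [-1.565, 0.086, -0.078]
ft_force: [-22.3, 9.7, 109.0]
grip_width: 0.45
n 1 at [ 0.4528 -0.3552  0.0302] an [-579.7   27.4   30.2] D [ 0.1 -0.5  0.3] dv [-0.2  0.3 -0.3] az -6.0
  [0.17, -0.29, -0.46] [-0.23, 0.34, -0.32]
[-22.31121519   9.72510913 108.99048839]
```

```bash
python3 -m handwheel '[[[0,-0.3,0],[0,0,0],1]]'; python3 -m handwheel '[[[0,0,0],[0,0,0],0.4],[[0,0,0],[0,0,0],0.4],[[0,-0.1,0],[0,0,0],0.4]]'; python3 -c "
from h import *
plan((.454,-.360,.033),Rdown(-6.3)); print(manip.get_obs()['ft_force'],manip.get_obs()['grip_width'])
shot('wrist','w20.png')"
```

```text
clock: 20.65
eef_pos: [0.4529, -0.3547, 0.0336]
eef_rot: [-1.565, 0.085, -0.077]
ft_force: [0.3, -0.1, -0.2]
grip_width: 0.454
clock: 20.9
eef_pos: [0.4541, -0.3544, 0.0374]
eef_rot: [-1.567, 0.082, -0.077]
ft_force: [-0.2, -1.2, -0.5]
grip_width: 0.598
n 1 at [ 0.4541 -0.3544  0.0374] an [-578.7   26.2   37.4] D [-0.  -0.6 -0.4] dv [-0.1  0.5 -0.2] az -5.8
  [0.05, 0.44, -0.56] [-0.11, 0.47, -0.18]
[-0.22193851 -1.2204036  -0.47470139] 0.598176181150264
```

View pics/w20.png

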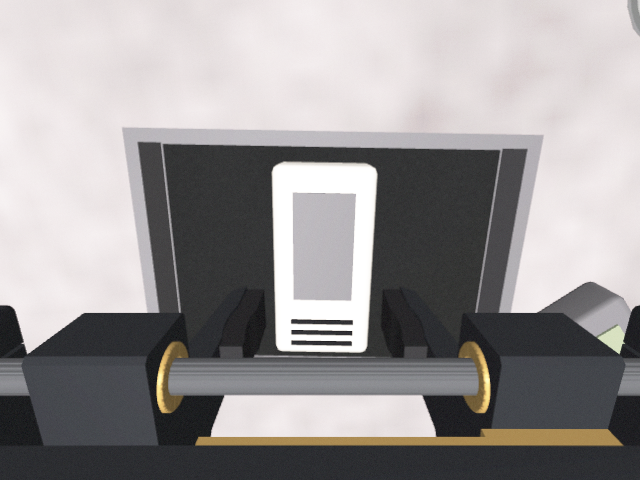

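```bash
python3 -m handwheel '[[[0,-3,0],[0,0,0],0.3],[[0,-4,0],[0,0,0],0],[[0,-4,0],[0,0,0],0],[[0,-4,0],[0,0,0],0],[[0,-4,0],[0,0,0],0]]'; python3 -c "
from h import *
s=shot('side','s21.png');t=shot('top','t21.png')
for n,z in (('case',0),('cassette',.005),('cup',0),('wash_bottle',0),('reagent_bottle',0),('beaker',0),('dishes',0),('timer',0)):
  for nm,p in (('s',s),('t',t)): print(n,nm,[(round(x['score'],2),np.round(x['centre']).tolist(),np.round(atz(p,x['centre'],z)[:2],3).tolist()) for x in place_of(p,n)[:8] if x['score']>.3])
st()"
```

```text
clock: 21.37
eef_pos: [0.4529, -0.3524, 0.2277]
eef_rot: [-1.554, 0.092, -0.068]
ft_force: [0.7, -1.0, -0.1]
grip_width: 0.95
case s [(0.72, [321.0, 146.0], [0.675, 0.502]), (0.71, [241.0, 363.0], [0.463, -0.327])]
case t [(0.59, [447.0, 317.0], [0.462, -0.337])]
cassette s [(0.48, [236.0, 364.0], [0.454, -0.334])]
cassette t []
cup s [(0.94, [363.0, 404.0], [0.685, -0.436]), (0.87, [295.0, 272.0], [0.575, -0.068]), (0.8, [348.0, 286.0], [0.689, -0.12]), (0.8, [223.0, 285.0], [0.416, -0.101]), (0.77, [407.0, 303.0], [0.81, -0.183]), (0.77, [217.0, 318.0], [0.408, -0.202]), (0.76, [312.0, 330.0], [0.603, -0.246])]
cup t [(0.95, [406.0, 255.0], [0.602, -0.244]), (0.95, [328.0, 270.0], [0.568, -0.068]), (0.95, [386.0, 341.0], [0.409, -0.199]), (0.84, [378.0, 165.0], [0.816, -0.184]), (0.74, [340.0, 338.0], [0.414, -0.096]), (0.66, [486.0, 224.0], [0.678, -0.435]), (0.55, [349.0, 221.0], [0.681, -0.114])]
wash_bottle s [(0.7, [369.0, 331.0], [0.719, -0.259])]
wash_bottle t [(0.76, [412.0, 206.0], [0.719, -0.26])]
reagent_bottle s [(0.56, [381.0, 273.0], [0.769, -0.083])]
reagent_bottle t
[... 171 characters left out ...]
81, -0.319])]
dishes s [(0.77, [268.0, 315.0], [0.515, -0.2]), (0.41, [281.0, 154.0], [0.552, 0.465])]
dishes t [(0.69, [388.0, 295.0], [0.512, -0.203])]
timer s [(0.59, [303.0, 394.0], [0.578, -0.406])]
timer t [(0.88, [473.0, 267.0], [0.576, -0.399])]
clock 22.267
joint_positions [-8.670e-01  4.600e-01  1.280e+00 -1.000e-03  1.422e+00 -7.650e-01]
qvel [ 0.001 -0.001 -0.001 -0.     0.002  0.   ]
effort [-5.0000e-03 -4.7174e+01 -2.1741e+01  4.2000e-02  1.2000e-01 -1.0000e-03]
eef_pos [ 0.453 -0.353  0.226]
eef_rot [-1.554  0.091 -0.068]
ft_force [ 0.971  0.335 -0.563]
wrist_torque [-0.117  0.035 -0.009]
grip_width 1.003
[[ 0.995 -0.014  0.102]
 [-0.101  0.016  0.995]
 [-0.016 -1.     0.014]]
```

View pics/t21.png

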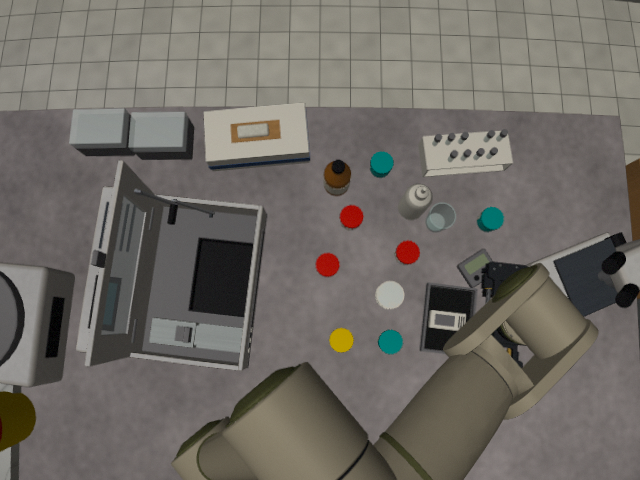

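```bash
python3 -c "
from h import *
import cv2
t=cv2.imread('pics/t21.png'); cv2.imwrite('pics/cups.png',cv2.resize(t[140:360,310:510],None,fx=2.7,fy=2.7,interpolation=cv2.INTER_CUBIC))
plan((.603,-.244,.20),Rdown(-60))"
```

```text
n 8 at [ 0.4532 -0.3529  0.2255] an [-577.3   27.2  225.5] D [15.  10.9 -2.6] dv [-0.3 54.2 -1.2] az -5.8
  [1.73, 0.31, 1.54] [-0.04, 6.77, -0.15]
  [1.54, 0.32, 1.73] [-0.04, 6.77, -0.15]
  [1.32, 0.32, 1.9] [-0.04, 6.77, -0.15]
  [1.08, 0.32, 2.04] [-0.04, 6.77, -0.15]
  [0.84, 0.32, 2.16] [-0.04, 6.77, -0.15]
  [0.57, 0.32, 2.24] [-0.04, 6.77, -0.15]
  [0.3, 0.32, 2.29] [-0.04, 6.77, -0.15]
  [0.03, 0.32, 2.31] [-0.04, 6.77, -0.15]
```

View pics/cups.png

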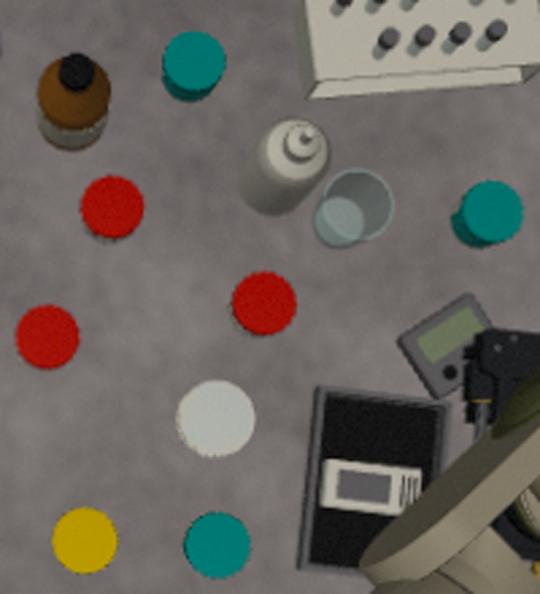

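The crop shows seven capped cups in the top picture. Red: (351,217), (328,265), (408,252). Turquoise: (382,164), (490,219), (391,342). Yellow: (341,340). The task rules out turquoise and yellow, so the three red ones are the specimen cups. I'll start with the one at (408,252).

```bash
python3 -m handwheel '[[[1.7,0.2,1.5],[0,6.8,0],0.2],[[1.5,0.2,1.7],[0,6.8,0],0.2],[[1.3,0.2,1.9],[0,6.8,0],0.2],[[1.1,0.2,2],[0,6.8,0],0.2],[[0.8,0.2,2.2],[0,6.8,0],0.2]]';python3 -m handwheel '[[[0.6,0.2,2.2],[0,6.8,-0.3],0.2],[[0.3,0.2,2.3],[0,6.8,-0.3],0.2],[[0,0.2,2.3],[0,6.8,-0.3],0.2],[[0,0.1,0],[0,0,0],0.2],[[0,0.1,0],[0,0,0],0.2]]'; python3 -c "
from h import *
plan((.603,-.244,.20),Rdown(-60))
w=shot('wrist','w22.png')
for x in place_of(w,'cup')[:5]: print(round(x['score'],2),np.round(x['centre']),np.round(atz(w,x['centre'],0),4))"
```

```text
clock: 22.68
eef_pos: [0.547, -0.2869, 0.2157]
eef_rot: [-1.488, 0.578, -0.55]
ft_force: [0.3, -1.2, -0.1]
grip_width: 0.806
clock: 23.1
eef_pos: [0.6095, -0.2429, 0.2062]
eef_rot: [-1.397, 0.857, -0.85]
ft_force: [-0.3, -0.2, -0.4]
grip_width: 0.799
n 1 at [ 0.6095 -0.2429  0.2062] an [-453.2 -118.2  206.2] D [-0.7 -0.1 -0.6] dv [ 0.1 -2.8 -0.2] az -62.8
  [-0.2, 0.62, -0.63] [0.14, -2.85, -0.18]
0.96 [535. 235.] [ 0.686  -0.4303  0.    ]
0.73 [318. 221.] [ 0.6033 -0.2409  0.    ]
0.71 [129. 160.] [ 0.5758 -0.0652 -0.    ]
0.68 [109. 316.] [ 0.4163 -0.0964  0.    ]
0.6 [228.  72.] [ 0.6832 -0.1165  0.    ]
```

View pics/w22.png

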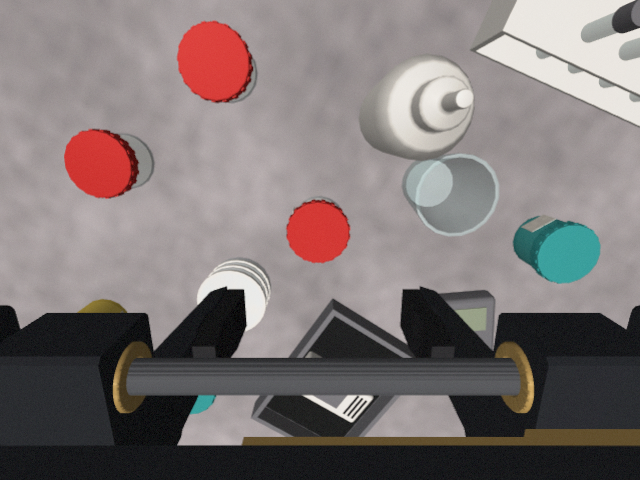

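```bash
python3 -m handwheel '[[[-0.2,3.5,-0.6],[0,-2.5,0],0.2],[[-0.1,3.5,0],[0,0,0],0.2],[[-0.1,3,0],[0,0,0],0.2]]'; python3 -c "
from h import *
plan((.603,-.242,.053),Rdown(-60))
w=shot('wrist','w23.png')
for x in place_of(w,'cup')[:5]: print(round(x['score'],2),np.round(x['centre']),np.round(atz(w,x['centre'],0),4))
print('captop centre?',proj(w,(.603,-.242,.046)))"
```

```text
clock: 23.45
eef_pos: [0.6022, -0.247, 0.1119]
eef_rot: [-1.413, 0.807, -0.827]
ft_force: [0.4, -1.1, -0.4]
grip_width: 0.799
n 2 at [ 0.6022 -0.247   0.1119] an [-457.9 -111.3  111.9] D [ 0.1  0.5 -5.9] dv [-0.3 -0.1  0.7] az -60.1
  [-0.23, 2.94, 0.14] [-0.15, -0.04, 0.33]
  [-0.21, 2.95, 0.15] [-0.15, -0.04, 0.33]
0.83 [315. 242.] [ 0.6039 -0.2422  0.    ]
0.59 [ 44. 146.] [ 0.5748 -0.0648  0.    ]
0.56 [192.  24.] [ 0.6822 -0.1166  0.    ]
captop centre? [312.72999153 266.4846406 ]
```

View pics/w23.png

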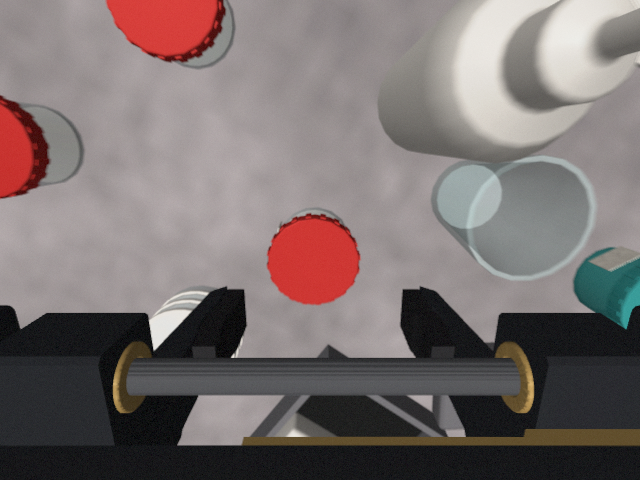

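```bash
python3 -m handwheel '[[[-0.3,2.4,0.3],[0,0,0.3],0.2],[[-0.2,2.2,0.2],[0,0,0.3],0.2],[[-0.1,1.1,0.1],[0,0,0],0.2]]'; python3 -c "
from h import *
plan((.6045,-.241,.053),Rdown(-60))
w=shot('wrist','w24.png')"
```

```text
clock: 23.8
eef_pos: [0.6041, -0.2415, 0.0573]
eef_rot: [-1.408, 0.815, -0.819]
ft_force: [-0.3, 0.2, 0.4]
grip_width: 0.797
n 1 at [ 0.6041 -0.2415  0.0573] an [-452.3 -112.6   57.3] D [ 0.   0.  -0.4] dv [-0.3 -0.1  0. ] az -60.1
  [-0.02, 0.43, 0.06] [-0.27, -0.14, 0.03]
```

View pics/w24.png

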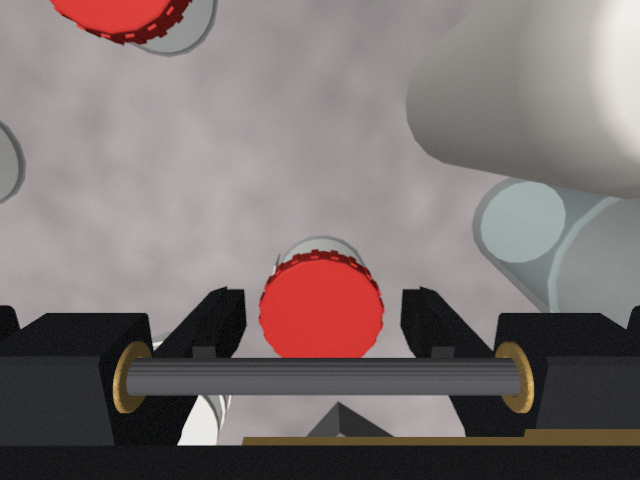

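```bash
python3 -m handwheel '[[[0,0.4,0.1],[0,0,0],0.2],[[0,0.1,0],[0,0,0],0.6],[[0,0.1,0],[0,0,0],1],[[0,0.1,0],[0,0,0],1],[[0,0.1,0],[0,0,0],1]]' 20; python3 -m handwheel '[[[0,0.05,0],[0,0,0],1],[[0,0.05,0],[0,0,0],1]]'; python3 -c "
from h import *
plan((.6045,-.241,.15),Rdown(-60))
w=shot('wrist','w25.png')"
```

```text
clock: 24.27
eef_pos: [0.6062, -0.2427, 0.0539]
eef_rot: [-1.408, 0.809, -0.824]
ft_force: [-2.1, 2.2, 3.4]
grip_width: 0.585
clock: 24.43
eef_pos: [0.6065, -0.2428, 0.0539]
eef_rot: [-1.408, 0.808, -0.825]
ft_force: [-0.4, 2.3, 0.6]
grip_width: 0.579
n 3 at [ 0.6065 -0.2428  0.0539] an [-453.4 -115.2   53.9] D [-0.2  0.2  9.6] dv [-0.5 -0.1  0.4] az -60.1
  [-0.06, -3.2, -0.0] [-0.16, -0.03, 0.14]
  [-0.07, -3.2, -0.01] [-0.16, -0.03, 0.14]
  [-0.08, -3.2, -0.02] [-0.16, -0.03, 0.14]
```

View pics/w25.png

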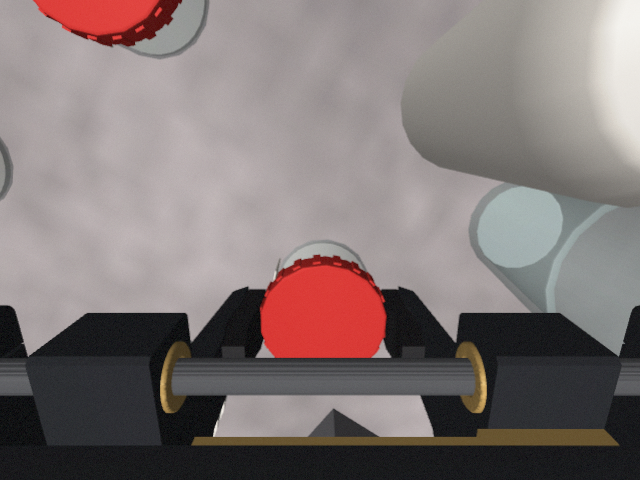

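```bash
python3 -m handwheel '[[[0,-3,0],[0,0,0],1],[[0,-4,0],[0,0,0],1],[[0,-4,0],[0,0,0],1],[[0,-3.5,0],[0,0,0],1]]'; python3 -c "
from h import *
T=lambda x,y:W((-.055+x,-.0155+y,0))
for n,(x,y) in dict(P1=(.028,-.042),P2=(.028,.042),P3=(-.028,0)).items(): print(n,np.round(T(x,y),4))
plan(T(.028,-.042)+[0,0,.2],Ran(0))"
```

```text
clock: 24.82
eef_pos: [0.6025, -0.2412, 0.1947]
eef_rot: [-1.408, 0.824, -0.81]
ft_force: [0.9, 0.2, 0.7]
grip_width: 0.581
P1 [0.5889 0.1871 0.    ]
P2 [0.5053 0.1949 0.    ]
P3 [0.5419 0.1353 0.    ]
n 11 at [ 0.6025 -0.2412  0.1947] an [-452.2 -111.   194.7] D [-1.4 42.8  0.5] dv [ -0.2 -54.8  -0.5] az -60.1
  [-3.44, -0.02, 1.83] [-0.02, -4.98, -0.05]
  [-3.27, -0.02, 2.12] [-0.02, -4.98, -0.05]
  [-3.07, -0.02, 2.4] [-0.02, -4.98, -0.05]
  [-2.85, -0.03, 2.66] [-0.02, -4.98, -0.05]
  [-2.61, -0.03, 2.89] [-0.02, -4.98, -0.05]
  [-2.35, -0.03, 3.11] [-0.02, -4.98, -0.05]
  [-2.07, -0.04, 3.3] [-0.02, -4.98, -0.05]
  [-1.77, -0.04, 3.47] [-0.02, -4.98, -0.05]
  [-1.47, -0.04, 3.61] [-0.02, -4.98, -0.05]
  [-1.15, -0.04, 3.72] [-0.02, -4.98, -0.05]
  [-0.82, -0.05, 3.81] [-0.02, -4.98, -0.05]
```

```bash
python3 -m handwheel '[[[-3.4,-0.1,1.8],[0,-5,0],1],[[-3.3,-0.1,2.1],[0,-5,0],1],[[-3.1,-0.1,2.4],[0,-5,0],1],[[-2.8,-0.1,2.7],[0,-5,0],1],[[-2.6,-0.1,2.9],[0,-5,0],1]]';python3 -m handwheel '[[[-2.3,-0.1,3.1],[0,-5,0],1],[[-2.1,-0.1,3.3],[0,-5,0],1],[[-1.8,-0.1,3.5],[0,-5,0],1],[[-1.5,-0.1,3.6],[0,-5,0],1]]'; python3 -c "
from h import *
T=lambda x,y:W((-.055+x,-.0155+y,0))
plan(T(.028,-.042)+[0,0,.2],Ran(0))"
```

```text
clock: 25.23
eef_pos: [0.5977, -0.0494, 0.21]
eef_rot: [-1.517, 0.466, -0.486]
ft_force: [-0.1, 0.3, -0.8]
grip_width: 0.583
clock: 25.57
eef_pos: [0.5885, 0.1138, 0.2142]
eef_rot: [-1.564, 0.179, -0.2]
ft_force: [0.4, 0.1, -0.9]
grip_width: 0.586
n 2 at [0.5885 0.1138 0.2142] an [-100.   -63.9  214.2] D [ 0.   7.3 -1.4] dv [ 0.1 -8.5  0.8] az -13.8
  [-0.86, 0.7, 3.56] [0.04, -4.24, 0.39]
  [-0.59, 0.7, 3.62] [0.04, -4.24, 0.39]
```

```bash
python3 -m handwheel '[[[-0.9,1,3.5],[0,-4.2,0.4],1],[[-0.6,1,3.4],[0,-4.2,0.4],1],[[0,0.3,0],[0,0,0],1],[[0,0.3,0],[0,0,0],1]]'; python3 -c "
from h import *
T=lambda x,y:W((-.055+x,-.0155+y,0))
plan(T(.028,-.042)+[0,0,.090],Ran(0))
w=shot('wrist','w26.png'); shot('side','s26.png')
import pickle; pickle.dump(w,open('w26.pkl','wb'))"
```

```text
clock: 25.9
eef_pos: [0.5858, 0.1958, 0.1884]
eef_rot: [-1.57, 0.056, -0.059]
ft_force: [-0.4, -0.3, -0.1]
grip_width: 0.582
n 3 at [0.5858 0.1958 0.1884] an [-18.6 -53.5 188.4] D [ 0.3 -0.9 -9.8] dv [-0.   1.1  0.1] az -4.2
  [0.12, 3.28, -0.28] [-0.0, 0.38, 0.04]
  [0.12, 3.28, -0.28] [-0.0, 0.38, 0.04]
  [0.13, 3.28, -0.28] [-0.0, 0.38, 0.04]
```

View pics/w26.png

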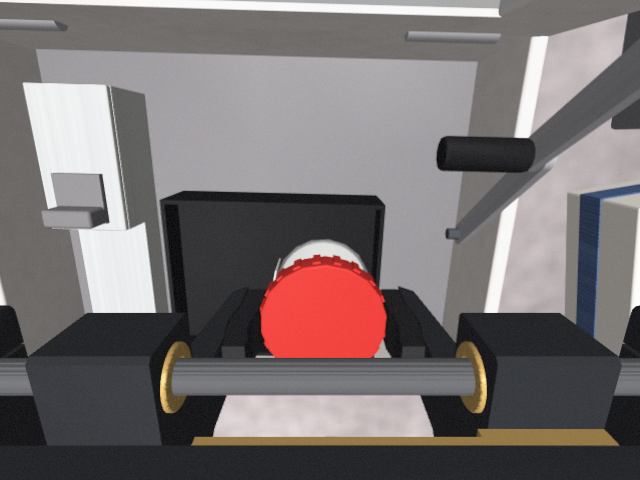

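View pics/s26.png

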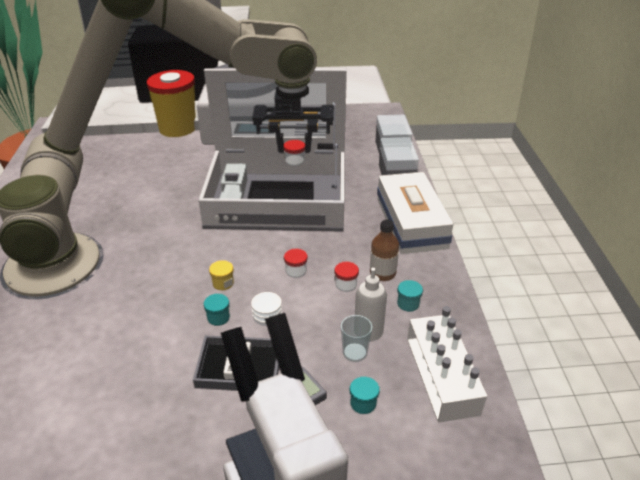

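```bash
python3 -c "
from h import *
import pickle; w=pickle.load(open('w26.pkl','rb'))
for uv in ((162,197),(384,203),(178,203),(378,208)): print(uv,np.round(A(atz(w,uv,.058))*1e3,1))"
python3 -m handwheel '[[[0.1,2.2,-0.5],[0,0.5,0],1],[[0.1,2.2,-0.3],[0,0.5,0],1],[[0,2.2,0],[0,0,0],1]]'; python3 -c "
from h import *
T=lambda x,y:W((-.055+x,-.0155+y,0))
plan(T(.028,-.042)+[0,0,.090],Ran(0))"
```

```text
(162, 197) [10.3 61.7 58. ]
(384, 203) [  9.2 -95.5  58. ]
(178, 203) [ 6.3 50.8 58. ]
(378, 208) [  5.5 -91.4  58. ]
clock: 26.25
eef_pos: [0.5907, 0.1825, 0.1265]
eef_rot: [-1.568, 0.068, -0.09]
ft_force: [0.7, -0.0, -1.1]
grip_width: 0.58
n 1 at [0.5907 0.1825 0.1265] an [-31.4 -59.7 126.5] D [-0.2  0.5 -3.6] dv [-0.1 -0.4  0.8] az -5.8
  [-0.27, 3.64, 0.43] [-0.12, -0.41, 0.77]
```

```bash
python3 -m handwheel '[[[-0.3,1.5,0.4],[0,-0.3,0.6],1],[[-0.1,1.3,0.1],[0,0,0],1]]'; python3 -c "
from h import *
T=lambda x,y:W((-.055+x,-.0155+y,0))
plan(T(.028,-.042)+[0,0,.088],Ran(0));print(manip.get_obs()['ft_force'])"
```

```text
clock: 26.42
eef_pos: [0.5877, 0.1848, 0.0964]
eef_rot: [-1.568, 0.078, -0.08]
ft_force: [0.7, 0.7, -0.6]
grip_width: 0.584
n 1 at [0.5877 0.1848 0.0964] an [-29.4 -56.5  96.4] D [ 0.1  0.2 -0.8] dv [-0.1 -0.4  0.1] az -5.8
  [0.1, 0.84, 0.24] [-0.09, -0.42, 0.06]
[ 0.72073036  0.70353838 -0.60851201]
```

```bash
python3 -m handwheel '[[[0,0.5,0.1],[0,0,0],1],[[0,0.2,0],[0,0,0],1]]'; python3 -m handwheel '[[[0,0.15,0],[0,0,0],1]]'; python3 -c "
from h import *
T=lambda x,y:W((-.055+x,-.0155+y,0))
plan(T(.028,-.042)+[0,0,.088],Ran(0));print(manip.get_obs()['ft_force'])"
```

```text
clock: 26.58
eef_pos: [0.5874, 0.1842, 0.0878]
eef_rot: [-1.568, 0.084, -0.079]
ft_force: [-8.5, 1.6, 24.0]
grip_width: 0.581
clock: 26.67
eef_pos: [0.5874, 0.1841, 0.0878]
eef_rot: [-1.567, 0.085, -0.08]
ft_force: [-7.7, 3.1, 17.1]
grip_width: 0.583
n 1 at [0.5874 0.1841 0.0878] an [-30.1 -56.2  87.8] D [0.2 0.3 0. ] dv [-0.1 -0.6 -0.2] az -6.0
  [0.13, -0.02, 0.31] [-0.1, -0.64, -0.18]
[-7.66450314  3.10422053 17.1025328 ]
```

On the floor. I'll release and rise.

```bash
python3 -m handwheel '[[[0,0,0],[0,0,0],0.3],[[0,0,0],[0,0,0],0.3],[[0,0,0],[0,0,0],0.3]]'; python3 -m handwheel '[[[0,-1.5,0],[0,0,0],0.3],[[0,-3,0],[0,0,0],0.3],[[0,-4,0],[0,0,0],0.3],[[0,-4,0],[0,0,0],0.2]]'; python3 -c "
from h import *
w=shot('wrist','w27.png')
for x in place_of(w,'cup')[:3]: print(round(x['score'],2),np.round(x['centre']),np.round(A(atz(w,x['centre'],.034)),4))
plan((.572,-.068,.2),Ran(0))"
```

```text
clock: 26.92
eef_pos: [0.5887, 0.1835, 0.091]
eef_rot: [-1.566, 0.082, -0.084]
ft_force: [0.5, -0.8, 0.5]
grip_width: 0.698
clock: 27.25
eef_pos: [0.5867, 0.1819, 0.2132]
eef_rot: [-1.569, 0.095, -0.074]
ft_force: [1.4, 0.3, -0.0]
grip_width: 0.755
0.86 [324. 223.] [-0.0315 -0.0534  0.034 ]
0.56 [206. 454.] [-0.2845  0.0762  0.034 ]
n 7 at [0.5892 0.1823 0.219 ] an [-31.7 -58.2 219. ] D [ -1.7 -25.   -1.9] dv [-0.1 -0.8  0. ] az -6.2
  [0.14, 0.26, -3.58] [-0.02, -0.11, 0.0]
  [0.13, 0.26, -3.58] [-0.02, -0.11, 0.0]
  [0.13, 0.26, -3.58] [-0.02, -0.11, 0.0]
  [0.12, 0.27, -3.58] [-0.02, -0.11, 0.0]
  [0.11, 0.27, -3.58] [-0.02, -0.11, 0.0]
  [0.1, 0.27, -3.58] [-0.02, -0.11, 0.0]
  [0.1, 0.27, -3.58] [-0.02, -0.11, 0.0]
```

View pics/w27.png

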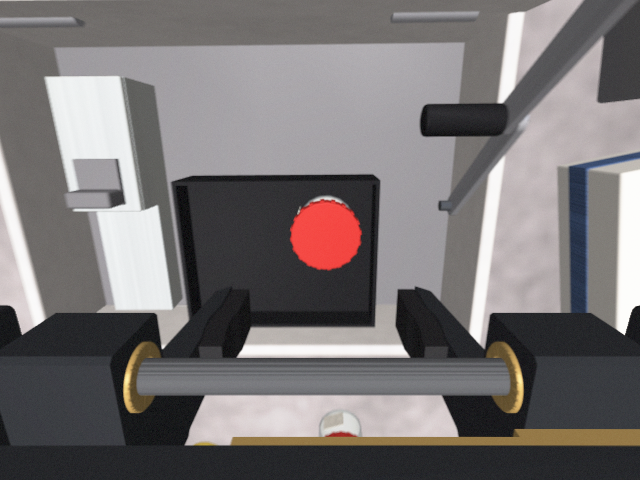

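```bash
python3 -m handwheel '[[[0.1,0.1,-3.6],[0,0,0],0.2],[[0.1,0.1,-3.6],[0,0,0],0.2],[[0.1,0.2,-3.6],[0,0,0],0.2],[[0.1,0.2,-3.6],[0,0,0],0.2],[[0.1,0.2,-3.6],[0,0,0],0.2]]'; python3 -m handwheel '[[[0.1,0.3,-3.6],[0,0,0],0.2],[[0.1,0.3,-3.4],[0,0,0],0.2],[[0,2.5,0],[0,0,0],0.2],[[0,2.5,0],[0,0,0],0.2]]'; python3 -c "
from h import *
plan((.572,-.067,.053),Rdown(-6))
w=shot('wrist','w28.png')
for x in place_of(w,'cup')[:5]: print(round(x['score'],2),np.round(x['centre']),np.round(atz(w,x['centre'],0),4))"
```

```text
clock: 27.77
eef_pos: [0.5754, 0.0025, 0.2124]
eef_rot: [-1.566, 0.069, -0.083]
ft_force: [0.2, -0.3, 0.2]
grip_width: 0.799
clock: 28.1
eef_pos: [0.5716, -0.079, 0.1582]
eef_rot: [-1.57, 0.068, -0.098]
ft_force: [0.3, 0.6, -0.5]
grip_width: 0.801
n 3 at [ 0.5716 -0.079   0.1582] an [-293.6  -65.1  158.2] D [  0.    1.2 -10.5] dv [ 0.  -0.   1.1] az -6.0
  [-0.1, 3.51, 0.4] [0.0, -0.01, 0.37]
  [-0.08, 3.51, 0.4] [0.0, -0.01, 0.37]
  [-0.05, 3.51, 0.4] [0.0, -0.01, 0.37]
0.89 [459. 258.] [ 0.6837 -0.1159  0.    ]
0.82 [132. 268.] [ 0.4137 -0.0945  0.    ]
0.77 [598. 318.] [ 0.8071 -0.1862  0.    ]
0.72 [321. 211.] [ 0.5738 -0.0638  0.    ]
```

View pics/w28.png

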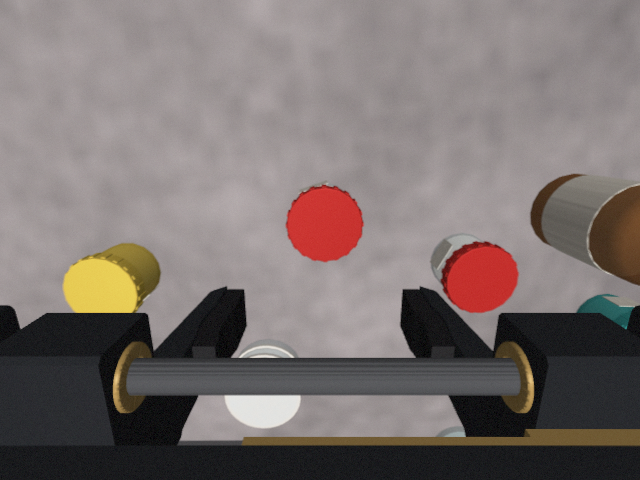

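```bash
python3 -m handwheel '[[[0,3,0.5],[0,0,0.4],0.2],[[-0.1,3,0.5],[0,0,0.4],0.2],[[-0.1,2.6,0.4],[0,0,0.2],0.2]]'; python3 -c "
from h import *
plan((.573,-.065,.053),Rdown(-6))
w=shot('wrist','w29.png')"
```

```text
clock: 28.45
eef_pos: [0.5744, -0.0643, 0.0747]
eef_rot: [-1.571, 0.076, -0.088]
ft_force: [-0.1, -0.3, 0.3]
grip_width: 0.801
n 1 at [ 0.5744 -0.0643  0.0747] an [-278.7  -66.5   74.7] D [-0.1 -0.1 -2.2] dv [0.1 0.  0.4] az -6.0
  [-0.15, 2.17, -0.08] [0.08, 0.01, 0.43]
```

View pics/w29.png

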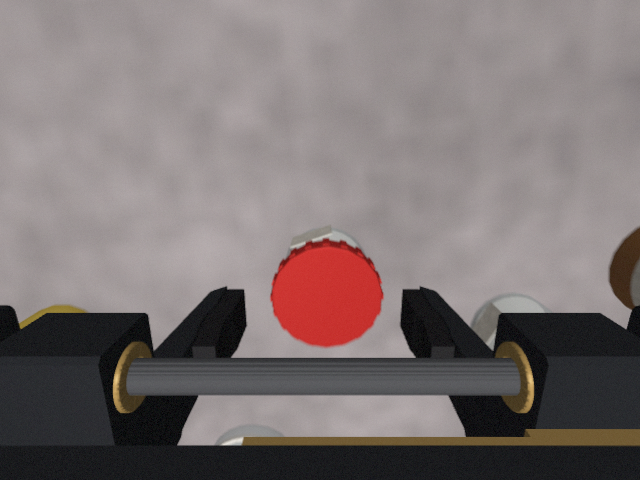

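```bash
python3 -m handwheel '[[[0,1.3,0],[0,0,0.2],0.2],[[0,0.9,0],[0,0,0.2],0.2],[[0,0.1,0],[0,0,0],0.7],[[0,0.1,0],[0,0,0],1],[[0,0.1,0],[0,0,0],1]]' 20; python3 -m handwheel '[[[0,0.05,0],[0,0,0],1],[[0,0.05,0],[0,0,0],1],[[0,0.05,0],[0,0,0],1]]'; python3 -c "
from h import *
plan((.573,-.065,.053),Rdown(-6))
w=shot('wrist','w30.png')"
```

```text
clock: 28.92
eef_pos: [0.5745, -0.0618, 0.0486]
eef_rot: [-1.569, 0.083, -0.076]
ft_force: [0.7, 0.4, 0.7]
grip_width: 0.592
clock: 29.17
eef_pos: [0.5755, -0.0621, 0.0496]
eef_rot: [-1.57, 0.08, -0.079]
ft_force: [-0.8, 0.3, -0.7]
grip_width: 0.577
n 1 at [ 0.5755 -0.0621  0.0496] an [-276.4  -67.4   49.6] D [-0.2 -0.3  0.3] dv [ 0.1  0.2 -0. ] az -5.8
  [-0.22, -0.34, -0.31] [0.05, 0.23, -0.04]
```

View pics/w30.png

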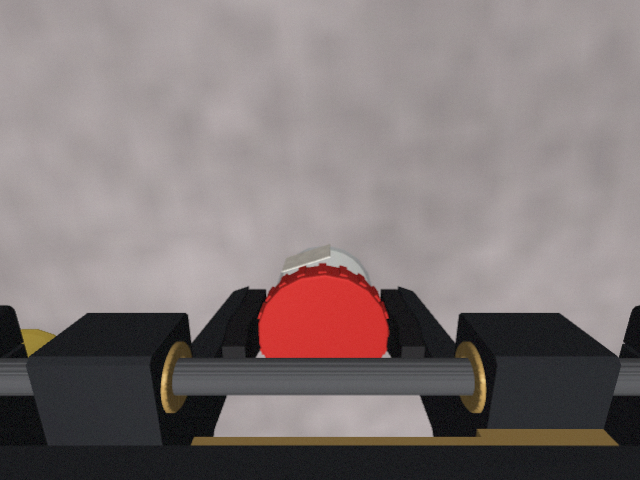

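```bash
python3 -m handwheel '[[[0,-3,0],[0,0,0],1],[[0,-4,0],[0,0,0],1],[[0,-4,0],[0,0,0],1],[[0,-3.5,0],[0,0,0],1]]'; python3 -c "
from h import *
T=lambda x,y:W((-.055+x,-.0155+y,0))
plan(T(-.028,.022)+[0,0,.18],Ran(0))"
```

```text
clock: 29.55
eef_pos: [0.5725, -0.0615, 0.1924]
eef_rot: [-1.566, 0.094, -0.066]
ft_force: [1.1, -0.4, -0.4]
grip_width: 0.585
n 6 at [ 0.5725 -0.0615  0.1924] an [-276.   -64.4  192.4] D [-5.3 19.9 -1.2] dv [-0.2 -0.5 -1. ] az -5.8
  [-1.2, 0.24, 3.21] [-0.03, -0.08, -0.17]
  [-1.2, 0.23, 3.21] [-0.03, -0.08, -0.17]
  [-1.2, 0.23, 3.21] [-0.03, -0.08, -0.17]
  [-1.19, 0.22, 3.21] [-0.03, -0.08, -0.17]
  [-1.19, 0.22, 3.21] [-0.03, -0.08, -0.17]
  [-1.19, 0.21, 3.21] [-0.03, -0.08, -0.17]
```

```bash
python3 -m handwheel '[[[-1.2,0.1,3.2],[0,0,-0.2],1],[[-1.2,0.1,3.2],[0,0,-0.2],1],[[-1.2,0.1,3.2],[0,0,-0.2],1],[[-1.2,0.1,3.2],[0,0,-0.2],1],[[-1.2,0.1,3.2],[0,0,-0.2],1]]';python3 -m handwheel '[[[-1.2,0.1,3],[0,0,0],1],[[0,0.3,0],[0,0,0],1],[[0,0.3,0],[0,0,0],1]]'; python3 -c "
from h import *
T=lambda x,y:W((-.055+x,-.0155+y,0))
plan(T(-.028,.022)+[0,0,.10],Ran(0));w=shot('wrist','w31.png')"
```

```text
clock: 29.97
eef_pos: [0.5323, 0.1027, 0.1981]
eef_rot: [-1.571, 0.071, -0.105]
ft_force: [1.3, -0.5, -0.8]
grip_width: 0.577
clock: 30.22
eef_pos: [0.5207, 0.1408, 0.1918]
eef_rot: [-1.57, 0.065, -0.1]
ft_force: [-0.3, -0.1, -0.7]
grip_width: 0.577
n 3 at [0.5207 0.1408 0.1918] an [-79.4   6.1 191.8] D [-0.1 -0.4 -9.2] dv [-0.  -0.7  1.3] az -6.1
  [-0.08, 3.06, -0.12] [-0.01, -0.23, 0.42]
  [-0.06, 3.06, -0.12] [-0.01, -0.23, 0.42]
  [-0.04, 3.06, -0.12] [-0.01, -0.23, 0.42]
```

View pics/w31.png

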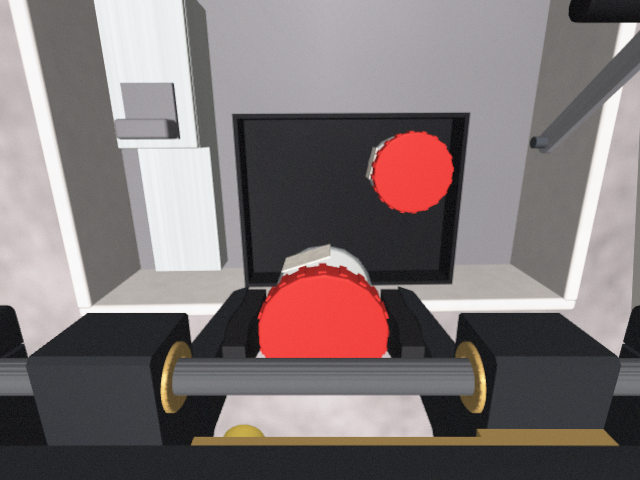

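```bash
python3 -m handwheel '[[[-0.1,2.6,-0.1],[0,-0.2,0.5],1],[[-0.1,2.6,-0.1],[0,-0.2,0.5],1],[[-0.1,2.2,0],[0,0,0.2],1]]'; python3 -c "
from h import *
T=lambda x,y:W((-.055+x,-.0155+y,0))
plan(T(-.028,.022)+[0,0,.086],Ran(0));print(manip.get_obs()['ft_force'])"
```

```text
clock: 30.52
eef_pos: [0.5217, 0.1366, 0.1195]
eef_rot: [-1.568, 0.071, -0.088]
ft_force: [0.9, 0.9, -0.3]
grip_width: 0.578
n 1 at [0.5217 0.1366 0.1195] an [-83.5   4.7 119.5] D [-0.2  0.1 -3.3] dv [-0.1 -0.4  0.6] az -5.8
  [-0.22, 3.35, 0.04] [-0.11, -0.42, 0.62]
[ 0.86614871  0.92335248 -0.26299906]
```

```bash
python3 -m handwheel '[[[-0.2,1.3,0],[0,-0.3,0.5],1],[[-0.1,1.1,0],[0,0,0],1]]'; python3 -c "
from h import *
T=lambda x,y:W((-.055+x,-.0155+y,0))
plan(T(-.028,.022)+[0,0,.084],Ran(0));print(manip.get_obs()['ft_force'])"
```

```text
clock: 30.68
eef_pos: [0.5188, 0.1342, 0.0921]
eef_rot: [-1.568, 0.079, -0.076]
ft_force: [-0.4, -0.1, -1.6]
grip_width: 0.579
n 1 at [0.5188 0.1342 0.0921] an [-86.2   7.4  92.1] D [ 0.1  0.3 -0.8] dv [-0.1 -0.3 -0.1] az -5.7
  [0.09, 0.81, 0.32] [-0.07, -0.3, -0.11]
[-0.36761004 -0.11806301 -1.58922109]
```

```bash
python3 -m handwheel '[[[0,0.4,0.3],[0,0,0],1],[[0,0.25,0.1],[0,0,0],1]]';python3 -m handwheel '[[[0,0.2,0],[0,0,0],1]]'; python3 -c "
from h import *
T=lambda x,y:W((-.055+x,-.0155+y,0))
plan(T(-.028,.022)+[0,0,.084],Ran(0));print(manip.get_obs()['ft_force'])"
```

```text
clock: 30.85
eef_pos: [0.5192, 0.136, 0.0833]
eef_rot: [-1.569, 0.085, -0.076]
ft_force: [-0.2, 0.1, -0.1]
grip_width: 0.577
clock: 30.93
eef_pos: [0.5196, 0.1358, 0.0821]
eef_rot: [-1.568, 0.086, -0.077]
ft_force: [-8.5, 3.5, 27.2]
grip_width: 0.58
n 1 at [0.5196 0.1358 0.0821] an [-84.6   6.8  82.1] D [0.  0.2 0.2] dv [-0.1 -0.6 -0.3] az -5.9
  [0.03, -0.19, 0.16] [-0.06, -0.57, -0.32]
[-8.5292672   3.53492404 27.1821167 ]
```

```bash
python3 -m handwheel '[[[0,-0.1,0],[0,0,0],0.32],[[0,0,0],[0,0,0],0.32],[[0,0,0],[0,0,0],0.32]]'; python3 -m handwheel '[[[0,-1.5,0],[0,0,0],0.32],[[0,-3,0],[0,0,0],0.3],[[0,-4,0],[0,0,0],0.2],[[0,-4,0],[0,0,0],0.2]]'; python3 -c "
from h import *
plan((.684,-.116,.2),Rdown(-60))
w=shot('wrist','w32.png')
for x in place_of(w,'cup')[:3]: print(round(x['score'],2),np.round(x['centre']),np.round(A(atz(w,x['centre'],.034)),4))"
```

```text
clock: 31.18
eef_pos: [0.5211, 0.135, 0.0852]
eef_rot: [-1.567, 0.083, -0.081]
ft_force: [-0.1, 1.0, -0.0]
grip_width: 0.683
clock: 31.52
eef_pos: [0.5192, 0.1338, 0.2084]
eef_rot: [-1.569, 0.095, -0.071]
ft_force: [1.4, 0.4, -0.3]
grip_width: 0.794
n 8 at [0.5192 0.1338 0.2084] an [-86.5   6.9 208.4] D [ 16.5 -25.   -0.8] dv [ 0.5 53.9 -0.8] az -6.1
  [2.38, 0.07, -2.89] [0.06, 6.74, -0.1]
  [2.7, 0.07, -2.59] [0.06, 6.74, -0.1]
  [2.99, 0.07, -2.25] [0.06, 6.74, -0.1]
  [3.23, 0.08, -1.89] [0.06, 6.74, -0.1]
  [3.43, 0.08, -1.5] [0.06, 6.74, -0.1]
  [3.58, 0.09, -1.08] [0.06, 6.74, -0.1]
  [3.68, 0.09, -0.65] [0.06, 6.74, -0.1]
  [3.73, 0.1, -0.22] [0.06, 6.74, -0.1]
0.78 [400. 158.] [-0.0316 -0.0513  0.034 ]
0.72 [326. 225.] [-0.0862  0.0077  0.034 ]
0.68 [255. 424.] [-0.2949  0.0831  0.034 ]
```

View pics/w32.png

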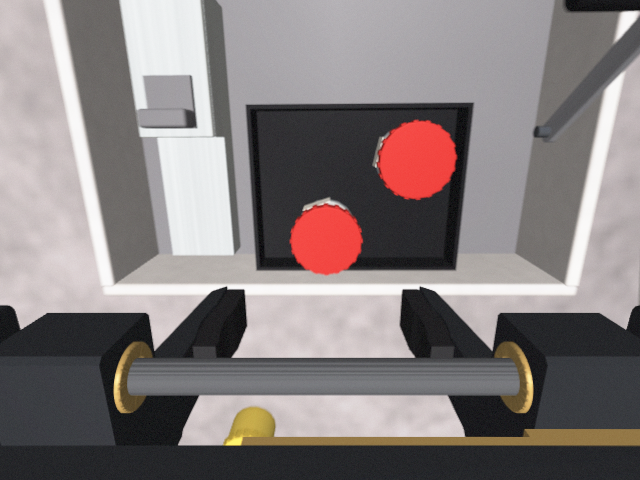

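```bash
python3 -m handwheel '[[[2.4,0,-2.9],[0,6.7,0],0.2],[[2.7,0,-2.6],[0,6.7,0],0.2],[[3,0,-2.2],[0,6.7,0],0.2],[[3.2,0,-1.9],[0,6.7,0],0.2],[[3.4,0,-1.5],[0,6.7,0],0.2]]';python3 -m handwheel '[[[3.4,0,-1.1],[0,6.7,-0.2],0.2],[[3.4,0,-0.6],[0,6.7,-0.2],0.2],[[3.2,0,-0.2],[0,6.7,-0.2],0.2],[[0,0.1,0],[0,0,0],0.2],[[0,0.1,0],[0,0,0],0.2]]'; python3 -c "
from h import *
plan((.684,-.116,.12),Rdown(-60))
w=shot('wrist','w33.png')
for x in place_of(w,'cup')[:5]: print(round(x['score'],2),np.round(x['centre']),np.round(atz(w,x['centre'],0),4))"
```

```text
clock: 32.03
eef_pos: [0.6255, -0.0222, 0.216]
eef_rot: [-1.496, 0.547, -0.552]
ft_force: [0.7, 0.6, 0.1]
grip_width: 0.799
clock: 32.45
eef_pos: [0.6841, -0.1217, 0.2104]
eef_rot: [-1.401, 0.834, -0.856]
ft_force: [-0.3, 1.0, 0.0]
grip_width: 0.802
n 3 at [ 0.6841 -0.1217  0.2104] an [-325.6 -181.1  210.4] D [-0.   0.6 -9. ] dv [-0.3 -2.2  0.7] az -62.2
  [-0.21, 3.01, 0.07] [-0.11, -0.74, 0.23]
  [-0.19, 3.01, 0.08] [-0.11, -0.74, 0.23]
  [-0.18, 3.01, 0.09] [-0.11, -0.74, 0.23]
0.77 [186. 417.] [ 0.411  -0.0958  0.    ]
0.76 [315. 218.] [ 0.6814 -0.1187  0.    ]
0.73 [447. 128.] [ 0.8081 -0.1851  0.    ]
```

View pics/w33.png

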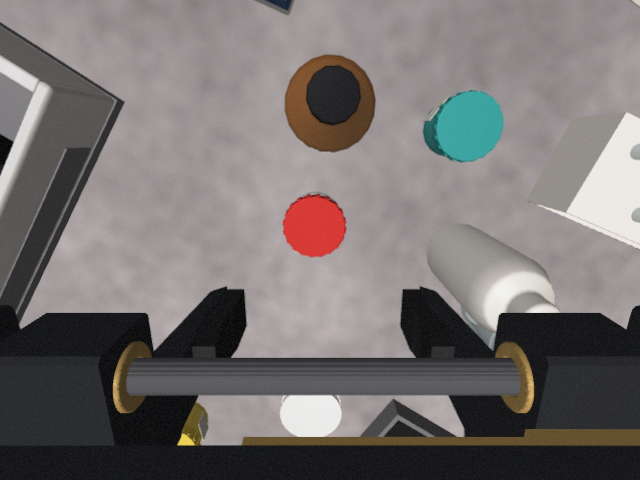

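```bash
python3 -m handwheel '[[[-0.3,3.2,0],[0,-0.7,0.2],0.2],[[-0.2,3.2,0],[0,-0.7,0.2],0.2],[[-0.1,3.2,0],[0,-0.4,0.2],0.2],[[-0.1,1.5,0],[0,0,0],0.2]]'; python3 -c "
from h import *
plan((.684,-.117,.054),Rdown(-60))
w=shot('wrist','w34.png')
for x in place_of(w,'cup')[:3]: print(round(x['score'],2),np.round(x['centre']),np.round(atz(w,x['centre'],0),4))"
```

```text
clock: 32.88
eef_pos: [0.6818, -0.1103, 0.1024]
eef_rot: [-1.407, 0.798, -0.822]
ft_force: [-0.2, -0.5, -0.1]
grip_width: 0.799
n 2 at [ 0.6818 -0.1103  0.1024] an [-314.4 -177.7  102.4] D [ 0.2 -0.7 -4.8] dv [-0.8  0.3  0.5] az -59.7
  [0.32, 2.42, -0.11] [-0.38, 0.17, 0.27]
  [0.33, 2.42, -0.09] [-0.38, 0.17, 0.27]
0.96 [533. 139.] [ 0.8088 -0.1853  0.    ]
0.62 [330. 259.] [ 0.6817 -0.118   0.    ]
```

View pics/w34.png

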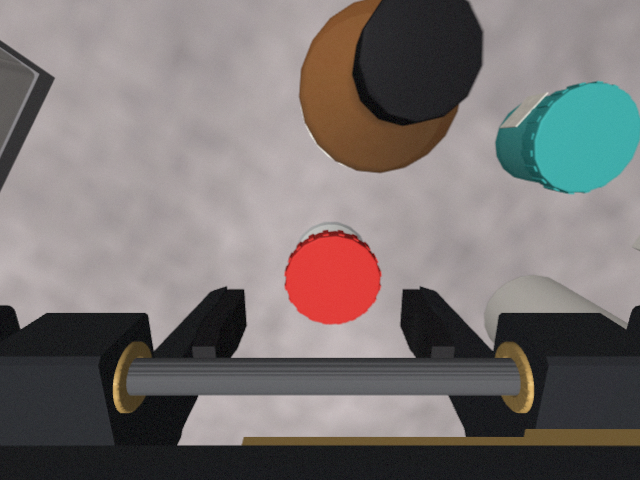

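```bash
python3 -m handwheel '[[[0.3,2.2,-0.1],[-0.4,0,0.3],0.2],[[0.1,1.7,0],[-0.3,0,0.3],0.2],[[0,0.6,0],[0,0,0],0.2]]'; python3 -c "
from h import *
plan((.683,-.117,.054),Rdown(-60))
w=shot('wrist','w35.png')"
```

```text
clock: 33.23
eef_pos: [0.6856, -0.1125, 0.0633]
eef_rot: [-1.413, 0.801, -0.813]
ft_force: [0.0, 0.7, -0.2]
grip_width: 0.802
n 1 at [ 0.6856 -0.1125  0.0633] an [-316.2 -181.8   63.3] D [-0.3 -0.5 -0.9] dv [-0.4  0.6  0.3] az -59.4
  [0.25, 0.93, -0.46] [-0.36, 0.58, 0.28]
```

View pics/w35.png

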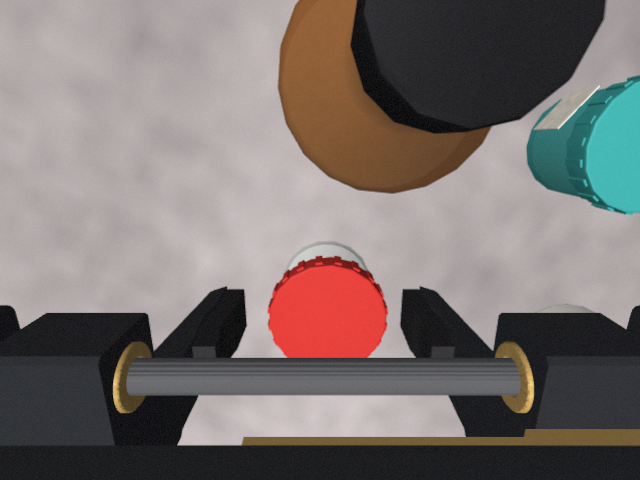

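```bash
python3 -m handwheel '[[[0.3,0.7,-0.4],[0,0.3,0.2],0.2],[[0,0.3,0],[0,0,0],0.6],[[0,0.1,0],[0,0,0],1],[[0,0.1,0],[0,0,0],1],[[0,0.1,0],[0,0,0],1]]' 20; python3 -m handwheel '[[[0,0.05,0],[0,0,0],1],[[0,0.05,0],[0,0,0],1],[[0,0.05,0],[0,0,0],1]]'; python3 -c "
from h import *
plan((.683,-.117,.054),Rdown(-60))
w=shot('wrist','w36.png')"
```

```text
clock: 33.7
eef_pos: [0.6846, -0.1172, 0.0533]
eef_rot: [-1.408, 0.804, -0.818]
ft_force: [-3.9, 2.1, 6.9]
grip_width: 0.585
clock: 33.95
eef_pos: [0.6847, -0.1172, 0.0534]
eef_rot: [-1.407, 0.802, -0.819]
ft_force: [-2.3, 0.5, 3.1]
grip_width: 0.577
n 1 at [ 0.6847 -0.1172  0.0534] an [-321.  -181.3   53.4] D [-0.2  0.   0.1] dv [-0.6  0.3  0.3] az -59.7
  [-0.1, -0.06, -0.14] [-0.61, 0.3, 0.32]
```

View pics/w36.png

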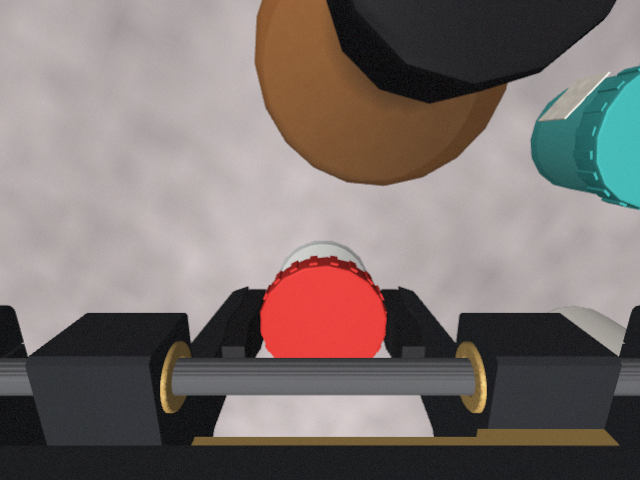

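```bash
python3 -m handwheel '[[[0,-3,0],[0,0,0],1],[[0,-4,0],[0,0,0],1],[[0,-4,0],[0,0,0],1],[[0,-4,-0.3],[0,0,0],1]]'; python3 -c "
from h import *
T=lambda x,y:W((-.055+x,-.0155+y,0))
plan(T(.026,.042)+[0,0,.2],Ran(0))"
```

```text
clock: 34.33
eef_pos: [0.6778, -0.1179, 0.1966]
eef_rot: [-1.411, 0.82, -0.803]
ft_force: [0.3, -0.5, -1.0]
grip_width: 0.583
n 9 at [ 0.6778 -0.1179  0.1966] an [-322.4 -174.5  196.6] D [-17.3  31.1   0.3] dv [ -0.1 -54.3  -0.6] az -59.7
  [-3.95, 0.0, 0.09] [-0.01, -6.04, -0.07]
  [-3.92, -0.0, 0.5] [-0.01, -6.04, -0.07]
  [-3.85, -0.01, 0.91] [-0.01, -6.04, -0.07]
  [-3.73, -0.01, 1.31] [-0.01, -6.04, -0.07]
  [-3.57, -0.02, 1.69] [-0.01, -6.04, -0.07]
  [-3.37, -0.02, 2.06] [-0.01, -6.04, -0.07]
  [-3.14, -0.03, 2.4] [-0.01, -6.04, -0.07]
  [-2.87, -0.03, 2.72] [-0.01, -6.04, -0.07]
  [-2.56, -0.03, 3.01] [-0.01, -6.04, -0.07]
```

```bash
python3 -m handwheel '[[[-3.9,-0.1,0.1],[0,-6,0],1],[[-3.9,-0.1,0.5],[0,-6,0],1],[[-3.8,-0.1,0.9],[0,-6,0],1],[[-3.7,0,1.3],[0,-6,0],1],[[-3.6,0,1.7],[0,-6,0],1]]';python3 -m handwheel '[[[-3.4,0,2],[0,-6,0],1],[[-3.1,0,2.4],[0,-6,0],1],[[-2.8,0,2.7],[0,-6,0],1]]'; python3 -c "
from h import *
T=lambda x,y:W((-.055+x,-.0155+y,0))
plan(T(.026,.042)+[0,0,.19],Ran(0))"
```

```text
clock: 34.75
eef_pos: [0.5849, 0.0506, 0.2095]
eef_rot: [-1.53, 0.386, -0.411]
ft_force: [-0.5, -0.2, -0.6]
grip_width: 0.581
clock: 35.0
eef_pos: [0.5231, 0.1569, 0.2084]
eef_rot: [-1.565, 0.127, -0.155]
ft_force: [0.6, 1.0, -1.3]
grip_width: 0.58
n 2 at [0.5231 0.1569 0.2084] an [-63.2   5.2 208.4] D [-1.8  3.6 -1.8] dv [-0.1 -4.9  1. ] az -10.3
  [-1.22, 0.9, 1.61] [-0.05, -2.47, 0.51]
  [-1.14, 0.91, 1.66] [-0.05, -2.47, 0.51]
```

```bash
python3 -m handwheel '[[[-1.2,0.9,1.5],[0,-2.5,0.5],1],[[-1.1,1.1,1.2],[0,-2,0.5],1],[[0,0.3,0],[0,0,0],1],[[0,0.3,0],[0,0,0],1]]'; python3 -c "
from h import *
T=lambda x,y:W((-.055+x,-.0155+y,0))
plan(T(.026,.042)+[0,0,.115],Ran(0)); shot('wrist','w37.png')"
```

```text
clock: 35.33
eef_pos: [0.4998, 0.1949, 0.1825]
eef_rot: [-1.566, 0.063, -0.067]
ft_force: [0.4, 0.1, -1.4]
grip_width: 0.585
n 2 at [0.4998 0.1949 0.1825] an [-27.5  32.  182.5] D [ 0.5 -0.2 -6.7] dv [-0.2  0.6  0.1] az -4.7
  [0.26, 3.37, -0.09] [-0.1, 0.31, 0.06]
  [0.27, 3.37, -0.08] [-0.1, 0.31, 0.06]
```

View pics/w37.png

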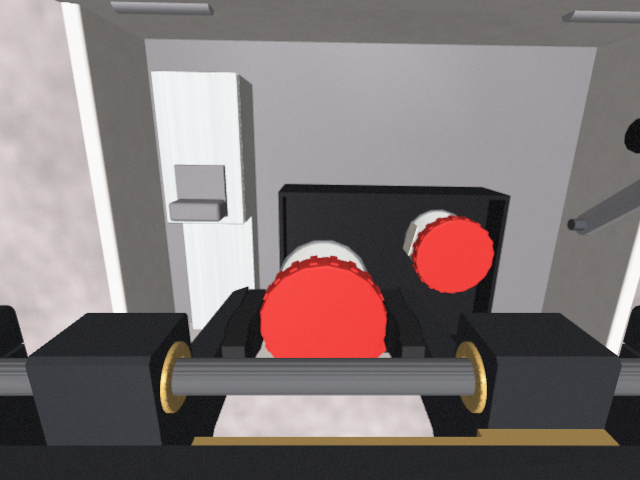

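```bash
python3 -m handwheel '[[[0.2,2.3,-0.1],[0,0.4,0],1],[[0.1,2.3,0],[0,0.2,0],1],[[0,2.2,0],[0,0,0],1]]'; python3 -c "
from h import *
T=lambda x,y:W((-.055+x,-.0155+y,0))
plan(T(.026,.042)+[0,0,.09],Ran(0)); print(manip.get_obs()['ft_force'])"
```

```text
clock: 35.63
eef_pos: [0.5077, 0.1915, 0.1165]
eef_rot: [-1.564, 0.067, -0.089]
ft_force: [0.7, 0.1, -0.6]
grip_width: 0.583
n 1 at [0.5077 0.1915 0.1165] an [-30.2  23.8 116.5] D [-0.3  0.1 -2.7] dv [-0.3 -0.4  0.8] az -5.7
  [-0.31, 2.65, 0.1] [-0.33, -0.36, 0.78]
[ 0.74028274  0.05806623 -0.55405955]
```

```bash
python3 -m handwheel '[[[-0.3,1.1,0.1],[-0.2,-0.3,0.6],1],[[-0.1,1.1,0],[0,0,0],1],[[0,0.3,0.1],[0,0,0],1]]'; python3 -c "
from h import *
T=lambda x,y:W((-.055+x,-.0155+y,0))
plan(T(.026,.042)+[0,0,.087],Ran(0)); print(manip.get_obs()['ft_force'])"
```

```text
clock: 35.88
eef_pos: [0.505, 0.1909, 0.0876]
eef_rot: [-1.569, 0.08, -0.077]
ft_force: [0.4, -0.3, -0.9]
grip_width: 0.582
n 1 at [0.505  0.1909 0.0876] an [-31.1  26.4  87.6] D [ 0.   0.2 -0.1] dv [-0.  -0.4 -0.1] az -5.7
  [-0.01, 0.06, 0.21] [-0.02, -0.39, -0.11]
[ 0.43753407 -0.31241119 -0.91812249]
```

```bash
python3 -m handwheel '[[[0,0.25,0.1],[0,0,0],1]]'; python3 -m handwheel '[[[0,0.1,0],[0,0,0],1]]'; python3 -m handwheel '[[[0,0,0],[0,0,0],0.3],[[0,0,0],[0,0,0],0.3],[[0,0,0],[0,0,0],0.3]]'; python3 -m handwheel '[[[0,-1.5,0],[0,0,0],0.3],[[0,-3,0],[0,0,0],0.3],[[0,-4,0],[0,0,0],0.3],[[0,-4,0],[0,0,0],0.2],[[0,-3,-3],[0,0,0],0.2]]'; python3 -c "
from h import *
plan(W((-.1,0,.3)),Ran(0))
w=shot('wrist','w38.png')
for x in place_of(w,'cup')[:4]: print(round(x['score'],2),np.round(x['centre']),np.round(A(atz(w,x['centre'],.034)),4))"
```

```text
clock: 35.97
eef_pos: [0.5049, 0.1909, 0.0864]
eef_rot: [-1.57, 0.082, -0.076]
ft_force: [-13.7, -4.1, 33.6]
grip_width: 0.578
clock: 36.05
eef_pos: [0.5054, 0.1905, 0.0866]
eef_rot: [-1.571, 0.083, -0.077]
ft_force: [0.7, -0.3, -0.5]
grip_width: 0.582
clock: 36.3
eef_pos: [0.5074, 0.1898, 0.0891]
eef_rot: [-1.57, 0.081, -0.082]
ft_force: [0.2, -0.2, 1.0]
grip_width: 0.698
clock: 36.72
eef_pos: [0.5034, 0.1627, 0.244]
eef_rot: [-1.571, 0.088, -0.072]
ft_force: [-0.0, -0.8, -0.3]
grip_width: 0.796
n 2 at [0.5034 0.1627 0.244 ] an [-59.3  25.4 244. ] D [ 2.1 -4.3  5.6] dv [ 0.1 -0.5 -0.6] az -5.8
  [1.26, -2.81, -2.03] [0.07, -0.24, -0.3]
  [1.26, -2.8, -2.03] [0.07, -0.24, -0.3]
0.95 [274. 416.] [-0.2916  0.086   0.034 ]
0.79 [413. 186.] [-0.0314 -0.0544  0.034 ]
0.6 [325. 190.] [-0.0351  0.0268  0.034 ]
0.56 [347. 243.] [-0.0865  0.006   0.034 ]
```

View pics/w38.png

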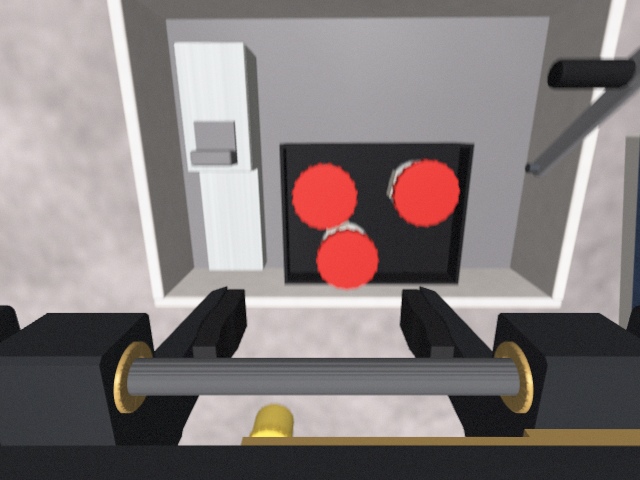

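```bash
python3 -m handwheel '[[[1.3,-2.5,-2],[0,0,0],0.2],[[1.3,-2.5,-2],[0,0,0],0.2],[[0,0.1,0],[0,0,0],0.2]]'; python3 -c "
from h import *
s=shot('side','s39.png');t=shot('top','t39.png');w=shot('wrist','w39.png')
for n,z in (('case',0),('cassette',.005),('cup',0)):
  for nm,p in (('s',s),('t',t)): print(n,nm,[(round(x['score'],2),np.round(x['centre']).tolist(),np.round(atz(p,x['centre'],z)[:2],3).tolist()) for x in place_of(p,n)[:9] if x['score']>.3])
for p in (w,s,t): print([(np.round(x['centre'],1).tolist(),round(x['score'],2)) for x in place_of(p,'knob')][:2],proj(p,W((.034,-.118,.147))),proj(p,W((.043,-.118,.142))),proj(p,W((.047,-.118,.139))))
for p in (s,t): print('tab',[(np.round(x['centre'],1).tolist(),round(x['score'],2)) for x in place_of(p,'tab')][:2],[np.round(proj(p,W((.110-.26*np.cos(a)-.005*np.sin(a),0,.087+.26*np.sin(a)+.005*np.cos(a)))),1).tolist() for a in (1.40,1.44,1.48)])
"
```

```text
clock: 37.07
eef_pos: [0.5262, 0.1151, 0.2959]
eef_rot: [-1.572, 0.088, -0.08]
ft_force: [-0.8, -0.5, 0.5]
grip_width: 0.801
case s [(0.87, [238.0, 366.0], [0.458, -0.335])]
case t [(0.89, [448.0, 320.0], [0.456, -0.34])]
cassette s [(0.69, [237.0, 363.0], [0.456, -0.33]), (0.58, [269.0, 210.0], [0.518, 0.171]), (0.52, [379.0, 273.0], [0.763, -0.09]), (0.39, [271.0, 60.0], [0.524, 1.204])]
cassette t [(0.8, [444.0, 319.0], [0.457, -0.328])]
cup s [(0.85, [406.0, 304.0], [0.808, -0.186]), (0.73, [222.0, 318.0], [0.418, -0.203]), (0.67, [295.0, 202.0], [0.586, 0.213]), (0.67, [266.0, 194.0], [0.509, 0.257]), (0.59, [364.0, 403.0], [0.687, -0.434]), (0.59, [222.0, 285.0], [0.414, -0.099]), (0.49, [270.0, 210.0], [0.519, 0.179])]
cup t [(0.9, [380.0, 168.0], [0.809, -0.188]), (0.83, [485.0, 223.0], [0.679, -0.432]), (0.68, [340.0, 339.0], [0.412, -0.095]), (0.65, [387.0, 339.0], [0.414, -0.201])]
[([505.6, 13.6], 0.56)] [506.36968643  30.51013174] [504.62860155  17.20597099] [503.31107483  11.76171499]
[([321.7, 146.2], 0.75), ([367.6, 330.7], 0.3)] [320.59727147 145.73719833] [320.68598166 145.73132513] [320.72519007 145.99744038]
[([174.4, 218.4], 0.55)] [176.73674418 217.42518949] [173.11711395 217.50746573] [171.62926647 217.62297081]
tab [([275.5, 62.1], 0.7), ([264.5, 195.5], 0.51)] [[271.1, 67.1], [271.5, 64.9], [271.9, 63.0]]
tab [([100.5, 256.8], 0.78)] [[117.2, 261.4], [110.9, 260.6], [104.6, 259.9]]
```

View pics/w39.png

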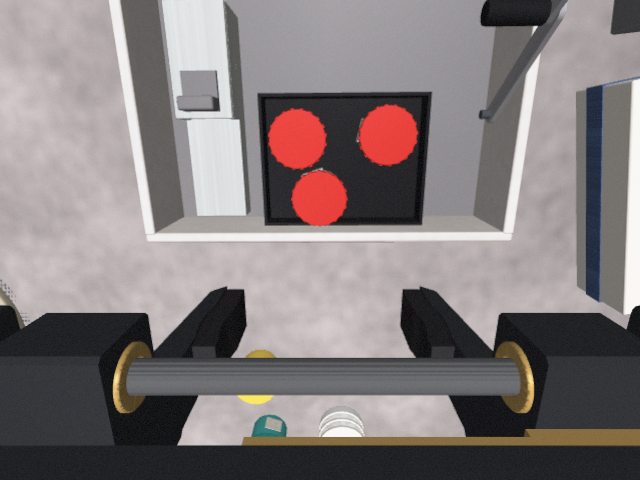

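View pics/s39.png

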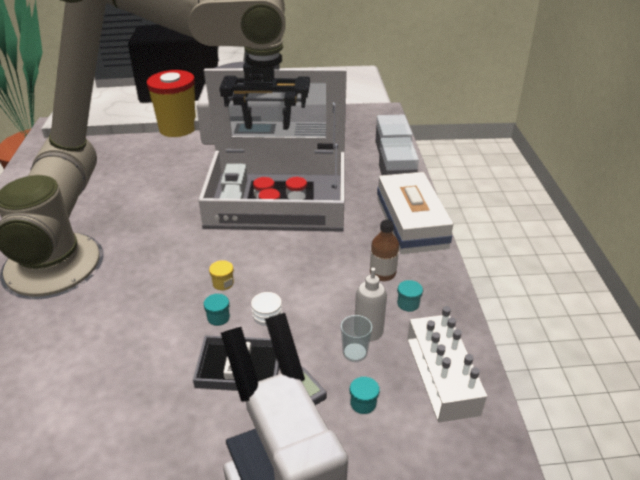

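All three cups stand in the tray, the cassette is in its case and the stay is locked (knob at the locked projection). Next is breaking the knee: pinch the knob with the tool leaning 45° and the jaws in the knob's plane.

```bash
cat >> h.py <<'E'
def Rk(lean=45): return Ran(0)*Rt.from_euler('x',lean,degrees=True)*Rt.from_euler('y',-90,degrees=True)
E
python3 -c "
from h import *
print(np.round(manip.get_obs()['joint_positions'],2))
plan(W((-.09,-.08,.30)),Rk(45))"
```

```text
[ 0.    0.34  1.27 -0.    1.54  0.11]
n 15 at [0.5238 0.1175 0.2925] an [-102.4    0.8  292.5] D [8.2 0.5 0.7] dv [ 35.1 -85.7 -35.7] az -6.0
  [0.54, -0.06, 0.09] [2.34, -5.71, -2.38]
  [0.55, -0.03, 0.04] [2.34, -5.71, -2.38]
  [0.55, -0.01, -0.02] [2.34, -5.71, -2.38]
  [0.54, 0.01, -0.07] [2.34, -5.71, -2.38]
  [0.53, 0.03, -0.13] [2.34, -5.71, -2.38]
  [0.51, 0.05, -0.18] [2.34, -5.71, -2.38]
  [0.49, 0.06, -0.23] [2.34, -5.71, -2.38]
  [0.46, 0.07, -0.28] [2.34, -5.71, -2.38]
  [0.43, 0.07, -0.33] [2.34, -5.71, -2.38]
  [0.39, 0.08, -0.37] [2.34, -5.71, -2.38]
  [0.35, 0.08, -0.42] [2.34, -5.71, -2.38]
  [0.3, 0.07, -0.45] [2.34, -5.71, -2.38]
  [0.25, 0.06, -0.48] [2.34, -5.71, -2.38]
  [0.2, 0.05, -0.51] [2.34, -5.71, -2.38]
  [0.15, 0.04, -0.53] [2.34, -5.71, -2.38]
```

```bash
python3 -m handwheel '[[[0.5,0,0],[2.3,-5.7,-2.4],0.4],[[0.5,0,0],[2.3,-5.7,-2.4],0.4],[[0.5,0,0],[2.3,-5.7,-2.4],0.4],[[0.5,0,0],[2.3,-5.7,-2.4],0.4],[[0.5,0,-0.1],[2.3,-5.7,-2.4],0.4]]';python3 -m handwheel '[[[0.5,0,-0.2],[2.3,-5.7,-2.4],0.4],[[0.5,0,-0.2],[2.3,-5.7,-2.4],0.4],[[0.5,0,-0.3],[2.3,-5.7,-2.4],0.4],[[0.4,0,-0.3],[2.3,-5.7,-2.4],0.4],[[0.4,0,-0.4],[2.3,-5.7,-2.4],0.4]]'; python3 -c "
from h import *
print(np.round(manip.get_obs()['joint_positions'],2))
plan(W((-.09,-.08,.30)),Rk(45))"
```

```text
clock: 38.18
eef_pos: [0.5495, 0.1205, 0.295]
eef_rot: [-1.346, -0.482, 0.151]
ft_force: [-0.1, 0.1, -0.0]
grip_width: 0.602
clock: 38.6
eef_pos: [0.5765, 0.1221, 0.3029]
eef_rot: [-1.034, -1.026, 0.362]
ft_force: [-0.8, -0.1, 0.0]
grip_width: 0.6
[-0.21  0.35  1.34  0.58  1.38 -1.26]
n 5 at [0.5765 0.1221 0.3029] an [-92.9 -51.2 302.9] D [ 2.9  0.  -0.3] dv [ 11.5 -25.6 -10.9] az 53.0
  [0.27, 0.17, -0.49] [2.29, -5.13, -2.19]
  [0.22, 0.15, -0.52] [2.29, -5.13, -2.19]
  [0.16, 0.14, -0.54] [2.29, -5.13, -2.19]
  [0.11, 0.12, -0.56] [2.29, -5.13, -2.19]
  [0.05, 0.1, -0.57] [2.29, -5.13, -2.19]
```

```bash
python3 -m handwheel '[[[0.3,0.2,-0.5],[2.3,-5.1,-2.2],0.4],[[0.2,0.2,-0.5],[2.3,-5.1,-2.2],0.4],[[0.2,0.1,-0.5],[2.3,-5.1,-2.2],0.4],[[0.1,0.1,-0.6],[2.3,-5.1,-2.2],0.4],[[0,0.1,-0.6],[2.3,-5.1,-2.2],0.4]]'; python3 -c "
from h import *
print(np.round(manip.get_obs()['joint_positions'],2))
K=np.array((.045,-.118,.140)); d=np.array((.7071,0,-.7071))
plan(W(K-d*(.10+.006)),Rk(45))
w=shot('wrist','w40.png'); print([(np.round(x['centre'],1).tolist(),round(x['score'],2)) for x in place_of(w,'knob')][:2],proj(w,W(K)))"
```

```text
clock: 39.02
eef_pos: [0.6067, 0.1216, 0.3013]
eef_rot: [-0.662, -1.468, 0.545]
ft_force: [0.3, 0.2, 0.6]
grip_width: 0.601
[-0.26  0.48  1.22  0.78  1.61 -1.81]
n 3 at [0.6067 0.1216 0.3013] an [-90.5 -81.3 301.3] D [ 4.2  5.7 -8.6] dv [-0.3  1.3  0.7] az 86.5
  [-0.68, 3.45, -1.23] [-0.1, 0.44, 0.23]
  [-0.65, 3.45, -1.22] [-0.1, 0.44, 0.23]
  [-0.63, 3.46, -1.22] [-0.1, 0.44, 0.23]
[([307.0, 256.0], 0.6)] [302.87362011 256.36621577]
```

View pics/w40.png

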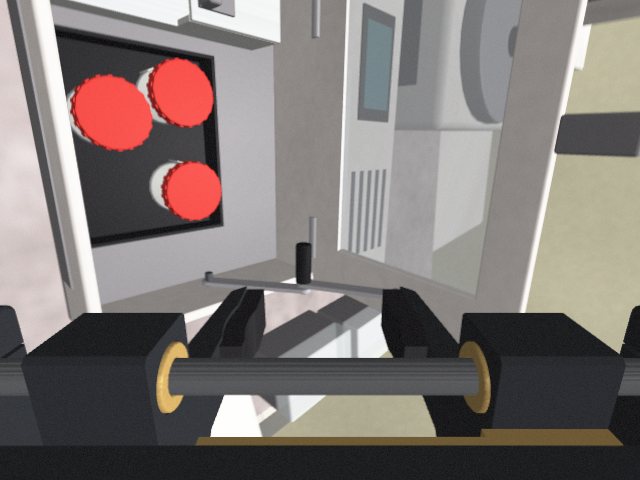

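```bash
python3 -m handwheel '[[[-0.7,3.3,-1.2],[0,0.4,0.2],0.5],[[-0.7,3.3,-1.2],[0,0.4,0.2],0.5],[[-0.6,3.2,-1.1],[0,0.4,0.2],0.5],[[0,0.1,0],[0,0,0],0.5]]'; python3 -c "
from h import *
K=np.array((.045,-.116,.140)); d=np.array((.7071,0,-.7071))
plan(W(K-d*(.006)),Rk(45))
w=shot('wrist','w41.png'); print([(np.round(x['centre'],1).tolist(),round(x['score'],2)) for x in place_of(w,'knob')][:2],proj(w,W(K)))"
```

```text
clock: 39.45
eef_pos: [0.6491, 0.1745, 0.2152]
eef_rot: [-0.693, -1.43, 0.537]
ft_force: [-1.6, -0.4, -1.1]
grip_width: 0.497
n 3 at [0.6491 0.1745 0.2152] an [ -33.9 -118.6  215.2] D [ 0.4  7.5 -7.1] dv [ 0.3 -0.9 -0.5] az 83.4
  [0.11, 3.43, 0.11] [0.11, -0.3, -0.15]
  [0.1, 3.43, 0.1] [0.11, -0.3, -0.15]
  [0.1, 3.43, 0.09] [0.11, -0.3, -0.15]
[([335.1, 251.1], 0.74)] [330.98054955 247.18748154]
```

View pics/w41.png

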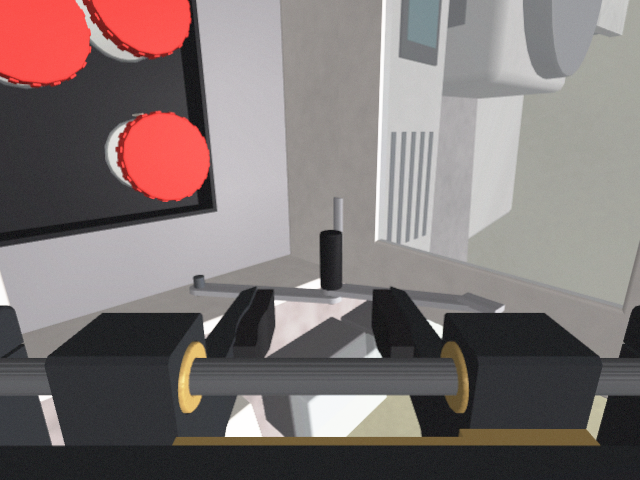

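```bash
python3 -m handwheel '[[[0.1,3.3,0.1],[0,-0.3,0],0.5],[[0.1,3.3,0.1],[0,-0.3,0],0.5]]'; python3 -c "
from h import *
K=np.array((.045,-.116,.140)); d=np.array((.7071,0,-.7071))
plan(W(K-d*(.006)),Rk(45))
w=shot('wrist','w42.png'); print([(np.round(x['centre'],1).tolist(),round(x['score'],2)) for x in place_of(w,'knob')][:2],proj(w,W(K)))
o=manip.get_obs(); print(proj(w,np.array(o['eef_pos'])+Rt.from_rotvec(o['eef_rot']).apply([0,.006,0])))"
```

```text
clock: 39.72
eef_pos: [0.6551, 0.2166, 0.1816]
eef_rot: [-0.705, -1.455, 0.532]
ft_force: [-0.0, -0.1, -0.5]
grip_width: 0.501
n 2 at [0.6551 0.2166 0.1816] an [   8.5 -120.6  181.6] D [-0.2  3.3 -3.7] dv [ 1.4  0.2 -0.5] az 84.9
  [-0.16, 2.46, 0.29] [0.72, 0.1, -0.24]
  [-0.17, 2.46, 0.26] [0.72, 0.1, -0.24]
[([325.1, 275.1], 0.64)] [320.81580894 272.3436002 ]
[327.35021224 322.26504689]
```

View pics/w42.png

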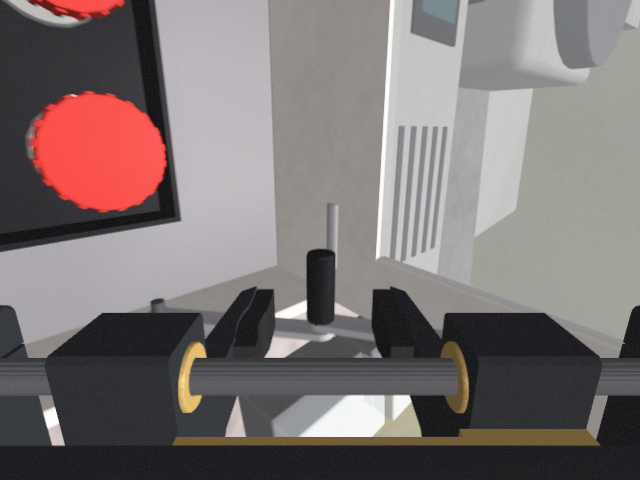

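```bash
python3 -m handwheel '[[[-0.1,2.3,0.3],[0.6,0,-0.2],0.5],[[-0.1,2.2,0.3],[0.6,0,-0.2],0.5],[[0,0.2,0.1],[0,0,0],0.7],[[0,0.1,0],[0,0,0],1],[[0,0.1,0],[0,0,0],1]]' 15; python3 -m handwheel '[[[0,0.05,0],[0,0,0],1],[[0,0.05,0],[0,0,0],1],[[0,0.05,0],[0,0,0],1],[[0,0.05,0],[0,0,0],1]]'; python3 -c "
from h import *
K=np.array((.045,-.116,.140)); d=np.array((.7071,0,-.7071))
plan(W(K-d*(.006)),Rk(45))
w=shot('wrist','w43.png');print(manip.get_obs()['ft_force'])"
```

```text
clock: 40.23
eef_pos: [0.652, 0.2495, 0.1505]
eef_rot: [-0.685, -1.453, 0.54]
ft_force: [-0.1, 0.2, 0.2]
grip_width: 0.299
clock: 40.57
eef_pos: [0.6521, 0.247, 0.1491]
eef_rot: [-0.69, -1.45, 0.542]
ft_force: [-1.3, 0.7, -1.3]
grip_width: 0.172
n 1 at [0.6521 0.247  0.1491] an [  38.5 -114.8  149.1] D [ 0.1  0.2 -0.5] dv [ 0.5  0.2 -0.3] az 84.9
  [-0.18, 0.5, -0.12] [0.48, 0.22, -0.35]
[-2.75917875 -1.5345395  -0.39197704]
```

View pics/w43.png

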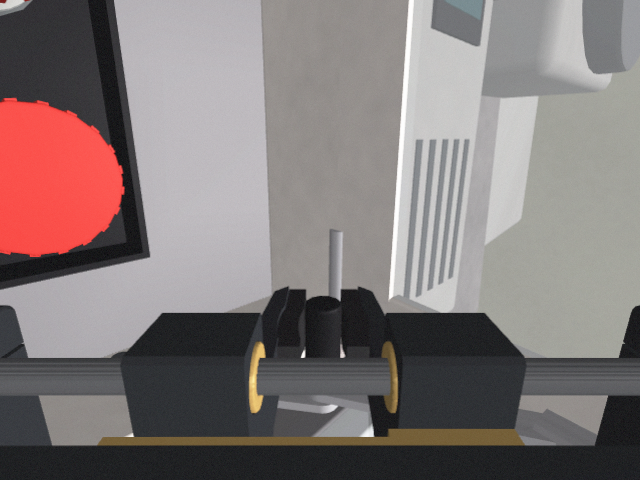

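```bash
python3 -m handwheel '[[[0,0,0],[0,0,0],1],[[-0.1,-0.6,0],[0,0,0],1],[[-0.2,-0.8,0],[0,0,0],1],[[-0.2,-0.8,0],[0,0,0],1]]' 35; python3 -c "
from h import *
o=manip.get_obs(); g=A(np.array(o['eef_pos'])+Rt.from_rotvec(o['eef_rot']).apply([0,.006,0])); print(g,np.arctan2(g[2]-.057,g[0]+.012),np.hypot(g[2]-.057,g[0]+.012),o['ft_force'],o['grip_width'])"
```

```text
clock: 40.95
eef_pos: [0.6501, 0.2279, 0.1608]
eef_rot: [-0.69, -1.449, 0.543]
ft_force: [3.0, 0.4, -11.4]
grip_width: 0.166
[ 0.02351341 -0.11460649  0.15651338] 1.228013774184118 0.10566037515858238 [  3.04418588   0.42528332 -11.39522159] 0.166379254462962
```

```bash
python3 -m handwheel '[[[-0.4,-0.7,0],[0,0,0],1],[[-0.5,-0.7,0],[0,0,0],1],[[-0.5,-0.6,0],[0,0,0],1]]'; python3 -c "
from h import *
o=manip.get_obs(); g=A(np.array(o['eef_pos'])+Rt.from_rotvec(o['eef_rot']).apply([0,.006,0])); print(g,np.arctan2(g[2]-.057,g[0]+.012),np.hypot(g[2]-.057,g[0]+.012),o['ft_force'],o['grip_width'])
shot('wrist','w44.png'); shot('side','s44.png')"
```

```text
clock: 41.2
eef_pos: [0.6477, 0.203, 0.1692]
eef_rot: [-0.686, -1.454, 0.539]
ft_force: [0.5, 4.5, -3.1]
grip_width: 0.168
[-0.00146727 -0.11452477  0.16490833] 1.4734964468347014 0.108421150487292 [ 0.49218112  4.53321824 -3.11124742] 0.16828446919060575
```

View pics/w44.png

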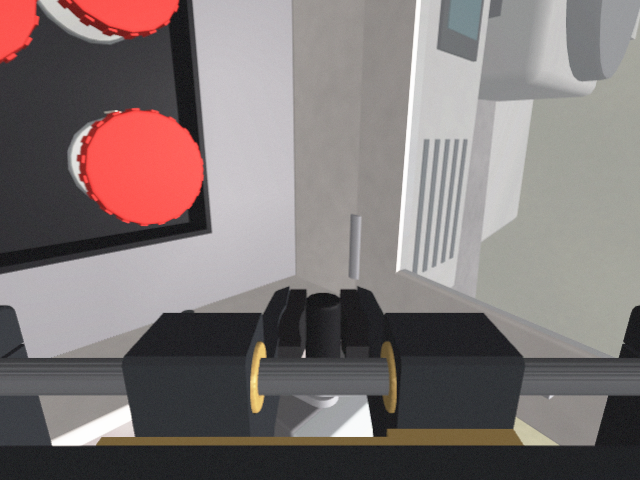

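View pics/s44.png

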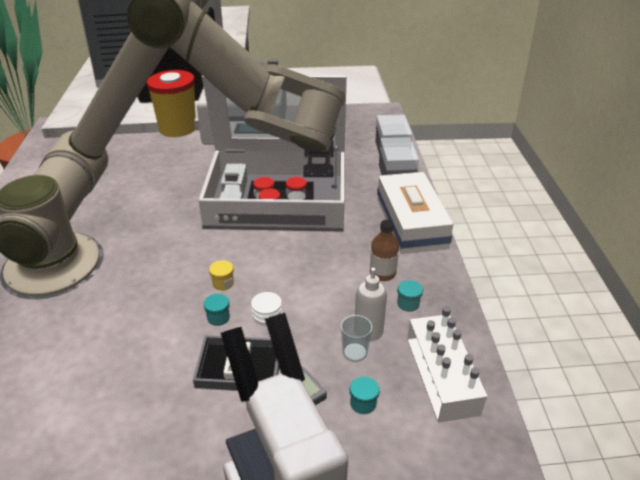

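```bash
python3 -m handwheel '[[[0,0,0],[0,0,0],0.6],[[0,0,0],[0,0,0],0.6],[[0,0,0],[0,0,0],0.6]]'; python3 -m handwheel '[[[0,-2,0],[0,0,0],0.5],[[0,-4,0],[0,0,0],0.5],[[0,-4,0],[0,0,0],0.5],[[0,-4,0.5],[0,0,0],0.5]]'; python3 -c "
from h import *
plan(W((-.09,-.08,.30)),Ran(20))
s=shot('side','s45.png');t=shot('top','t45.png');w=shot('wrist','w45.png')
for p in (s,t): print('tab',[(np.round(x['centre'],1).tolist(),round(x['score'],2)) for x in place_of(p,'tab')][:2],[np.round(proj(p,W((.110-.26*np.cos(a)-.005*np.sin(a),0,.087+.26*np.sin(a)+.005*np.cos(a)))),1).tolist() for a in (1.20,1.30,1.40)])
"
```

```text
clock: 41.55
eef_pos: [0.6485, 0.201, 0.1708]
eef_rot: [-0.691, -1.455, 0.537]
ft_force: [-0.2, -0.3, 0.9]
grip_width: 0.371
clock: 41.88
eef_pos: [0.631, 0.1054, 0.2665]
eef_rot: [-0.682, -1.447, 0.546]
ft_force: [1.3, -0.1, 0.4]
grip_width: 0.499
n 14 at [0.631  0.1054 0.2665] an [-104.5 -107.   266.5] D [-2.6  1.7  3.3] dv [-19.4  88.7  19.5] az 84.9
  [0.24, -0.1, 0.19] [-1.39, 6.33, 1.39]
  [0.22, -0.11, 0.21] [-1.39, 6.33, 1.39]
  [0.19, -0.12, 0.23] [-1.39, 6.33, 1.39]
  [0.16, -0.13, 0.25] [-1.39, 6.33, 1.39]
  [0.13, -0.14, 0.26] [-1.39, 6.33, 1.39]
  [0.1, -0.15, 0.27] [-1.39, 6.33, 1.39]
  [0.06, -0.16, 0.28] [-1.39, 6.33, 1.39]
  [0.03, -0.16, 0.28] [-1.39, 6.33, 1.39]
  [-0.01, -0.17, 0.28] [-1.39, 6.33, 1.39]
  [-0.04, -0.18, 0.27] [-1.39, 6.33, 1.39]
  [-0.08, -0.18, 0.26] [-1.39, 6.33, 1.39]
  [-0.11, -0.18, 0.24] [-1.39, 6.33, 1.39]
  [-0.14, -0.19, 0.22] [-1.39, 6.33, 1.39]
  [-0.17, -0.19, 0.2] [-1.39, 6.33, 1.39]
tab [([272.9, 65.3], 0.63)] [[269.4, 80.5], [270.3, 73.3], [271.1, 67.1]]
tab [([116.6, 259.2], 0.83), ([210.8, 294.4], 0.75)] [[149.2, 265.6], [133.2, 263.4], [117.2, 261.4]]
```

View pics/w45.png

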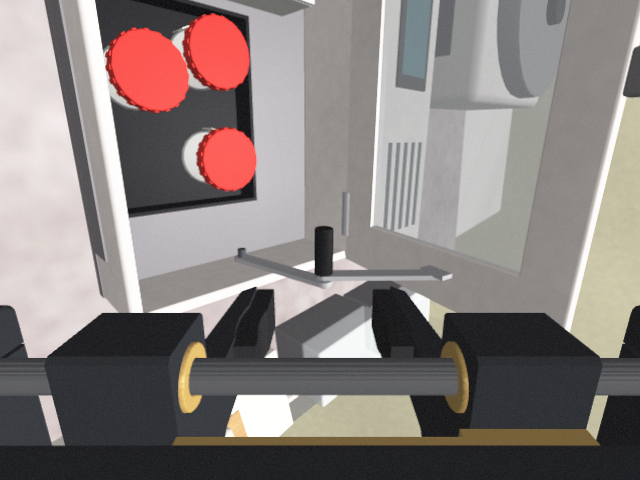

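View pics/t45.png

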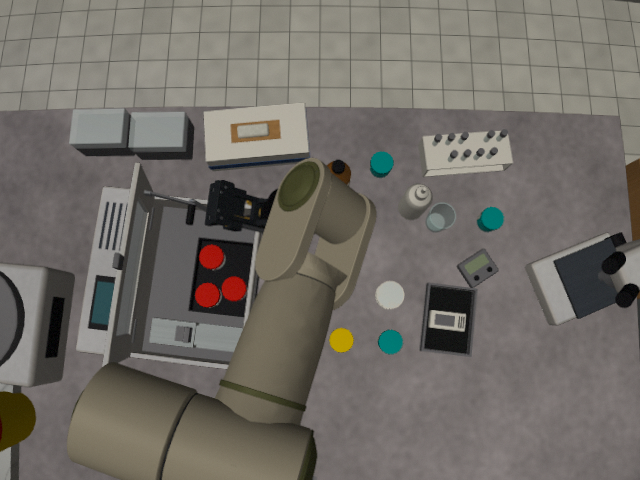

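```bash
python3 -m handwheel '[[[0.2,-0.3,0.2],[-1.4,6.3,1.4],0.4],[[0.2,-0.3,0.2],[-1.4,6.3,1.4],0.4],[[0.2,-0.3,0.2],[-1.4,6.3,1.4],0.4],[[0.2,-0.3,0.2],[-1.4,6.3,1.4],0.4],[[0.1,-0.3,0.3],[-1.4,6.3,1.4],0.4]]'; python3 -m handwheel '[[[0.1,-0.3,0.2],[-1.4,6.3,1.4],0.4],[[0,-0.3,0.2],[-1.4,6.3,1.4],0.4],[[0,-0.3,0.2],[-1.4,6.3,1.4],0.4],[[0,-0.3,0.2],[-1.4,6.3,1.4],0.4],[[0,-0.3,0.2],[-1.4,6.3,1.4],0.4]]'; python3 -c "
from h import *
print(np.round(manip.get_obs()['joint_positions'],2))
plan(W((-.02,0,.41)),Ran(20))"
```

```text
clock: 42.55
eef_pos: [0.6204, 0.1114, 0.2741]
eef_rot: [-0.936, -0.899, 0.326]
ft_force: [0.5, 0.4, -0.5]
grip_width: 0.598
clock: 42.97
eef_pos: [0.6107, 0.1185, 0.2832]
eef_rot: [-1.127, -0.326, 0.107]
ft_force: [-0.5, 0.7, 0.3]
grip_width: 0.598
[-0.16  0.46  1.18  0.45  1.5  -0.49]
n 5 at [0.6107 0.1185 0.2832] an [-93.3 -85.6 283.2] D [-7.8  8.1 12.7] dv [-5.3 22.8  3.4] az 14.6
  [-0.57, -1.71, 2.87] [-1.07, 4.55, 0.68]
  [-0.82, -1.75, 2.79] [-1.07, 4.55, 0.68]
  [-1.06, -1.79, 2.68] [-1.07, 4.55, 0.68]
  [-1.29, -1.83, 2.55] [-1.07, 4.55, 0.68]
  [-1.5, -1.86, 2.41] [-1.07, 4.55, 0.68]
```

```bash
python3 -m handwheel '[[[-0.6,-2,2.5],[-1,4.5,0.7],0.4],[[-0.8,-2,2.5],[-1,4.5,0.7],0.4],[[-1,-2,2.4],[-1,4.5,0.7],0.4],[[-1.3,-2,2.3],[-1,4.5,0.7],0.4],[[-1.5,-2,2.2],[-1,4.5,0.7],0.4]]'; python3 -c "
from h import *
a=1.38
tab=np.array((.110-.26*np.cos(a)-.005*np.sin(a),0,.087+.26*np.sin(a)+.005*np.cos(a)))
plan(tcp_for(W(tab),Ran(20)),Ran(20))
w=shot('wrist','w46.png'); print([(np.round(x['centre'],1).tolist(),round(x['score'],2)) for x in place_of(w,'tab')][:2])
for a in (1.3,1.35,1.4,1.45): print(a,np.round(proj(w,W((.110-.26*np.cos(a)-.005*np.sin(a),0,.087+.26*np.sin(a)+.005*np.cos(a))))))
import pickle; pickle.dump(w,open('w46.pkl','wb'))"
```

```text
clock: 43.38
eef_pos: [0.5339, 0.1895, 0.406]
eef_rot: [-1.22, 0.095, -0.067]
ft_force: [0.2, 0.4, -0.0]
grip_width: 0.599
n 3 at [0.5339 0.1895 0.406 ] an [-29.7  -2.4 406. ] D [ 0.5  8.3 -5.7] dv [ 0.1 -1.2 -1.8] az -5.9
  [-0.04, 2.74, 1.97] [0.03, -0.41, -0.6]
  [-0.05, 2.74, 1.97] [0.03, -0.41, -0.6]
  [-0.07, 2.74, 1.96] [0.03, -0.41, -0.6]
[([323.5, 154.8], 0.8)]
1.3 [324. 196.]
1.35 [323. 174.]
1.4 [323. 151.]
1.45 [323. 128.]
```

View pics/w46.png

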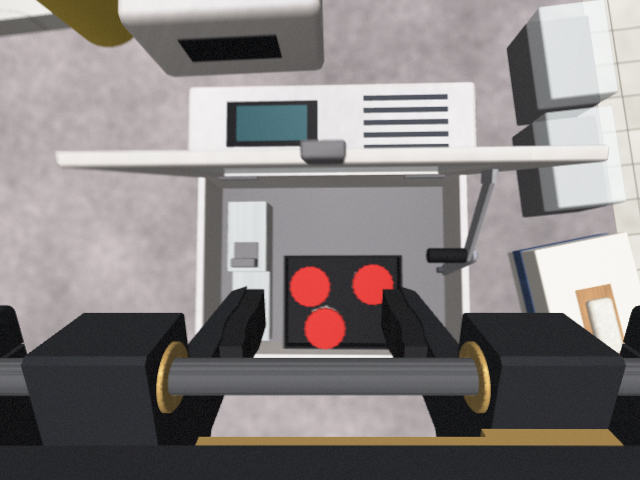

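```bash
python3 -m handwheel '[[[0,0,2.6],[0,-0.4,-0.6],0.4],[[0,0,2.6],[0,-0.4,-0.6],0.4],[[0,0.6,1.2],[0,-0.4,-0.6],0.4],[[0,0.1,0],[0,0,0],0.4]]'; python3 -c "
from h import *
a=1.395
tab=np.array((.110-.26*np.cos(a)-.005*np.sin(a),0,.087+.26*np.sin(a)+.005*np.cos(a)))
plan(tcp_for(W(tab),Ran(20)),Ran(20))
w=shot('wrist','w47.png'); print([(np.round(x['centre'],1).tolist(),round(x['score'],2)) for x in place_of(w,'tab')][:2],[np.round(proj(w,W((.110-.26*np.cos(a)-.005*np.sin(a),0,.087+.26*np.sin(a)+.005*np.cos(a))))) for a in (1.35,1.395,1.44)])"
```

```text
clock: 43.82
eef_pos: [0.5402, 0.2589, 0.4193]
eef_rot: [-1.221, 0.044, -0.073]
ft_force: [-0.1, -0.2, -0.1]
grip_width: 0.598
n 2 at [0.5402 0.2589 0.4193] an [ 40.   -2.3 419.3] D [-0.1  1.8 -7. ] dv [-0.   0.8 -0. ] az -4.6
  [-0.12, 3.58, -0.37] [-0.0, 0.42, -0.0]
  [-0.12, 3.58, -0.37] [-0.0, 0.42, -0.0]
[([321.2, 274.8], 0.72)] [array([321., 294.]), array([321., 275.]), array([321., 256.])]
```

View pics/w47.png

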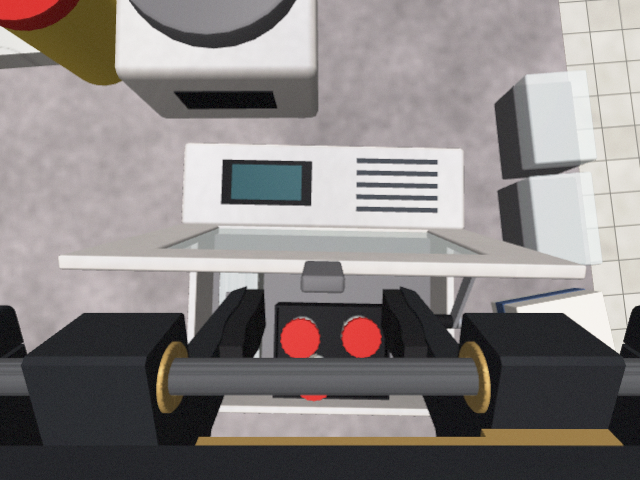

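```bash
python3 -m handwheel '[[[-0.1,3.2,-0.3],[0,0.4,0],0.4],[[-0.1,3,-0.3],[0,0.4,0],0.4]]'; python3 -c "
from h import *
a=1.395
tab=np.array((.110-.263*np.cos(a)-.005*np.sin(a),0,.087+.263*np.sin(a)+.005*np.cos(a)))
plan(tcp_for(W(tab),Ran(20)),Ran(20)); print(manip.get_obs()['ft_force'])
w=shot('wrist','w48.png')"
```

```text
clock: 44.08
eef_pos: [0.5416, 0.2709, 0.3607]
eef_rot: [-1.22, 0.053, -0.088]
ft_force: [0.1, 0.1, -1.8]
grip_width: 0.599
n 1 at [0.5416 0.2709 0.3607] an [ 52.1  -2.5 360.7] D [-0.2  0.5 -0.8] dv [-0.  -0.   0.4] az -5.5
  [-0.26, 0.94, 0.18] [-0.04, -0.03, 0.43]
[ 0.06753938  0.14251684 -1.75272311]
```

View pics/w48.png

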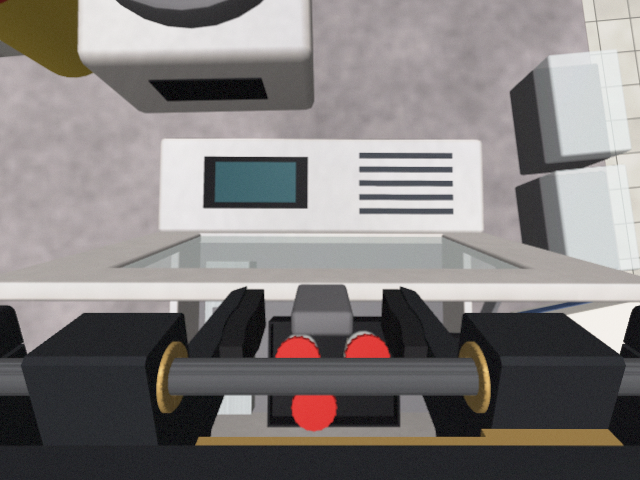

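```bash
python3 -m handwheel '[[[-0.2,0.8,0.1],[0,0,0.3],0.5],[[0,0.1,0],[0,0,0],1],[[0,0.1,0],[0,0,0],1],[[0,0.1,0],[0,0,0],1],[[0,0.1,0],[0,0,0],1]]' 16; python3 -m handwheel '[[[0,0,0],[0,0,0],1],[[0,0,0],[0,0,0],1]]'; python3 -c "
from h import *
cov(1.0,0)"
```

```text
clock: 44.55
eef_pos: [0.5413, 0.2726, 0.3456]
eef_rot: [-1.221, 0.064, -0.083]
ft_force: [0.1, -2.4, 6.3]
grip_width: 0.273
clock: 44.72
eef_pos: [0.5412, 0.2719, 0.3455]
eef_rot: [-1.221, 0.065, -0.082]
ft_force: [0.2, 1.7, -0.3]
grip_width: 0.269
th 1.357 r mm 258.8 y mm -2.0 z 0.3399 lean 20.0 n 4 F [ 0.2  1.7 -0.3] grip 0.269
  [0.01, -0.21, -2.25] [-5.0, -0.4, -0.3]
  [-0.0, 0.2, -2.25] [-5.0, 0.0, 0.0]
  [-0.0, 0.6, -2.18] [-5.0, 0.0, 0.0]
  [0.0, 0.98, -2.04] [-5.0, -0.0, -0.0]
```

```bash
python3 -c "
from h import *
arc((.110,.087),0.0,2.0,0)" | head -8; python3 -m handwheel '[[[0,-0.2,-1.6],[-1.2,0,0],1],[[0,-0.1,-2],[-1.2,0,0],1],[[0,0.1,-2],[-1.2,0,0],1],[[0,0.3,-2],[-1.2,0,0],1]]' 20; python3 -c "
from h import *
arc((.110,.087),0.0,2.0,0)"
```

```text
th 1.357 r mm 258.8 y mm -2.0 z 0.3399 lean 20.0 n 18 F [ 0.2  1.7 -0.3] grip 0.269
  [0.01, -0.19, -1.93] [-1.1, -0.4, -0.2]
  [0.0, -0.0, -1.94] [-1.1, 0.0, -0.0]
  [0.0, 0.18, -1.93] [-1.1, -0.0, 0.0]
  [0.0, 0.36, -1.9] [-1.1, 0.0, 0.0]
  [-0.0, 0.54, -1.86] [-1.1, 0.0, 0.0]
  [-0.0, 0.72, -1.8] [-1.1, 0.0, 0.0]
  [-0.0, 0.89, -1.73] [-1.1, 0.0, -0.0]
clock: 45.05
eef_pos: [0.534, 0.1995, 0.3195]
eef_rot: [-1.305, 0.066, -0.076]
ft_force: [6.4, 5.8, -9.2]
grip_width: 0.262
th 1.056 r mm 260.4 y mm -1.6 z 0.3137 lean 15.1 n 14 F [ 6.4  5.8 -9.2] grip 0.262
  [0.0, 0.56, -1.87] [-1.1, -0.1, -0.3]
  [0.0, 0.73, -1.81] [-1.1, 0.0, 0.0]
  [-0.0, 0.9, -1.73] [-1.1, 0.0, -0.0]
  [0.0, 1.06, -1.64] [-1.1, -0.0, 0.0]
  [0.0, 1.21, -1.53] [-1.1, 0.0, 0.0]
  [-0.0, 1.35, -1.41] [-1.1, -0.0, 0.0]
  [0.0, 1.48, -1.28] [-1.1, -0.0, 0.0]
  [-0.0, 1.6, -1.13] [-1.1, 0.0, 0.0]
  [-0.0, 1.7, -0.98] [-1.1, 0.0, 0.0]
  [0.0, 1.78, -0.81] [-1.1, -0.0, -0.0]
  [-0.0, 1.85, -0.64] [-1.1, 0.0, 0.0]
  [-0.0, 1.91, -0.47] [-1.1, -0.0, 0.0]
  [0.0, 1.94, -0.28] [-1.1, 0.0, -0.0]
  [0.0, 1.96, -0.1] [-1.1, 0.0, 0.0]
```

```bash
python3 -m handwheel '[[[0,0.6,-1.9],[-1.1,0,0],1],[[0,0.7,-1.8],[-1.1,0,0],1],[[0,0.9,-1.7],[-1.1,0,0],1],[[0,1.1,-1.6],[-1.1,0,0],1]]'; python3 -c "
from h import *
arc((.110,.087),0.0,2.0,0)"
```

```text
clock: 45.38
eef_pos: [0.5275, 0.1346, 0.2678]
eef_rot: [-1.385, 0.071, -0.074]
ft_force: [6.8, 5.6, -6.1]
grip_width: 0.269
th 0.734 r mm 261.1 y mm -1.2 z 0.2619 lean 10.6 n 10 F [ 6.8  5.6 -6.1] grip 0.269
  [0.01, 1.22, -1.47] [-1.1, -0.1, -0.4]
  [0.0, 1.35, -1.35] [-1.1, 0.0, -0.0]
  [0.0, 1.47, -1.22] [-1.1, -0.0, 0.0]
  [-0.0, 1.57, -1.08] [-1.1, 0.0, -0.0]
  [0.0, 1.67, -0.93] [-1.1, -0.0, 0.0]
  [0.0, 1.75, -0.77] [-1.1, 0.0, -0.0]
  [-0.0, 1.81, -0.61] [-1.1, 0.0, 0.0]
  [0.0, 1.86, -0.44] [-1.1, 0.0, -0.0]
  [0.0, 1.9, -0.27] [-1.1, -0.0, -0.0]
  [-0.0, 1.91, -0.09] [-1.1, 0.0, 0.0]
```

```bash
python3 -m handwheel '[[[0,1.2,-1.5],[-1.1,0,-0.3],1],[[0,1.3,-1.4],[-1.1,0,0],1],[[0,1.5,-1.2],[-1.1,0,0],1],[[0,1.6,-1.1],[-1.1,0,0],1]]'; python3 -c "
from h import *
arc((.110,.087),0.0,2.0,0)"
```

```text
clock: 45.72
eef_pos: [0.523, 0.09, 0.1995]
eef_rot: [-1.46, 0.073, -0.076]
ft_force: [8.0, 10.3, -6.0]
grip_width: 0.27
th 0.419 r mm 261.9 y mm -0.9 z 0.1936 lean 6.3 n 6 F [ 8.  10.3 -6. ] grip 0.27
  [0.01, 1.61, -0.86] [-1.0, -0.2, -0.2]
  [-0.0, 1.68, -0.71] [-1.0, -0.0, -0.0]
  [0.0, 1.74, -0.56] [-1.0, 0.0, 0.0]
  [-0.0, 1.78, -0.4] [-1.0, 0.0, -0.0]
  [0.0, 1.81, -0.25] [-1.0, 0.0, 0.0]
  [-0.0, 1.83, -0.09] [-1.0, -0.0, 0.0]
```

```bash
python3 -m handwheel '[[[0,1.6,-0.7],[-1,0,0],1],[[0,1.7,-0.6],[-1,0,0],1],[[0,1.7,-0.4],[-1,0,0],1]]'; python3 -c "
from h import *
arc((.110,.087),0.0,1.5,0)"
```

```text
clock: 45.97
eef_pos: [0.5215, 0.074, 0.1451]
eef_rot: [-1.517, 0.076, -0.075]
ft_force: [3.1, -0.2, -1.7]
grip_width: 0.269
th 0.201 r mm 260.9 y mm -0.9 z 0.1391 lean 3.0 n 4 F [ 3.1 -0.2 -1.7] grip 0.269
  [0.0, 1.28, -0.29] [-0.8, -0.2, -0.2]
  [0.0, 1.29, -0.21] [-0.8, 0.0, 0.0]
  [-0.0, 1.31, -0.13] [-0.8, -0.0, -0.0]
  [0.0, 1.31, -0.04] [-0.8, 0.0, 0.0]
```

```bash
python3 -m handwheel '[[[0,1.3,-0.3],[-0.8,0,0],1],[[0,1.3,-0.2],[-0.8,0,0],1],[[0,0.9,-0.1],[-0.8,0,0],1]]'; python3 -c "
from h import *
arc((.110,.087),0.0,1.5,0)"
```

```text
clock: 46.22
eef_pos: [0.521, 0.0691, 0.1062]
eef_rot: [-1.557, 0.08, -0.074]
ft_force: [4.1, 7.5, -1.7]
grip_width: 0.269
th 0.051 r mm 261.1 y mm -0.8 z 0.1002 lean 0.7 n 1 F [ 4.1  7.5 -1.7] grip 0.269
  [0.0, 1.32, -0.04] [-0.7, -0.3, -0.3]
```

```bash
python3 -m handwheel '[[[0,0.5,0],[0,0,0],1],[[0,0.4,0],[0,0,0],1]]'; python3 -m handwheel '[[[0,0.3,0],[0,0,0],1]]';python3 -m handwheel '[[[0,0.3,0],[0,0,0],1]]'; python3 -c "
from h import *
arc((.110,.087),0.0,1.5,0)"
```

```text
clock: 46.38
eef_pos: [0.5211, 0.0688, 0.0971]
eef_rot: [-1.558, 0.08, -0.073]
ft_force: [-9.2, 2.4, 34.6]
grip_width: 0.262
clock: 46.47
eef_pos: [0.5211, 0.0687, 0.0961]
eef_rot: [-1.558, 0.079, -0.074]
ft_force: [-9.9, 2.4, 36.2]
grip_width: 0.265
clock: 46.55
eef_pos: [0.521, 0.0686, 0.0958]
eef_rot: [-1.558, 0.078, -0.075]
ft_force: [-9.2, 2.9, 34.7]
grip_width: 0.262
th 0.011 r mm 261.3 y mm -0.9 z 0.0898 lean 0.7 n 1 F [-9.2  2.9 34.7] grip 0.262
  [-0.0, 0.28, 0.0] [-0.7, -0.2, -0.1]
```

```bash
python3 -m handwheel '[[[0,0,0],[0,0,0],0.4],[[0,0,0],[0,0,0],0.3],[[0,0,0],[0,0,0],0.3]]'; python3 -m handwheel '[[[0,-3,0],[0,0,0],0.3],[[0,-4,-1],[0,0,0],0.3],[[0,-4,-2],[0,0,0],0.3],[[0,-4,-2],[0,0,0],0.3],[[0,-2,-2],[0,0,0],0.3]]'; python3 -c "
from h import *
s=shot('side','s50.png');t=shot('top','t50.png');w=shot('wrist','w50.png')
for p in (s,t): print('tab',[(np.round(x['centre'],1).tolist(),round(x['score'],2)) for x in place_of(p,'tab')][:2],proj(p,W((-.150,0,.092))))
for n,z in (('wash_bottle',0),('reagent_bottle',0),('beaker',0),('dishes',0),('timer',0),('cassette',.005)):
  for nm,p in (('s',s),('t',t)): print(n,nm,[(round(x['score'],2),np.round(atz(p,x['centre'],z)[:2],3).tolist()) for x in place_of(p,n)[:2] if x['score']>.3])"
```

```text
clock: 46.8
eef_pos: [0.5201, 0.0677, 0.0974]
eef_rot: [-1.558, 0.078, -0.073]
ft_force: [0.5, -0.3, -0.4]
grip_width: 0.468
clock: 47.22
eef_pos: [0.511, -0.0023, 0.2622]
eef_rot: [-1.558, 0.09, -0.054]
ft_force: [0.2, 0.3, 0.0]
grip_width: 0.701
tab [([270.7, 202.1], 0.86)] [268.17037613 204.70726875]
tab [] [262.50646969 286.98959759]
wash_bottle s [(0.62, [0.681, -0.311]), (0.55, [0.713, -0.264])]
wash_bottle t [(0.67, [0.711, -0.262])]
reagent_bottle s [(0.95, [0.766, -0.09])]
reagent_bottle t [(0.9, [0.766, -0.092]), (0.45, [0.687, -0.314])]
beaker s [(0.77, [0.681, -0.31])]
beaker t [(0.89, [0.684, -0.32])]
dishes s [(0.96, [0.509, -0.213])]
dishes t [(0.8, [0.514, -0.197])]
timer s [(0.88, [0.576, -0.402]), (0.72, [0.677, -0.31])]
timer t [(0.66, [0.577, -0.403])]
cassette s [(0.47, [0.456, -0.333])]
cassette t [(0.62, [0.457, -0.326])]
```

View pics/w50.png

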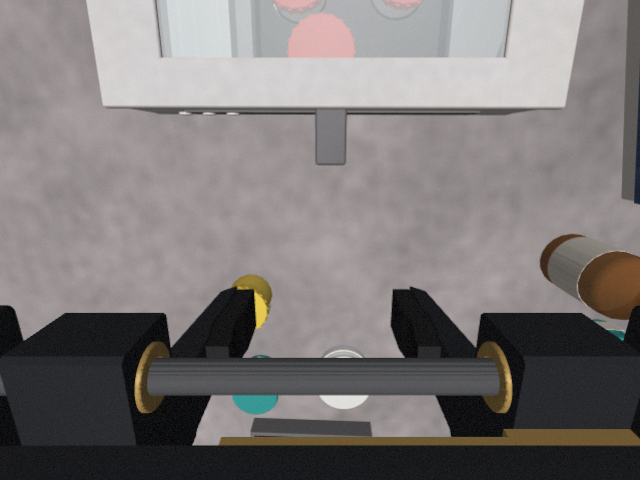

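View pics/s50.png

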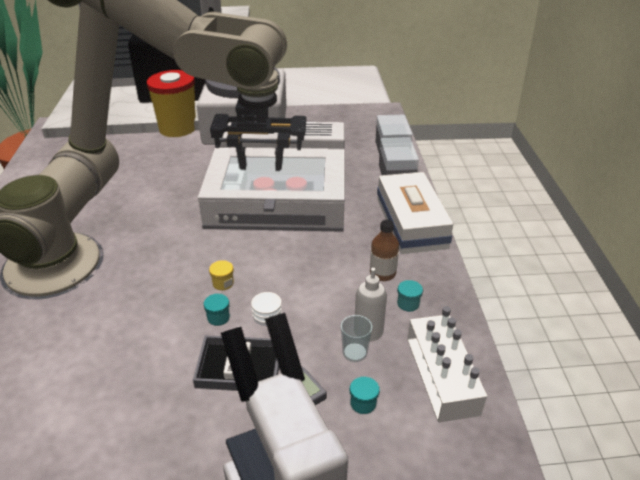

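View pics/t50.png

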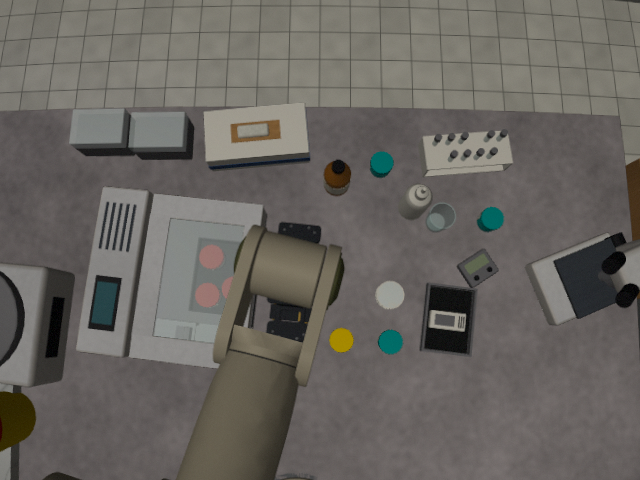

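```bash
python3 -c "
import cv2,numpy as np
a=cv2.imread('pics/side0.png')[185:235,190:360];b=cv2.imread('pics/s50.png')[185:235,190:360]
cv2.imwrite('pics/cmp.png',cv2.resize(np.vstack([a,b]),None,fx=4.5,fy=4.5,interpolation=cv2.INTER_CUBIC))
print(np.abs(a.astype(int)-b).mean())
ga,gb=[cv2.cvtColor(x,cv2.COLOR_BGR2GRAY).astype(np.float32) for x in (a,b)]
print(cv2.phaseCorrelate(ga[10:,90:],gb[10:,90:]))"
```

```text
4.067137254901961
((-0.024178545289387898, -0.057915034501789364), 0.9929461205005645)
```

View pics/cmp.png

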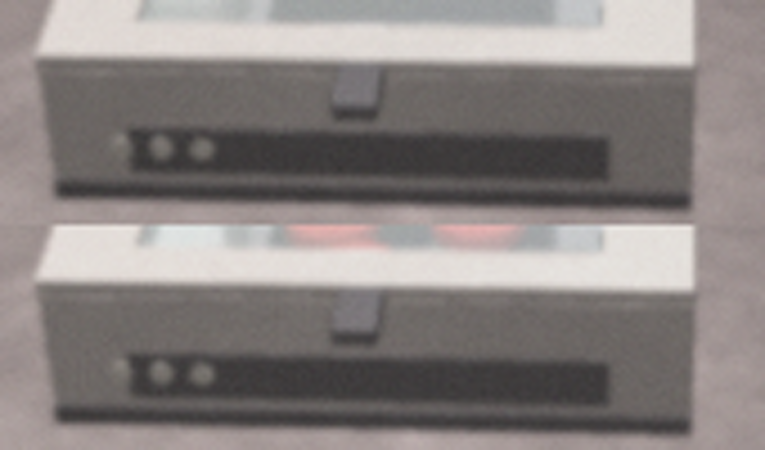

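```bash
python3 -m handwheel '[[[-3,-1,-2],[0,0,0],0.3],[[-3,-1,-3],[0,0,0],0.3],[[-3,0,-3],[0,0,0],0.3],[[-3,0,-3],[0,0,0],0.3],[[0,0,0],[0,0,0],0.3]]'; python3 -c "
from h import *
t=shot('top','t51.png'); cv2.imwrite('pics/t51c.png',cv2.resize(cv2.imread('pics/t51.png')[180:375,70:290],None,fx=3,fy=3,interpolation=cv2.INTER_CUBIC)); print(manip.get_obs()['ft_force'],manip.get_obs()['qvel'])"
```

```text
clock: 48.48
eef_pos: [0.3798, -0.1013, 0.2798]
eef_rot: [-1.558, 0.091, -0.048]
ft_force: [0.9, -0.4, 0.4]
grip_width: 0.7
[ 0.44339745  0.18215476 -0.08495121] [ 0.07955622  0.04185202 -0.05092289  0.01875732 -0.0003268   0.05751568]
```

View pics/t51c.png

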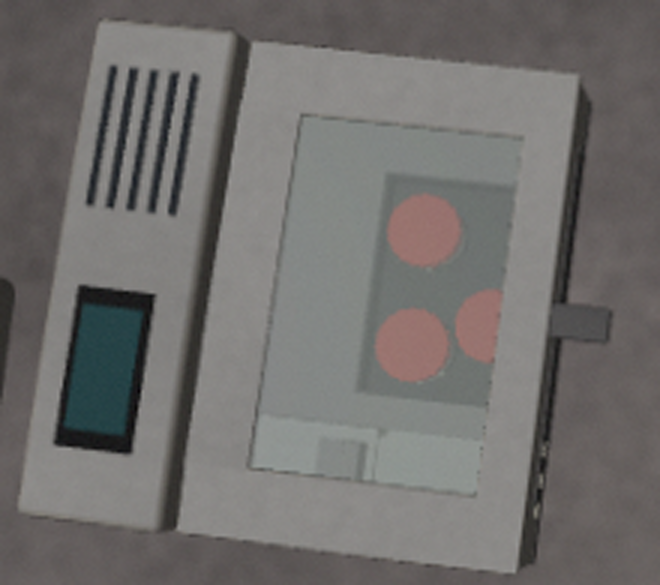

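The cover is shut and the three caps show round and flat through the window. The robot touches nothing, so I'll hand the job in.

```bash
python3 -m handwheel '[[[0,0,0],[0,0,0],0.3],[[0,0,0],[0,0,0],0.3]]'; python3 -c "
from h import *
print(manip.close_job())"
```

```text
clock: 48.7
eef_pos: [0.382, -0.1, 0.2803]
eef_rot: [-1.557, 0.09, -0.051]
ft_force: [0.3, -0.1, 0.2]
grip_width: 0.698
the job is handed in; nothing more can be done
None
```

I finished the job and handed it in at about 48.7 s. I raised the cover, locked the stay, ejected the cassette and laid it flat in its case. I then stood the three red-capped cups in the tray, broke the knee and lowered the cover until it was shut. Those three were the only specimen cups present. One was knocked aside partway through, and I found it again before picking it up. I did not touch the turquoise or yellow look-alikes.

**Last checks:**
- **Cover:** the side view matches the starting picture to within 0.1 pixel, and I pressed the cover shut with about 35 N. I could not see the stay folded; I take it to be, since the cover is shut.
- **Cassette:** it lies within about 10 mm of the case's centre.
- **Cups:** before I shut the cover, all three measured inside the tray limits. They still look upright through the window, though the front one is partly hidden by the cover's frame.
- **Bystanders:** the networks' fixes moved by no more than about 13 mm, close to their usual scatter.

**Forces that ran high:**
- Setting the cassette down briefly pushed the wrist force to 109 N, against the 120 N limit.
- Pushing the stay and the ejector to their stops reached about 49 N and 42 N through the fingertips. I took the 40 N rule to cover only the arm and the gripper's body.

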